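Load the annealing-kiln shelf in two tiers

ROBOT

A 6-joint arm with a two-finger parallel gripper is mounted at the origin on the work surface. World frame = base frame: x ahead of the robot, y to its left, z up, the work surface at z = 0. Lengths are in m, angles in rad, forces in N, time in s.
With the tool pointing down it reaches from about 0.25 to 0.725 m from the base axis. Payload 9.7 kg.
Tool frame: the origin (TCP) lies between the finger pads; the fingertips stand 25 mm ahead of it and the grasp point (between the pads) lies 6 mm ahead of it (env.finger_overhang is the distance from the TCP to the fingertips, in m); z points along the fingers, y is the direction in which the jaws open and shut (so a half turn about z gives the same grasp; the last joint's range is limited). The gripper opens to 85 mm and grips with 20 to 120 N. Pads are 22 mm wide; open, the fingers measure 114 mm over their backs; the gripper's body (76 mm by 85 mm) begins 54 mm behind the grasp point. The pads swing forward as they close: fully open they stand 13 mm farther back than shut.
Start: joints at [1.319, 0.087, 0.176, 1.66, 0, 1.571], TCP at [0.137, 0.533, 0.221] pointing down, gripper open.
Joint ranges: [-3.13, 3.13], [-0.85, 1.81], [-1.15, 1.24], [-2.2, 2.28], [-1.44, 1.52], [-3.14, 3.14]. Speed limits (rad/s): [2.22, 2.22, 2.57, 3.14, 3.14, 3.14].

INTERFACE

Orientations are given as a unit quaternion [x, y, z, w].
In Python, from rig import get_obs, cams, job, env gives the robot as it stands.
- The arm moves only by the tool apply_moves, never from a script. Its argument "moves" is a list of rows, each an object of numbers: "tx", "ty", "tz": the shift along the tool's x, y, z each as a share of 0.03 m, from -1 to 1; "rx", "ry", "rz": the turn, a rotation vector about the tool's x, y, z each as a share of 0.08 rad, from -1 to 1; "fingers": the gripper command: -1 is shut, 1 is fully open, values between are in proportion. In form: [{"tx": .., "ty": .., "tz": .., "rx": .., "ry": .., "rz": .., "fingers": ..}, ...]. A call has exactly 8 rows; each row shifts and turns the pose as measured when the row begins, along the tool's axes as they then stand; what a row does not reach is not made up. A row lasts 1/12 s, in which the tool goes at most 41.7 mm and 7.16 degrees, less where a joint would pass 70% of its speed; a pose out of reach is approached as far as the arm can. A call with a number of a shift or a turn outside -1 to 1 is refused whole. A call with a gripper value outside its range is refused whole. The fingers move at their own pace and stop on an object; "grip_force" is the grip in N (left out, the last holds). Time passes only in rows, so rows that do not move let the fingers close, or fill a call up. It gives the time, the measured TCP pose, the force and the opening at its end, in the units of the state.
- get_obs(): the state, without advancing time (a new reading comes with each control period).
- cams.get_image(name): name is "scene" or "top"; returns the picture (384x512x3 uint8, red, green, blue); there is no depth.
- cams.get_calibration(name): a dict with "fx", "fy", "cx", "cy" (pixels), "k1" (the pictures are not rectified: a ray, as slopes to the right and down, at radius r is drawn at 1 + k1 r^2 times it, then the intrinsics apply), "R" (3x3) and "t" (3): a world point X has camera coordinates R X + t. Camera axes: x right, y down, z forward; pixel columns grow to the right and rows downward; lengths in m; the calibration is good to about 2 mm. A picture is of the moment at which its call begins. get_calibration takes no time and is no camera call.
- job.finish_job(): hands the job in, once; it reports no verdict.
The state is a dict: "time": time; "joint_positions": joint angles; "qd": joint speeds; "joint_efforts": joint torques, N m; "ee_pos": TCP position; "tcp_rot": TCP orientation; "wrist_force": force on the tool from outside, world axes, zero at the start; "ft_torque": the same for the moment, N m; "gripper_width": finger opening in m.
Only numpy, scipy, OpenCV 4.12 (cv2) and the standard library are available. Lean on these libraries where they do the work, as an engineer would, in place of code of your own. Each camera call takes 0.05 s, during which the arm holds its last target.

TASK

Load the kiln shelf in two tiers: stand the loose square prop on the pencilled square, set the domed paperweight on the shelf midway between the two props, then lay the long bridge slab level across both props, centred on the shelf and in line with it. On the bridge stand the tumbler upright directly above the cemented prop and the square glass block upright directly above the loose prop. Leave the short round prop where it is, and let go of everything at the end.

Things in the scene. Friction and masses are not known exactly. Their poses are not given: they have to be found in the camera images.
- shelf: Kiln shelf: fixed buff ceramic slab lying flat on the bench, 130 mm (its x) by 300 mm (its y) by 15 mm thick. Origin at the centre of its underside, so its top face is 15 mm above the origin. The cemented prop and the pencilled square lie on its long centre line, 85 mm either side of its centre; which of them is on which end varies. Its centre is the midpoint between them.
- post: The cemented prop: pale ceramic, 40 by 40 mm, 60 mm high, fixed upright on the shelf in a thin 50 mm square of mortar (3 mm high). Origin at the centre of its foot, on the shelf's top face; z up, sides parallel to the shelf's.
- mark: The pencilled square: a dark drawn outline, 49 mm over its lines, flat on the shelf's top face near the end opposite the cemented prop. Origin at its centre on the shelf's top face; sides parallel to the shelf's.
- prop_mid (a point): Loose square prop, the twin of the cemented one: pale ceramic, 40 by 40 mm, 60 mm high, about 0.2 kg, standing on the bench. This point is its centre, 30 mm above its foot; z up, x and y square to its sides.
- weight_mid (a point): Domed paperweight: solid round pale translucent glass, 52 mm across with upright sides for its lower 24 mm, domed above to 36 mm high, about 0.17 kg. This point is on its axis half-way up, 18 mm above its flat foot; z up.
- bridge_mid (a point): Bridge slab: long buff ceramic bar lying flat on the bench, 60 mm wide (its x), 230 mm long (its y), 14 mm thick, about 0.36 kg. This point is its centre, 7 mm above its underside; z up.
- tumbler_mid (a point): Tumbler: straight open round pale translucent drinking glass, mouth up, 50 mm across, 70 mm high, wall 4 mm, about 0.15 kg. This point is on its axis half-way up, 35 mm above its foot; z up.
- block_mid (a point): Square glass block: solid pale translucent glass, 44 by 44 mm, 50 mm high, a dark round spot on its top, about 0.2 kg. This point is its centre, 25 mm above its foot; z up, x and y square to its sides.
- round_prop_mid (a point): Short round prop, not needed and to be left alone: pale ceramic cylinder, 42 mm across, 40 mm high, loose. This point is on its axis half-way up, 20 mm above its foot.
Not all that is in view belongs to the job. What is shaped like the part that bears prop_mid but yellow is not meant. What is shaped like the part that bears bridge_mid but red is not meant.

How it is judged:
By the outcome, as a careful person would: the job done as asked, in the order asked, and still so for the second after the job is handed in, with the robot touching nothing.
It also fails if it takes over 131 s, if anything falls off the work surface, if the arm or the gripper's body presses on something with over 40 N, if the wrist force passes 120 N, or if a joint passes its speed limit or range.

## Working session

There is one attempt and no reset: what is moved stays moved. The work goes in short steps, Python scripts to look and compute and a tool call to move; the robot and the scene stay as the last step left them, time stands still between calls to the robot, and variables do not carry over. Pictures are saved under pics/ and viewed, and the job is handed in when it is done.

Besides the shell and the picture viewer there is one more tool, called by a JSON object that holds its "method" and its "body". apply_moves: Moves the arm, as the interface text tells. Its arguments: {"type":"object","properties":{"moves":{"type":"array"},"grip_force":{"type":"number"}},"required":["moves"]}

```bash
mkdir -p pics; ls
python3 - <<'E'
from rig import get_obs,cams,job,env
import cv2
o=get_obs();print({k:(v if isinstance(v,float) else [round(float(a),4) for a in v]) for k,v in o.items()})
for n in("scene","top"):
    im=cams.get_image(n);cv2.imwrite(f"pics/{n}0.png",im[:,:,::-1]);print(n,cams.get_calibration(n))
E
```

```text
pics
{'time': 0.0, 'joint_positions': [1.319, 0.0875, 0.1751, 1.6598, 0.0, 1.5708], 'qd': [-0.0013, 0.0013, 0.0002, 0.0005, -0.0012, -0.0011], 'joint_efforts': [-0.0004, -52.0395, 46.48, 0.0166, -0.0002, -0.0], 'ee_pos': [0.137, 0.5324, 0.2202], 'tcp_rot': [0.1256, 0.9921, -0.0007, -0.0001], 'wrist_force': [-0.549, -0.4576, -0.1208], 'ft_torque': [0.0052, 0.0252, 0.0176], 'gripper_width': 0.08585500014132773}
scene {'fx': 444.3603550722337, 'fy': 444.3603550722337, 'cx': 244.07317630165863, 'cy': 187.14419709553613, 'k1': -0.06931362055981974, 'R': array([[-0.61688862,  0.78701664, -0.0072964 ],
       [ 0.50163067,  0.38601663, -0.77418204],
       [-0.60647762, -0.48124419, -0.63292095]]), 't': array([ 0.2258666, -0.1768284,  1.5739352])}
top {'fx': 365.03310371919497, 'fy': 365.03310371919497, 'cx': 249.08687117709002, 'cy': 192.4086194298594, 'k1': -0.012409401700578318, 'R': array([[-0.13369499, -0.99101496,  0.00387312],
       [-0.96369894,  0.12909648, -0.23370592],
       [ 0.23110606, -0.03497783, -0.97229962]]), 't': array([0.10193756, 0.43536917, 0.87810007])}
```

View pics/scene0.png

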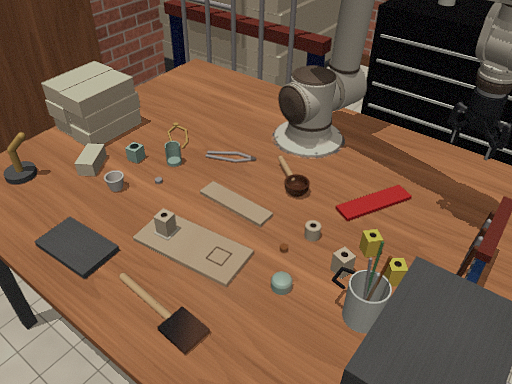

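View pics/top0.png

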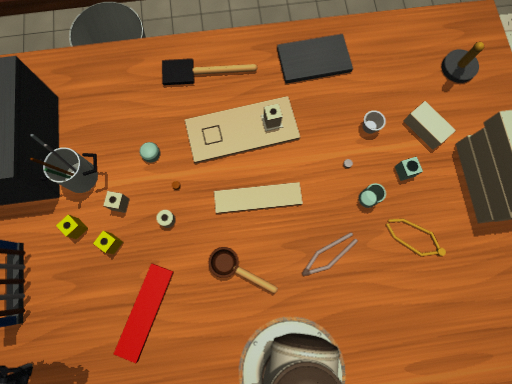

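Candidates (top image):
- Loose prop: pale square at (116,201). The yellow ones at (69,225) and (106,242) are not meant, and the pale round prop at (165,218) stays where it is.
- Bridge: buff at (258,198), not the red slab at (143,312).
- Tumbler: teal glass at (371,196), against the grey cup at (374,121).
- Block: teal at (410,168), against the grey brick at (430,124).
- Weight: dome at (150,151), against the pebbles at (348,163) and (177,185).

Next I check these in close crops.

Run:
```python
import cv2,numpy as np
t=cv2.imread("pics/top0.png");s=cv2.imread("pics/scene0.png")
r=lambda im,x,y,w,h:cv2.resize(im[y:y+h,x:x+w],(390,290),interpolation=cv2.INTER_CUBIC)
a=np.hstack([r(t,335,95,107,120),r(t,90,130,140,104)])
b=np.hstack([r(s,70,110,140,104),r(t,175,90,140,104)])
cv2.imwrite("pics/crop0.png",np.vstack([a,b]))
```

```text
(no output)
```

View pics/crop0.png

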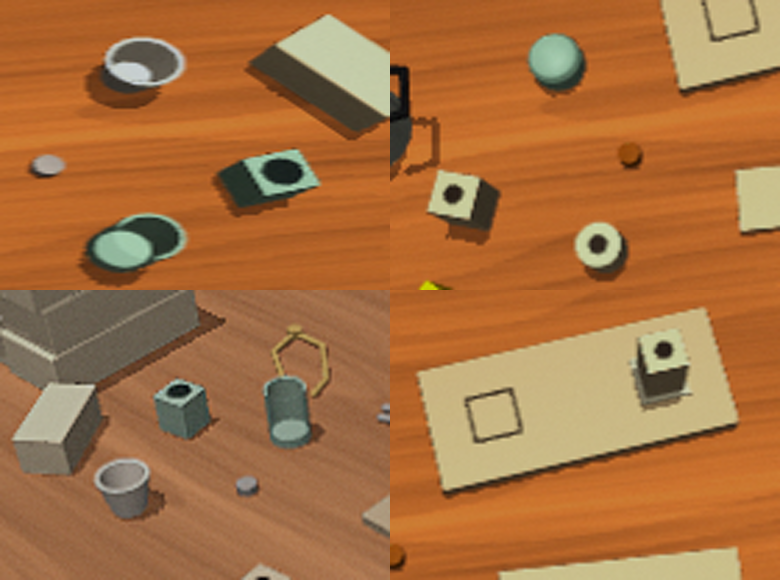

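```bash
cat > h.py <<'E'
import numpy as np,cv2
from rig import get_obs,cams,job,env
C={n:cams.get_calibration(n) for n in("scene","top")}
def K(c): return np.array([[c['fx'],0,c['cx']],[0,c['fy'],c['cy']],[0,0,1.]])
def ray(n,uv,z):
    c=C[n];uv=np.asarray(uv,float).reshape(-1,1,2)
    p=cv2.undistortPoints(uv,K(c),np.array([c['k1'],0,0,0.]))[:,0]
    d=np.c_[p,np.ones(len(p))]@c['R'];o=-c['R'].T@c['t']
    s=(z-o[2])/d[:,2];return (o+d*s[:,None])[:,:2]
def proj(n,X):
    c=C[n];return cv2.projectPoints(np.asarray(X,float).reshape(-1,1,3),cv2.Rodrigues(c['R'])[0],c['t'],K(c),np.array([c['k1'],0,0,0.]))[0][:,0]
def shot(n,name):
    im=cams.get_image(n)[:,:,::-1].copy();cv2.imwrite(f"pics/{name}.png",im);return im
def rect(n,cnt,z):
    p=ray(n,cnt.reshape(-1,2),z).astype(np.float32)
    (x,y),(w,h),a=cv2.minAreaRect(p*1000);return np.round([x,y,w,h,a],1)
E
python3 - <<'E'
from h import *
t=cv2.imread("pics/top0.png");hsv=cv2.cvtColor(t,cv2.COLOR_BGR2HSV)
for n,u,v in[("prop",111,196),("propside",122,205),("bridge",258,198),("shelf",230,140),("post",275,107),("weight",150,151),("blk",402,166),("blktop",416,162),("tf",368,198),("tr",377,192),("rp",160,218),("wood",200,200),("markline",203,134),("mark",212,134)]:
    print(n,hsv[v,u],t[v,u])
E
```

```text
prop [ 26  76 114] [ 80 109 114]
propside [20 92 50] [32 44 50]
bridge [ 26  78 203] [141 194 203]
shelf [ 23  88 201] [132 184 201]
post [ 31  61 202] [154 202 200]
weight [ 67  45 204] [176 204 168]
blk [70 61 50] [42 50 38]
blktop [ 70  58 102] [ 87 102  79]
tf [ 69  52 191] [164 191 152]
tr [60 44 52] [43 52 43]
rp [ 35  61 189] [144 189 182]
wood [ 12 198 198] [ 44 108 198]
markline [ 20  98 122] [ 75 106 122]
mark [ 22  90 201] [130 183 201]
```

Run:
```python
from h import *
t=cv2.imread("pics/top0.png");S=4
T=cv2.resize(t,None,fx=S,fy=S,interpolation=cv2.INTER_CUBIC)
hsv=cv2.cvtColor(T,cv2.COLOR_BGR2HSV)
def m(lo,hi): return cv2.inRange(hsv,np.array(lo),np.array(hi))
bright=m((15,20,150),(100,130,255))
dark=m((15,20,85),(100,130,255))
def get(mask,u,v,z,name,fill=True,win=60):
    w=np.zeros_like(mask);x0,y0,x1,y1=[max(0,int(S*k)) for k in(u-win,v-win,u+win,v+win)];w[y0:y1,x0:x1]=mask[y0:y1,x0:x1]
    cs,_=cv2.findContours(w,cv2.RETR_EXTERNAL,cv2.CHAIN_APPROX_NONE)
    c=[c for c in cs if cv2.contourArea(c)>100 and cv2.pointPolygonTest(c,(u*S,v*S),True)>-12]
    if not c: print(name,"none");return
    c=max(c,key=cv2.contourArea).reshape(-1,2)
    c=(c+.5)/S-.5
    p=ray("top",c,z)
    print(name,rect("top",c,z),"circ",[np.round(np.array(a)*1000,1) for a in cv2.minEnclosingCircle(p.astype(np.float32))])
get(bright,115,198,.06,"prop",win=16)
get(bright,258,198,.014,"bridge")
get(bright,230,145,.015,"shelf",win=70)
get(bright,165,218,.04,"rprop",win=14)
get(bright,150,150,.024,"weight",win=14)
get(m((55,20,75),(90,130,255)),410,166,.05,"block",win=16)
get(m((55,20,150),(90,130,255)),369,198,.004,"tumbler foot",win=16)
get(m((45,20,85),(90,130,255)),377,192,.07,"tumbler all",win=20)
get(m((45,20,0),(100,130,255)),377,192,.07,"tumbler allwide",win=20)
# mark
blur=cv2.inRange(hsv,np.array((0,0,0)),np.array((255,255,165)))
get(blur,212,134,.015,"mark",win=15)
for n,u,v in[("post",273,117)]:
    w=bright.copy()
v=[]
cv2.imwrite("pics/c1.png",cv2.resize(T[95*4:165*4,180*4:305*4],(800,448)))
```

```text
prop [471.4 386.   39.7  40.   72.1] circ [array([471.2, 386.1]), np.float64(26.9)]
bridge [439.2  20.9 231.   60.1  88.4] circ [array([437.8,  20.9]), np.float64(118.2)]
shelf [638.9  37.2 128.8 300.2   6.3] circ [array([639.2,  38.1]), np.float64(161.3)]
rprop [412.4 264.7  40.3  41.4  39.1] circ [array([412.9, 264.9]), np.float64(21.3)]
weight [605.6 297.2  43.8  43.1  87. ] circ [array([606.9, 297.3]), np.float64(22.9)]
block [ 458.8 -386.    43.7   43.7    8.8] circ [array([ 459.2, -385.8]), np.float64(29.2)]
tumbler foot [ 399.8 -273.4   38.9   39.9   78.2] circ [array([ 400.1, -273.3]), np.float64(20.3)]
tumbler all [ 393.3 -261.9   47.8   66.8   36. ] circ [array([ 395.2, -260.4]), np.float64(34.0)]
tumbler allwide [ 392.3 -259.7   48.2   71.5   33.1] circ [array([ 393.8, -258.9]), np.float64(36.0)]
mark [629.7 121.8  53.   52.2   6.6] circ [array([630. , 121.8]), np.float64(34.6)]
```

View pics/c1.png

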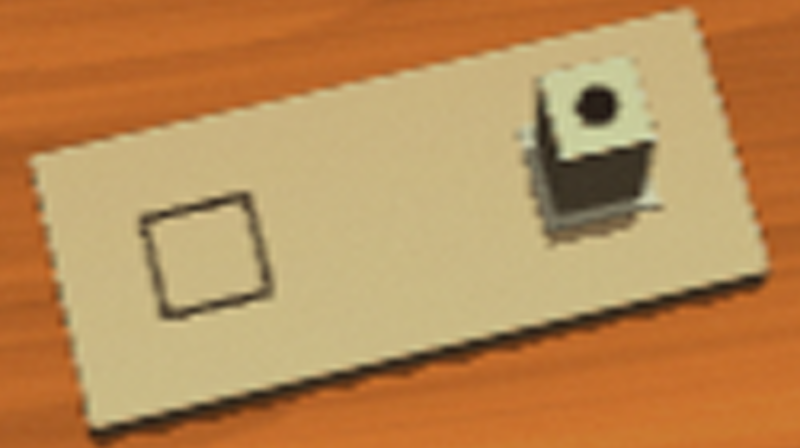

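Run:
```python
from h import *
t=cv2.imread("pics/scene0.png");S=4
T=cv2.resize(t,None,fx=S,fy=S,interpolation=cv2.INTER_CUBIC)
P={'prop':(.4714,.386,.06),'post':(.6482,-.0474,.075),'mark':(.6297,.1218,.015),'bridge':(.4392,.0209,.014),'weight':(.606,.2973,.0),'rprop':(.4127,.2648,.04),'block':(.4588,-.386,.05),'tum':(.4,-.2734,.07),'tumfoot':(.4,-.2734,.0)}
t2=cv2.imread("pics/top0.png");T2=cv2.resize(t2,None,fx=S,fy=S,interpolation=cv2.INTER_CUBIC)
def draw(T,n):
  def poly(X):
    q=((proj(n,X)+.5)*S-.5).astype(np.int32);cv2.polylines(T,[q.reshape(-1,1,2)],True,(0,0,255),1)
  def box(c,w,h,a,z):
    a=np.radians(a);R=np.array([[np.cos(a),-np.sin(a)],[np.sin(a),np.cos(a)]])
    v=np.array([[-w,-h],[w,-h],[w,h],[-w,h]])/2@R.T+c[:2];poly(np.c_[v,np.full(4,z)])
  def cir(c,r,z):
    th=np.linspace(0,6.28,60);poly(np.c_[c[0]+r*np.cos(th),c[1]+r*np.sin(th),np.full(60,z)])
  box(P['prop'],.04,.04,72.1,.06);box(P['prop'],.04,.04,72.1,.0)
  box(P['post'],.04,.04,6.3,.075);box(P['mark'],.049,.049,6.3,.015);box((.6389,.0372),.13,.3,6.3,.015)
  box(P['bridge'],.06,.23,-1.6,.014);box(P['block'],.044,.044,8.8,.05);box(P['block'],.044,.044,8.8,.0)
  cir(P['weight'],.026,0);cir(P['weight'],.026,.024);cir(P['rprop'],.021,.04);cir(P['tum'],.025,.07);cir(P['tum'],.025,0)
draw(T,"scene");draw(T2,"top")
c=lambda T,x,y,w,h:cv2.resize(T[y*4:(y+h)*4,x*4:(x+w)*4],(400,300))
cv2.imwrite("pics/o1.png",np.vstack([np.hstack([c(T,125,195,140,105),c(T,255,210,120,90)]),np.hstack([c(T,110,130,80,60),c(T2,90,130,120,90)])]))
cv2.imwrite("pics/o2.png",np.vstack([np.hstack([c(T2,180,90,140,105),c(T2,350,150,80,60)]),np.hstack([c(T,190,170,90,68),c(T2,200,170,120,90)])]))
```

```text
(no output)
```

View pics/o1.png

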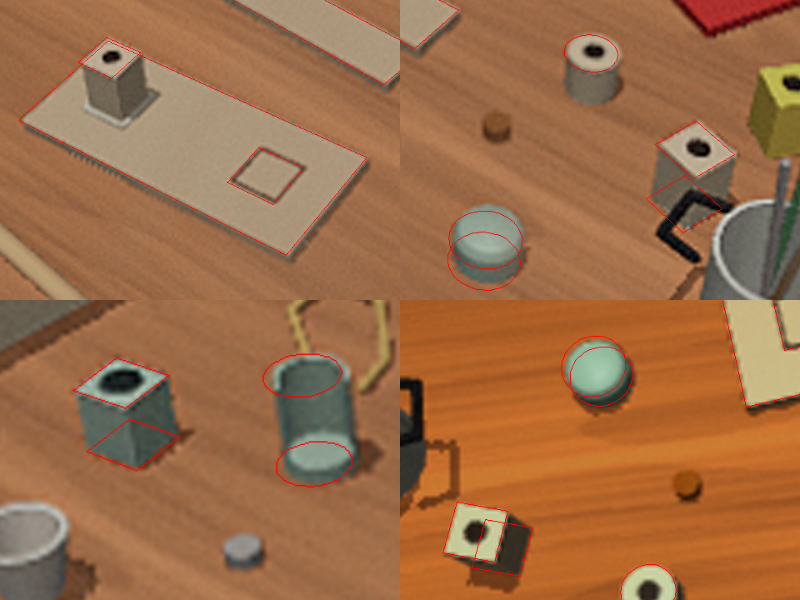

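View pics/o2.png

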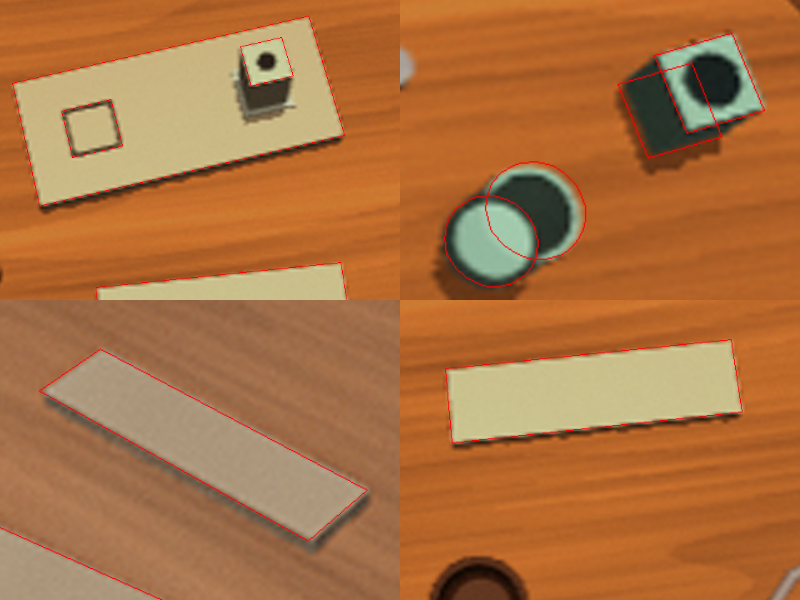

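Run:
```python
from h import *
t=cv2.imread("pics/scene0.png");t2=cv2.imread("pics/top0.png")
c=lambda T,x,y,w,h:cv2.resize(T[y:y+h,x:x+w],(400,400),interpolation=cv2.INTER_CUBIC)
cv2.imwrite("pics/c2.png",np.hstack([c(t,155,132,40,40),c(t2,352,174,40,40)]))
```

```text
(no output)
```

View pics/c2.png

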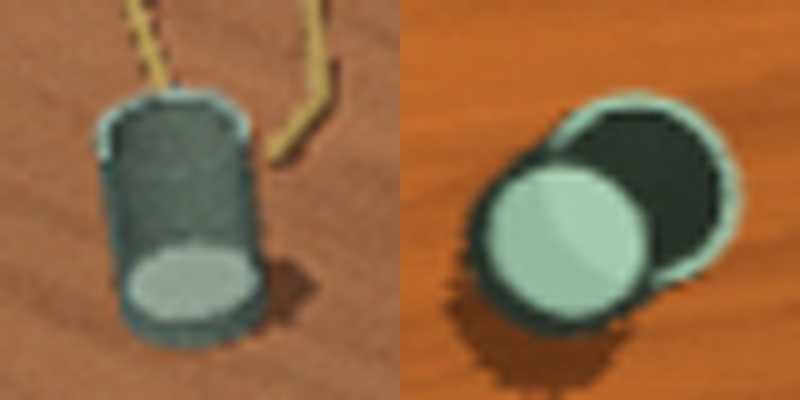

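Run:
```python
from h import *
for n,z in(("scene",0),("scene",.07),("top",0),("top",.07)):
    q=proj(n,[[.4+.025*np.cos(a),-.2734+.025*np.sin(a),z] for a in np.linspace(0,6.28,90)])
    print(n,z,q.min(0).round(1),q.max(0).round(1))
# triangulated weight & others
for n,z in(("scene",0),("scene",.024),("top",0),("top",.024)):
    q=proj(n,[[.606+.026*np.cos(a),.2973+.026*np.sin(a),z] for a in np.linspace(0,6.28,90)])
    print('w',n,z,q.min(0).round(1),q.max(0).round(1))
t=cv2.imread("pics/scene0.png");t2=cv2.imread("pics/top0.png")
c=lambda T,x,y,w,h:cv2.resize(T[y:y+h,x:x+w],(400,400),interpolation=cv2.INTER_CUBIC)
cv2.imwrite("pics/c3.png",np.hstack([c(t,262,262,40,40),c(t2,130,130,40,40)]))
```

```text
scene 0 [164.9 158. ] [180.1 166.9]
scene 0.07 [162.3 140.4] [178.  149.1]
top 0 [358.6 188.8] [377.2 207. ]
top 0.07 [366.9 182.1] [386.8 201.5]
w scene 0 [269.  279.3] [290.7 296.7]
w scene 0.024 [269.3 272.9] [291.3 290.4]
w top 0 [140.6 143.7] [159.5 161.5]
w top 0.024 [138.1 140.5] [157.4 158.6]
```

View pics/c3.png

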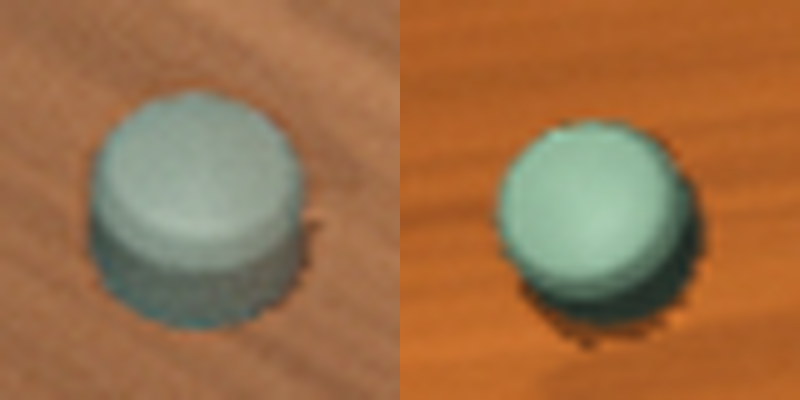

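```bash
cat >> h.py <<'E'
from scipy.spatial.transform import Rotation as Ro
def go(x,y,z,jaw=None):
    """mm, deg: shares of total shift/turn needed in tool axes"""
    o=get_obs();p=np.array(o['ee_pos'])*1000;R=Ro.from_quat(o['tcp_rot']);M=R.as_matrix()
    ang=np.degrees(np.arctan2(M[1,1],M[0,1]))
    if jaw is None: jaw=ang
    d=(jaw-ang+90)%180-90;a=np.radians(ang+d)
    yv=np.array([np.cos(a),np.sin(a),0]);zv=np.array([0,0,-1.]);G=np.c_[np.cross(yv,zv),yv,zv]
    rv=Ro.from_matrix(M.T@G).as_rotvec()/.08
    e=np.array([x,y,z])-p
    print("t=%.2f"%o['time'],"tcp",p.round(1),"jaw %.2f"%ang,"w %.1f"%(o['gripper_width']*1000),"F",np.round(o['wrist_force'],1),"j6 %.2f"%o['joint_positions'][5])
    print(" err mm",e.round(1)," shift shares now",(M.T@e/30).round(2)," at goal yaw",(G.T@e/30).round(2)," turn shares",rv.round(2))
E
python3 - <<'E'
from h import *
print("mug rim z.1",ray("top",[(62,165),(81,165),(62,183),(92,165),(97,155),(86,185)],.1)*1000)
print("mug base",ray("top",[(76,178),(96,178)],0)*1000)
go(471.4,386,120,72.1)
E
```

```text
mug rim z.1 [[563.18231112 491.09847169]
 [556.93026144 444.65523163]
 [517.0911947  491.74857532]
 [553.31702969 417.79766899]
 [577.67556207 404.65768579]
 [504.27585088 433.94807073]]
mug base [[559.7188643  502.32032817]
 [552.45936649 448.24977354]]
t=0.10 tcp [137.  532.4 220.3] jaw 75.57 w 85.4 F [ 0.5 -0.   0.2] j6 1.57
 err mm [ 334.4 -146.4 -100.3]  shift shares now [-12.01  -1.95   3.34]  at goal yaw [-12.11  -1.22   3.34]  turn shares [-0.02  0.    0.76]
```

{"method": "apply_moves", "body": {"moves": [{"tx":-0.8,"ty":-0.1,"tz":0,"rx":0,"ry":0,"rz":0.1,"fingers":0.5},{"tx":-0.8,"ty":-0.1,"tz":0,"rx":0,"ry":0,"rz":0.1,"fingers":0.5},{"tx":-0.8,"ty":-0.1,"tz":0,"rx":0,"ry":0,"rz":0.1,"fingers":0.5},{"tx":-0.8,"ty":-0.1,"tz":0,"rx":0,"ry":0,"rz":0.1,"fingers":0.5},{"tx":-0.8,"ty":-0.1,"tz":0,"rx":0,"ry":0,"rz":0.1,"fingers":0.5},{"tx":-0.8,"ty":-0.1,"tz":0,"rx":0,"ry":0,"rz":0.1,"fingers":0.5},{"tx":-0.8,"ty":-0.1,"tz":0,"rx":0,"ry":0,"rz":0.1,"fingers":0.5},{"tx":-0.8,"ty":-0.1,"tz":0,"rx":0,"ry":0,"rz":0.1,"fingers":0.5}], "grip_force": 50}}

```text
time: 0.77
ee_pos: [0.3176, 0.4542, 0.2165]
tcp_rot: [0.155, 0.988, -0.003, -0.001]
wrist_force: [-0.2, 1.2, -0.4]
gripper_width: 0.0643
```

```bash
python3 -c "
from h import *
go(471.4,386,120,72.1)"
```

```text
t=0.77 tcp [317.6 454.2 216.5] jaw 72.21 w 64.3 F [-0.2  1.2 -0.4] j6 1.27
 err mm [153.8 -68.2 -96.5]  shift shares now [-5.58 -0.57  3.21]  at goal yaw [-5.58 -0.59  3.22]  turn shares [-0.09 -0.02  0.02]
```

{"method": "apply_moves", "body": {"moves": [{"tx":-0.7,"ty":-0.08,"tz":0.2,"rx":0,"ry":0,"rz":0,"fingers":0.5},{"tx":-0.7,"ty":-0.08,"tz":0.3,"rx":0,"ry":0,"rz":0,"fingers":0.5},{"tx":-0.7,"ty":-0.08,"tz":0.4,"rx":0,"ry":0,"rz":0,"fingers":0.5},{"tx":-0.7,"ty":-0.08,"tz":0.4,"rx":0,"ry":0,"rz":0,"fingers":0.5},{"tx":-0.7,"ty":-0.08,"tz":0.4,"rx":0,"ry":0,"rz":0,"fingers":0.5},{"tx":-0.7,"ty":-0.08,"tz":0.4,"rx":0,"ry":0,"rz":0,"fingers":0.5},{"tx":-0.7,"ty":-0.08,"tz":0.4,"rx":0,"ry":0,"rz":0,"fingers":0.5},{"tx":-0.7,"ty":-0.08,"tz":0.4,"rx":0,"ry":0,"rz":0,"fingers":0.5}]}}

```text
time: 1.43
ee_pos: [0.4795, 0.3788, 0.1256]
tcp_rot: [0.155, 0.988, -0.003, -0.002]
wrist_force: [-0.6, 0.2, -0.0]
gripper_width: 0.0644
```

```bash
python3 -c "
from h import *
go(471.4,386,42,72.1)"
```

```text
t=1.43 tcp [479.5 378.8 125.6] jaw 72.11 w 64.4 F [-0.6  0.2 -0. ] j6 0.98
 err mm [ -8.1   7.2 -83.6]  shift shares now [0.33 0.17 2.79]  at goal yaw [0.33 0.15 2.79]  turn shares [-0.09 -0.03  0.  ]
```

{"method": "apply_moves", "body": {"moves": [{"tx":0.15,"ty":0.06,"tz":0.2,"rx":-0.05,"ry":-0.02,"rz":0,"fingers":0.5},{"tx":0.1,"ty":0.06,"tz":0.3,"rx":-0.04,"ry":0,"rz":0,"fingers":0.5},{"tx":0.05,"ty":0.03,"tz":0.4,"rx":0,"ry":0,"rz":0,"fingers":0.5},{"tx":0,"ty":0,"tz":0.5,"rx":0,"ry":0,"rz":0,"fingers":0.5},{"tx":0,"ty":0,"tz":0.5,"rx":0,"ry":0,"rz":0,"fingers":0.5},{"tx":0,"ty":0,"tz":0.5,"rx":0,"ry":0,"rz":0,"fingers":0.5},{"tx":0,"ty":0,"tz":0.35,"rx":0,"ry":0,"rz":0,"fingers":0.5},{"tx":0,"ty":0,"tz":0,"rx":0,"ry":0,"rz":0,"fingers":0.5}]}}

```text
time: 2.1
ee_pos: [0.4694, 0.3848, 0.0317]
tcp_rot: [0.156, 0.988, -0.002, -0.002]
wrist_force: [-0.9, 0.1, -0.4]
gripper_width: 0.0643
```

```bash
python3 -c "
from h import *
go(471.4,386,42,72.1)"
```

```text
t=2.10 tcp [469.4 384.8  31.7] jaw 72.08 w 64.3 F [-0.9  0.1 -0.4] j6 1.00
 err mm [ 2.   1.2 10.3]  shift shares now [-0.05  0.06 -0.34]  at goal yaw [-0.05  0.06 -0.34]  turn shares [-0.07 -0.05 -0.01]
```

{"method": "apply_moves", "body": {"moves": [{"tx":-0.05,"ty":0.05,"tz":-0.28,"rx":-0.05,"ry":-0.04,"rz":0,"fingers":0.5},{"tx":0,"ty":0,"tz":0,"rx":0,"ry":0,"rz":0,"fingers":0.5},{"tx":0,"ty":0,"tz":0,"rx":0,"ry":0,"rz":0,"fingers":-1},{"tx":0,"ty":0,"tz":0,"rx":0,"ry":0,"rz":0,"fingers":-1},{"tx":0,"ty":0,"tz":0,"rx":0,"ry":0,"rz":0,"fingers":-1},{"tx":0,"ty":0,"tz":0,"rx":0,"ry":0,"rz":0,"fingers":-1},{"tx":0,"ty":0,"tz":0,"rx":0,"ry":0,"rz":0,"fingers":-1},{"tx":0,"ty":0,"tz":0,"rx":0,"ry":0,"rz":0,"fingers":-1}]}}

```text
time: 2.77
ee_pos: [0.4716, 0.3878, 0.0447]
tcp_rot: [0.155, 0.988, 0.001, 0.001]
wrist_force: [1.5, -0.4, -2.3]
gripper_width: 0.0377
```

```bash
python3 -c "
from h import *
go(471.4,386,42,72.1)"
```

```text
t=2.77 tcp [471.6 387.8  44.7] jaw 72.17 w 37.7 F [ 1.5 -0.4 -2.3] j6 1.00
 err mm [-0.2 -1.8 -2.7]  shift shares now [-0.01 -0.06  0.09]  at goal yaw [-0.01 -0.06  0.09]  turn shares [0.04 0.02 0.02]
```

{"method": "apply_moves", "body": {"moves": [{"tx":0,"ty":0,"tz":-0.3,"rx":0,"ry":0,"rz":0,"fingers":-1},{"tx":0,"ty":0,"tz":-0.6,"rx":0,"ry":0,"rz":0,"fingers":-1},{"tx":0,"ty":0,"tz":-0.6,"rx":0,"ry":0,"rz":-0.6,"fingers":-1},{"tx":0,"ty":0,"tz":-0.6,"rx":0,"ry":0,"rz":-0.9,"fingers":-1},{"tx":0,"ty":0,"tz":-0.4,"rx":0,"ry":0,"rz":-0.9,"fingers":-1},{"tx":0,"ty":0,"tz":0,"rx":0,"ry":0,"rz":-0.9,"fingers":-1},{"tx":0,"ty":0,"tz":0,"rx":0,"ry":0,"rz":-0.9,"fingers":-1},{"tx":0,"ty":0,"tz":0,"rx":0,"ry":0,"rz":-0.7,"fingers":-1}]}}

```text
time: 3.43
ee_pos: [0.4709, 0.3866, 0.1261]
tcp_rot: [-0.048, 0.999, 0.0, 0.0]
wrist_force: [-0.3, 0.4, -1.4]
gripper_width: 0.0379
```

```bash
python3 -c "
from h import *
go(629.7,121.8,120,96.3)"
```

```text
t=3.43 tcp [470.9 386.6 126.1] jaw 95.50 w 37.9 F [-0.3  0.4 -1.4] j6 0.59
 err mm [ 158.8 -264.8   -6.1]  shift shares now [-4.43 -9.29  0.2 ]  at goal yaw [-4.29 -9.35  0.2 ]  turn shares [ 0.01  0.01 -0.18]
```

{"method": "apply_moves", "body": {"moves": [{"tx":-0.2,"ty":-0.4,"tz":0,"rx":0,"ry":0,"rz":-0.1,"fingers":-1},{"tx":-0.36,"ty":-0.76,"tz":0,"rx":0,"ry":0,"rz":-0.05,"fingers":-1},{"tx":-0.36,"ty":-0.76,"tz":0,"rx":0,"ry":0,"rz":0,"fingers":-1},{"tx":-0.36,"ty":-0.76,"tz":0,"rx":0,"ry":0,"rz":0,"fingers":-1},{"tx":-0.36,"ty":-0.76,"tz":0,"rx":0,"ry":0,"rz":0,"fingers":-1},{"tx":-0.36,"ty":-0.76,"tz":0,"rx":0,"ry":0,"rz":0,"fingers":-1},{"tx":-0.36,"ty":-0.76,"tz":0,"rx":0,"ry":0,"rz":0,"fingers":-1},{"tx":-0.36,"ty":-0.76,"tz":0,"rx":0,"ry":0,"rz":0,"fingers":-1}]}}

```text
time: 4.1
ee_pos: [0.5727, 0.2231, 0.1311]
tcp_rot: [-0.06, 0.998, 0.002, 0.001]
wrist_force: [0.4, 0.1, -1.4]
gripper_width: 0.0382
```

```bash
python3 -c "
from h import *
go(629.7,121.8,120,96.3)"
```

```text
t=4.10 tcp [572.7 223.1 131.1] jaw 96.94 w 38.2 F [ 0.4  0.1 -1.4] j6 0.25
 err mm [  57.  -101.3  -11.1]  shift shares now [-1.48 -3.58  0.36]  at goal yaw [-1.52 -3.56  0.37]  turn shares [0.04 0.03 0.14]
```

{"method": "apply_moves", "body": {"moves": [{"tx":-0.32,"ty":-0.75,"tz":0.1,"rx":0,"ry":0,"rz":0.1,"fingers":-1},{"tx":-0.32,"ty":-0.75,"tz":0.1,"rx":0,"ry":0,"rz":0,"fingers":-1},{"tx":-0.32,"ty":-0.7,"tz":0.1,"rx":0,"ry":0,"rz":0,"fingers":-1},{"tx":-0.2,"ty":-0.5,"tz":0,"rx":0,"ry":0,"rz":0,"fingers":-1},{"tx":-0.1,"ty":-0.3,"tz":0,"rx":0,"ry":0,"rz":0,"fingers":-1},{"tx":0,"ty":-0.1,"tz":0,"rx":0,"ry":0,"rz":0,"fingers":-1},{"tx":0,"ty":0,"tz":0,"rx":0,"ry":0,"rz":0,"fingers":-1},{"tx":0,"ty":0,"tz":0,"rx":0,"ry":0,"rz":0,"fingers":-1}]}}

```text
time: 4.77
ee_pos: [0.6246, 0.1258, 0.125]
tcp_rot: [-0.053, 0.999, 0.002, 0.002]
wrist_force: [-0.2, 0.3, -1.2]
gripper_width: 0.038
```

```bash
python3 -c "
from h import *
go(629.7,121.8,60.5,96.3)"
```

```text
t=4.77 tcp [624.6 125.8 125. ] jaw 96.12 w 38.0 F [-0.2  0.3 -1.2] j6 0.09
 err mm [  5.1  -4.  -64.5]  shift shares now [-0.15 -0.16  2.15]  at goal yaw [-0.15 -0.15  2.15]  turn shares [ 0.04  0.05 -0.04]
```

{"method": "apply_moves", "body": {"moves": [{"tx":-0.14,"ty":-0.14,"tz":0.2,"rx":0.03,"ry":0.04,"rz":-0.03,"fingers":-1},{"tx":0,"ty":0,"tz":0.4,"rx":0,"ry":0,"rz":0,"fingers":-1},{"tx":0,"ty":0,"tz":0.4,"rx":0,"ry":0,"rz":0,"fingers":-1},{"tx":0,"ty":0,"tz":0.3,"rx":0,"ry":0,"rz":0,"fingers":-1},{"tx":0,"ty":0,"tz":0.2,"rx":0,"ry":0,"rz":0,"fingers":-1},{"tx":0,"ty":0,"tz":0.1,"rx":0,"ry":0,"rz":0,"fingers":-1},{"tx":0,"ty":0,"tz":0,"rx":0,"ry":0,"rz":0,"fingers":-1},{"tx":0,"ty":0,"tz":0,"rx":0,"ry":0,"rz":0,"fingers":-1}]}}

```text
time: 5.43
ee_pos: [0.6271, 0.1258, 0.0701]
tcp_rot: [-0.057, 0.998, 0.0, -0.001]
wrist_force: [0.5, -0.6, -1.6]
gripper_width: 0.038
```

```bash
python3 -c "
from h import *
go(629.7,121.8,60.5,96.3)"
```

```text
t=5.43 tcp [627.1 125.8  70.1] jaw 96.57 w 38.0 F [ 0.5 -0.6 -1.6] j6 0.08
 err mm [ 2.6 -4.  -9.6]  shift shares now [-0.07 -0.14  0.32]  at goal yaw [-0.07 -0.14  0.32]  turn shares [ 0.01 -0.04  0.06]
```

{"method": "apply_moves", "body": {"moves": [{"tx":-0.05,"ty":-0.1,"tz":0,"rx":0,"ry":0,"rz":0.03,"fingers":-1},{"tx":-0.04,"ty":-0.08,"tz":0,"rx":0,"ry":0,"rz":0.03,"fingers":-1},{"tx":0,"ty":0,"tz":0,"rx":0,"ry":0,"rz":0,"fingers":-1},{"tx":0,"ty":0,"tz":0,"rx":0,"ry":0,"rz":0,"fingers":-1},{"tx":0,"ty":0,"tz":0,"rx":0,"ry":0,"rz":0,"fingers":-1},{"tx":0,"ty":0,"tz":0,"rx":0,"ry":0,"rz":0,"fingers":-1},{"tx":0,"ty":0,"tz":0,"rx":0,"ry":0,"rz":0,"fingers":-1},{"tx":0,"ty":0,"tz":0,"rx":0,"ry":0,"rz":0,"fingers":-1}]}}

```text
time: 6.1
ee_pos: [0.632, 0.1201, 0.0725]
tcp_rot: [-0.054, 0.999, 0.001, 0.0]
wrist_force: [0.2, 0.5, -1.8]
gripper_width: 0.0379
```

```bash
python3 -c "
from h import *
go(629.7,121.8,60.5,96.3)"
```

```text
t=6.10 tcp [632.  120.1  72.5] jaw 96.23 w 37.9 F [ 0.2  0.5 -1.8] j6 0.08
 err mm [ -2.3   1.7 -12. ]  shift shares now [0.07 0.06 0.4 ]  at goal yaw [0.07 0.07 0.4 ]  turn shares [ 0.01  0.01 -0.01]
```

```bash
python3 -c "
from h import *
for i in range(5):
    o=get_obs();print(np.round(np.array(o['ee_pos'])*1000,1),np.round(o['joint_positions'],4),np.round(o['qd'],3));im=shot('top','p1_%d'%(i%2))
t=cv2.imread('pics/p1_0.png');cv2.imwrite('pics/p1c.png',cv2.resize(t[80:200,150:310],(800,600),interpolation=cv2.INTER_CUBIC))
"
```

```text
[632.  120.1  72.5] [1.8730e-01 3.0260e-01 1.3910e-01 1.4065e+00 9.0000e-04 7.8600e-02] [ 0.001 -0.002 -0.     0.002  0.     0.001]
[632.  120.1  72.5] [1.8740e-01 3.0260e-01 1.3910e-01 1.4064e+00 9.0000e-04 7.8500e-02] [ 0.002  0.002 -0.     0.    -0.     0.001]
[632.  120.1  72.4] [1.8740e-01 3.0270e-01 1.3910e-01 1.4065e+00 9.0000e-04 7.8500e-02] [ 0.     0.    -0.001  0.001 -0.    -0.001]
[632.  120.1  72.4] [1.8740e-01 3.0270e-01 1.3900e-01 1.4065e+00 9.0000e-04 7.8500e-02] [ 0.     0.001 -0.    -0.001  0.002 -0.001]
[631.9 120.1  72.3] [1.8740e-01 3.0270e-01 1.3900e-01 1.4065e+00 9.0000e-04 7.8500e-02] [-0.002  0.001  0.     0.002  0.001  0.001]
```

View pics/p1c.png

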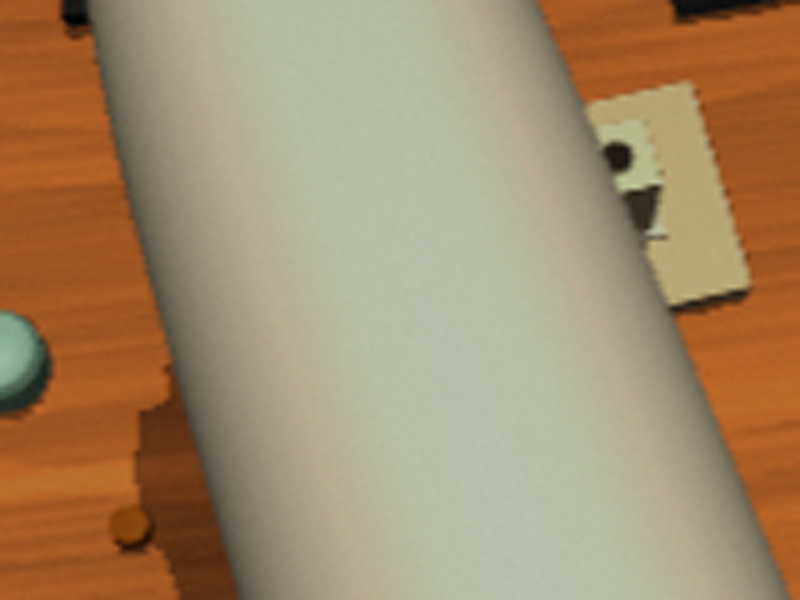

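{"method": "apply_moves", "body": {"moves": [{"tx":0.06,"ty":0.06,"tz":0,"rx":0,"ry":0,"rz":0,"fingers":-1},{"tx":0,"ty":0,"tz":0,"rx":0,"ry":0,"rz":0,"fingers":-1},{"tx":0,"ty":0,"tz":0,"rx":0,"ry":0,"rz":0,"fingers":-1},{"tx":0,"ty":0,"tz":0.1,"rx":0,"ry":0,"rz":0,"fingers":-1},{"tx":0,"ty":0,"tz":0.1,"rx":0,"ry":0,"rz":0,"fingers":-1},{"tx":0,"ty":0,"tz":0,"rx":0,"ry":0,"rz":0,"fingers":-1},{"tx":0,"ty":0,"tz":0,"rx":0,"ry":0,"rz":0,"fingers":-1},{"tx":0,"ty":0,"tz":0,"rx":0,"ry":0,"rz":0,"fingers":-1}]}}

```text
time: 7.02
ee_pos: [0.6294, 0.122, 0.0652]
tcp_rot: [-0.055, 0.999, 0.0, -0.0]
wrist_force: [0.3, -0.7, -1.8]
gripper_width: 0.0379
```

```bash
python3 -c "
from h import *
go(629.7,121.8,60.5,96.3)"
```

```text
t=7.02 tcp [629.4 122.   65.2] jaw 96.25 w 37.9 F [ 0.3 -0.7 -1.8] j6 0.08
 err mm [ 0.3 -0.2 -4.7]  shift shares now [-0.01 -0.01  0.16]  at goal yaw [-0.01 -0.01  0.16]  turn shares [ 0.01 -0.   -0.01]
```

{"method": "apply_moves", "body": {"moves": [{"tx":0,"ty":0,"tz":0.07,"rx":0,"ry":0,"rz":0,"fingers":-1},{"tx":0,"ty":0,"tz":0.06,"rx":0,"ry":0,"rz":0,"fingers":-1},{"tx":0,"ty":0,"tz":0,"rx":0,"ry":0,"rz":0,"fingers":-1},{"tx":0,"ty":0,"tz":0,"rx":0,"ry":0,"rz":0,"fingers":-1},{"tx":0,"ty":0,"tz":0,"rx":0,"ry":0,"rz":0,"fingers":-1},{"tx":0,"ty":0,"tz":0,"rx":0,"ry":0,"rz":0,"fingers":-1},{"tx":0,"ty":0,"tz":0,"rx":0,"ry":0,"rz":0,"fingers":-1},{"tx":0,"ty":0,"tz":0,"rx":0,"ry":0,"rz":0,"fingers":-1}]}}

```text
time: 7.68
ee_pos: [0.6296, 0.1219, 0.061]
tcp_rot: [-0.054, 0.999, 0.0, -0.0]
wrist_force: [0.4, 0.1, -1.7]
gripper_width: 0.0377
```

```bash
python3 -c "
from h import *
go(629.7,121.8,60.5,96.3)"
```

```text
t=7.68 tcp [629.6 121.9  61. ] jaw 96.24 w 37.7 F [ 0.4  0.1 -1.7] j6 0.08
 err mm [ 0.1 -0.1 -0.5]  shift shares now [-0.   -0.    0.02]  at goal yaw [-0.   -0.    0.02]  turn shares [ 0.01 -0.   -0.01]
```

{"method": "apply_moves", "body": {"moves": [{"tx":0,"ty":0,"tz":0.04,"rx":0,"ry":0,"rz":0,"fingers":-1},{"tx":0,"ty":0,"tz":0.0,"rx":0,"ry":0,"rz":0,"fingers":-1},{"tx":0,"ty":0,"tz":0,"rx":0,"ry":0,"rz":0,"fingers":-1},{"tx":0,"ty":0,"tz":0,"rx":0,"ry":0,"rz":0,"fingers":0.4},{"tx":0,"ty":0,"tz":0,"rx":0,"ry":0,"rz":0,"fingers":0.4},{"tx":0,"ty":0,"tz":0,"rx":0,"ry":0,"rz":0,"fingers":0.4},{"tx":0,"ty":0,"tz":0,"rx":0,"ry":0,"rz":0,"fingers":0.4},{"tx":0,"ty":0,"tz":0,"rx":0,"ry":0,"rz":0,"fingers":0.4}]}}

```text
time: 8.35
ee_pos: [0.6302, 0.122, 0.0609]
tcp_rot: [-0.054, 0.999, 0.001, 0.001]
wrist_force: [-0.1, -0.1, -0.2]
gripper_width: 0.0597
```

```bash
python3 -c "
from h import *
go(604.5,296,150,6.3)"
```

```text
t=8.35 tcp [630.2 122.   60.9] jaw 96.24 w 59.7 F [-0.1 -0.1 -0.2] j6 0.08
 err mm [-25.7 174.   89.1]  shift shares now [ 0.22  5.86 -2.96]  at goal yaw [ 5.86 -0.22 -2.97]  turn shares [3.000e-02 1.000e-02 1.962e+01]
```

{"method": "apply_moves", "body": {"moves": [{"tx":0,"ty":0,"tz":-0.4,"rx":0,"ry":0,"rz":0,"fingers":0.6},{"tx":0,"ty":0,"tz":-0.7,"rx":0,"ry":0,"rz":0,"fingers":0.6},{"tx":0,"ty":0,"tz":-0.8,"rx":0,"ry":0,"rz":0,"fingers":0.6},{"tx":0,"ty":0,"tz":-0.6,"rx":0,"ry":0,"rz":0.8,"fingers":0.6},{"tx":0,"ty":0,"tz":-0.3,"rx":0,"ry":0,"rz":1,"fingers":0.6},{"tx":0,"ty":0,"tz":0,"rx":0,"ry":0,"rz":1,"fingers":0.6},{"tx":0,"ty":0,"tz":0,"rx":0,"ry":0,"rz":1,"fingers":0.6},{"tx":0,"ty":0,"tz":0,"rx":0,"ry":0,"rz":1,"fingers":0.6}]}}

```text
time: 9.02
ee_pos: [0.63, 0.1219, 0.1565]
tcp_rot: [0.144, 0.99, 0.001, 0.003]
wrist_force: [0.9, 1.2, 0.8]
gripper_width: 0.068
```

```bash
python3 -c "
from h import *
go(604.5,296,150,6.3)"
```

```text
t=9.02 tcp [630.  121.9 156.5] jaw 73.46 w 68.0 F [0.9 1.2 0.8] j6 0.48
 err mm [-25.5 174.1  -6.5]  shift shares now [2.47 5.32 0.22]  at goal yaw [ 5.86 -0.21  0.22]  turn shares [ 0.08  0.03 14.65]
```

{"method": "apply_moves", "body": {"moves": [{"tx":0,"ty":0,"tz":0,"rx":0,"ry":0,"rz":1,"fingers":0.6},{"tx":0,"ty":0,"tz":0,"rx":0,"ry":0,"rz":1,"fingers":0.6},{"tx":0,"ty":0,"tz":0,"rx":0,"ry":0,"rz":1,"fingers":0.6},{"tx":0,"ty":0,"tz":0,"rx":0,"ry":0,"rz":1,"fingers":0.6},{"tx":0,"ty":0,"tz":0,"rx":0,"ry":0,"rz":1,"fingers":0.6},{"tx":0,"ty":0,"tz":0,"rx":0,"ry":0,"rz":1,"fingers":0.6},{"tx":0,"ty":0,"tz":0,"rx":0,"ry":0,"rz":1,"fingers":0.6},{"tx":0,"ty":0,"tz":0,"rx":0,"ry":0,"rz":1,"fingers":0.6}]}}

```text
time: 9.68
ee_pos: [0.6309, 0.1221, 0.167]
tcp_rot: [0.463, 0.887, 0.005, 0.005]
wrist_force: [-0.1, -1.5, 0.2]
gripper_width: 0.0683
```

```bash
python3 -c "
from h import *
go(604.5,296,150,6.3)"
```

```text
t=9.68 tcp [630.9 122.1 167. ] jaw 34.89 w 68.3 F [-0.1 -1.5  0.2] j6 1.15
 err mm [-26.4 173.9 -17. ]  shift shares now [5.26 2.59 0.58]  at goal yaw [ 5.86 -0.24  0.57]  turn shares [0.19 0.02 6.24]
```

{"method": "apply_moves", "body": {"moves": [{"tx":0.5,"ty":0.25,"tz":0,"rx":0.1,"ry":0,"rz":1,"fingers":0.6},{"tx":0.65,"ty":0.25,"tz":0.1,"rx":0.1,"ry":0,"rz":1,"fingers":0.6},{"tx":0.7,"ty":0.2,"tz":0.1,"rx":0,"ry":0,"rz":1,"fingers":0.6},{"tx":0.7,"ty":0.1,"tz":0.1,"rx":0,"ry":0,"rz":1,"fingers":0.6},{"tx":0.7,"ty":0.05,"tz":0.1,"rx":0,"ry":0,"rz":1,"fingers":0.6},{"tx":0.7,"ty":0,"tz":0.1,"rx":0,"ry":0,"rz":0.5,"fingers":0.6},{"tx":0.6,"ty":0,"tz":0,"rx":0,"ry":0,"rz":0.2,"fingers":0.6},{"tx":0.4,"ty":0,"tz":0,"rx":0,"ry":0,"rz":0,"fingers":0.6}]}}

```text
time: 10.35
ee_pos: [0.6056, 0.2758, 0.161]
tcp_rot: [0.664, 0.747, 0.002, 0.004]
wrist_force: [0.5, 0.3, 0.1]
gripper_width: 0.0683
```

```bash
python3 -c "
from h import *
shot('scene','s1');go(604.5,296,70,6.3)"
```

```text
t=10.40 tcp [605.4 277.4 160.8] jaw 6.88 w 68.4 F [-0.6  0.7 -0.3] j6 1.88
 err mm [ -0.9  18.6 -90.8]  shift shares now [0.63 0.02 3.03]  at goal yaw [0.62 0.04 3.03]  turn shares [0.1  0.04 0.13]
```

View pics/s1.png

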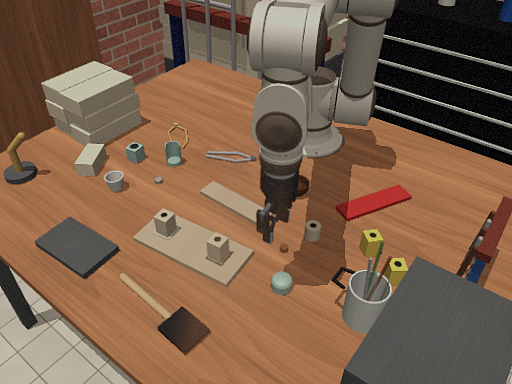

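{"method": "apply_moves", "body": {"moves": [{"tx":0.3,"ty":0.02,"tz":0.3,"rx":0.08,"ry":0.03,"rz":0.12,"fingers":0.9},{"tx":0.2,"ty":0,"tz":0.5,"rx":0,"ry":0,"rz":0,"fingers":0.9},{"tx":0,"ty":0,"tz":0.6,"rx":0,"ry":0,"rz":0,"fingers":0.9},{"tx":0,"ty":0,"tz":0.6,"rx":0,"ry":0,"rz":0,"fingers":0.9},{"tx":0,"ty":0,"tz":0.3,"rx":0,"ry":0,"rz":0,"fingers":0.9},{"tx":0,"ty":0,"tz":0.1,"rx":0,"ry":0,"rz":0,"fingers":0.9},{"tx":0,"ty":0,"tz":0,"rx":0,"ry":0,"rz":0,"fingers":0.9},{"tx":0,"ty":0,"tz":0,"rx":0,"ry":0,"rz":0,"fingers":0.9}]}}

```text
time: 11.07
ee_pos: [0.6058, 0.2933, 0.0874]
tcp_rot: [0.667, 0.745, 0.001, 0.001]
wrist_force: [0.2, -0.6, 1.0]
gripper_width: 0.0813
```

```bash
python3 -c "
from h import *
go(604.5,296,29,6.3)"
```

```text
t=11.07 tcp [605.8 293.3  87.4] jaw 6.36 w 81.3 F [ 0.2 -0.6  1. ] j6 1.91
 err mm [ -1.3   2.7 -58.4]  shift shares now [ 0.09 -0.04  1.95]  at goal yaw [ 0.09 -0.03  1.95]  turn shares [ 0.03 -0.01  0.01]
```

{"method": "apply_moves", "body": {"moves": [{"tx":0.08,"ty":-0.03,"tz":0.3,"rx":0.02,"ry":0,"rz":0,"fingers":0.9},{"tx":0,"ty":0,"tz":0.4,"rx":0,"ry":0,"rz":0,"fingers":0.9},{"tx":0,"ty":0,"tz":0.4,"rx":0,"ry":0,"rz":0,"fingers":0.9},{"tx":0,"ty":0,"tz":0.3,"rx":0,"ry":0,"rz":0,"fingers":0.9},{"tx":0,"ty":0,"tz":0.2,"rx":0,"ry":0,"rz":0,"fingers":0.9},{"tx":0,"ty":0,"tz":0.1,"rx":0,"ry":0,"rz":0,"fingers":0.9},{"tx":0,"ty":0,"tz":0,"rx":0,"ry":0,"rz":0,"fingers":0.9},{"tx":0,"ty":0,"tz":0,"rx":0,"ry":0,"rz":0,"fingers":0.9}]}}

```text
time: 11.73
ee_pos: [0.6055, 0.2958, 0.0329]
tcp_rot: [0.667, 0.745, 0.002, 0.0]
wrist_force: [0.2, 0.2, 0.5]
gripper_width: 0.0812
```

```bash
python3 -c "
from h import *
go(604.5,296,29,6.3)"
```

```text
t=11.73 tcp [605.5 295.8  32.9] jaw 6.32 w 81.2 F [0.2 0.2 0.5] j6 1.91
 err mm [-1.   0.2 -3.9]  shift shares now [ 0.01 -0.03  0.13]  at goal yaw [ 0.01 -0.03  0.13]  turn shares [ 0.04 -0.02  0.01]
```

{"method": "apply_moves", "body": {"moves": [{"tx":0,"ty":-0.02,"tz":0.06,"rx":0.02,"ry":0,"rz":0,"fingers":0.9},{"tx":0,"ty":0,"tz":0.05,"rx":0,"ry":0,"rz":0,"fingers":0.9},{"tx":0,"ty":0,"tz":0,"rx":0,"ry":0,"rz":0,"fingers":-1},{"tx":0,"ty":0,"tz":0,"rx":0,"ry":0,"rz":0,"fingers":-1},{"tx":0,"ty":0,"tz":0,"rx":0,"ry":0,"rz":0,"fingers":-1},{"tx":0,"ty":0,"tz":0,"rx":0,"ry":0,"rz":0,"fingers":-1},{"tx":0,"ty":0,"tz":0,"rx":0,"ry":0,"rz":0,"fingers":-1},{"tx":0,"ty":0,"tz":0,"rx":0,"ry":0,"rz":0,"fingers":-1}], "grip_force": 40}}

```text
time: 12.4
ee_pos: [0.606, 0.2962, 0.0315]
tcp_rot: [0.667, 0.745, 0.002, 0.0]
wrist_force: [-0.6, 0.7, 0.4]
gripper_width: 0.0077
```

```bash
python3 -c "
from h import *
go(638.9,37.2,110,6.3)"
```

```text
t=12.40 tcp [606.  296.2  31.5] jaw 6.33 w 7.7 F [-0.6  0.7  0.4] j6 1.91
 err mm [  32.9 -259.    78.5]  shift shares now [-8.7   0.15 -2.64]  at goal yaw [-8.7   0.14 -2.62]  turn shares [ 0.05 -0.03  0.01]
```

```bash
python3 -c "
from h import *
im=shot('scene','s2');go(606,296,31,6.3)
cv2.imwrite('pics/s2c.png',cv2.resize(im[200:320,220:380],(800,600),interpolation=cv2.INTER_CUBIC))"
```

```text
t=12.45 tcp [606.  296.2  31.6] jaw 6.33 w 1.1 F [ 0.2 -0.5  0.1] j6 1.91
 err mm [ 0.  -0.2 -0.6]  shift shares now [-0.01  0.    0.02]  at goal yaw [-0.01  0.    0.02]  turn shares [ 0.05 -0.03  0.01]
```

View pics/s2c.png

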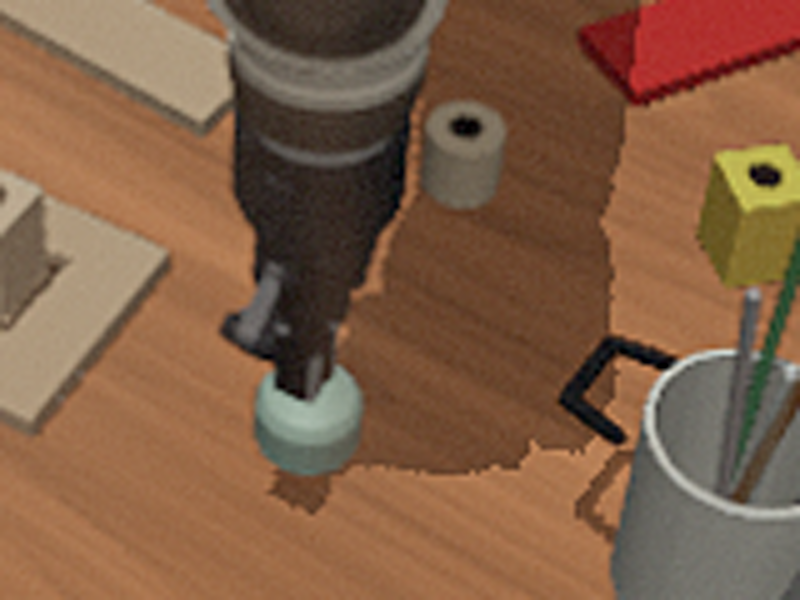

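```bash
python3 -c "
from h import *
print(-C['scene']['R'].T@C['scene']['t'])
print(proj('scene',[[.606,.296,.0065],[.606,.296,.036],[.606,.296,.045],[.606,.296,.0]]))
print(ray('scene',[(281,279)],.0065),ray('scene',[(281,279)],.036))
im=shot('top','t2')
cv2.imwrite('pics/t2c.png',cv2.resize(im[90:210,90:250],(800,600),interpolation=cv2.INTER_CUBIC));print(get_obs()['gripper_width'],env.finger_overhang)"
```

```text
[1.18259356 0.6479451  0.8609272 ]
[[279.54783036 285.86851558]
 [280.11123165 277.97700301]
 [280.28694435 275.51025942]
 [279.42621547 287.56841104]]
[[0.58666721 0.28692137]] [[0.6072422  0.29938609]]
8.800186253619298e-05 0.025
```

View pics/t2c.png

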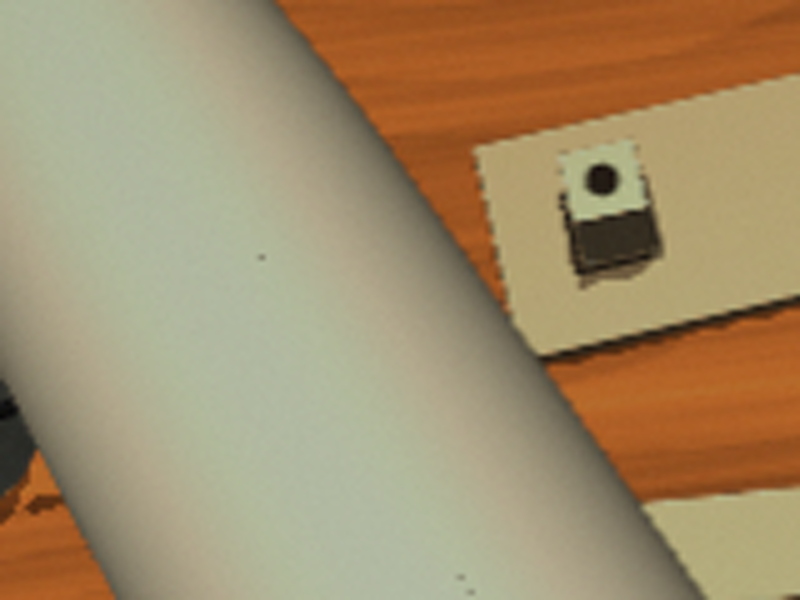

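```bash
python3 -c "
from h import *
im=cv2.imread('pics/s2.png')
cv2.imwrite('pics/s2d.png',cv2.resize(im[255:300,255:315],(800,600),interpolation=cv2.INTER_CUBIC))"
```

```text
(no output)
```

View pics/s2d.png

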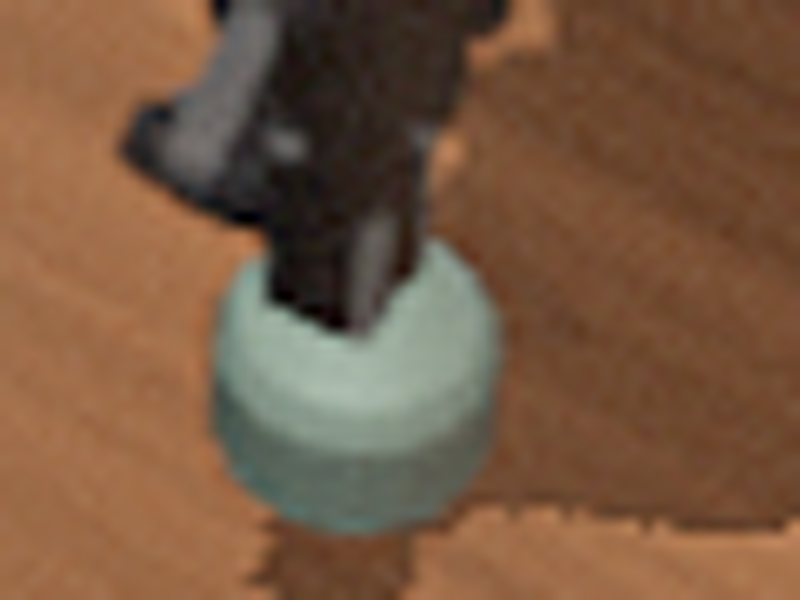

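{"method": "apply_moves", "body": {"moves": [{"tx":0,"ty":0,"tz":-0.1,"rx":0,"ry":0,"rz":0,"fingers":-1},{"tx":0,"ty":0,"tz":-0.2,"rx":0,"ry":0,"rz":0,"fingers":-1},{"tx":0,"ty":0,"tz":-0.3,"rx":0,"ry":0,"rz":0,"fingers":-1},{"tx":0,"ty":0,"tz":-0.4,"rx":0,"ry":0,"rz":0,"fingers":-1},{"tx":0,"ty":0,"tz":-0.4,"rx":0,"ry":0,"rz":0,"fingers":-1},{"tx":0,"ty":0,"tz":-0.3,"rx":0,"ry":0,"rz":0,"fingers":-1},{"tx":0,"ty":0,"tz":0,"rx":0,"ry":0,"rz":0,"fingers":-1},{"tx":0,"ty":0,"tz":0,"rx":0,"ry":0,"rz":0,"fingers":-1}]}}

```text
time: 13.17
ee_pos: [0.6064, 0.2963, 0.0904]
tcp_rot: [0.667, 0.745, 0.004, 0.001]
wrist_force: [-0.3, -1.3, -0.5]
gripper_width: 0.0003
```

```bash
python3 -c "
from h import *
im=shot('scene','s3');go(606,296,31,6.3)
p=np.array(get_obs()['ee_pos']);print(proj('scene',[p-[0,0,.025],p]))
cv2.imwrite('pics/s3d.png',cv2.resize(im[225:300,240:340],(800,600),interpolation=cv2.INTER_CUBIC))"
```

```text
t=13.22 tcp [606.5 296.3  90.5] jaw 6.32 w -0.1 F [-0.5  1.   0.5] j6 1.91
 err mm [ -0.5  -0.3 -59.5]  shift shares now [-0.02 -0.03  1.98]  at goal yaw [-0.01 -0.02  1.98]  turn shares [ 0.09 -0.05  0.01]
[[280.70344186 269.97964407]
 [281.21368907 262.78955113]]
```

View pics/s3d.png

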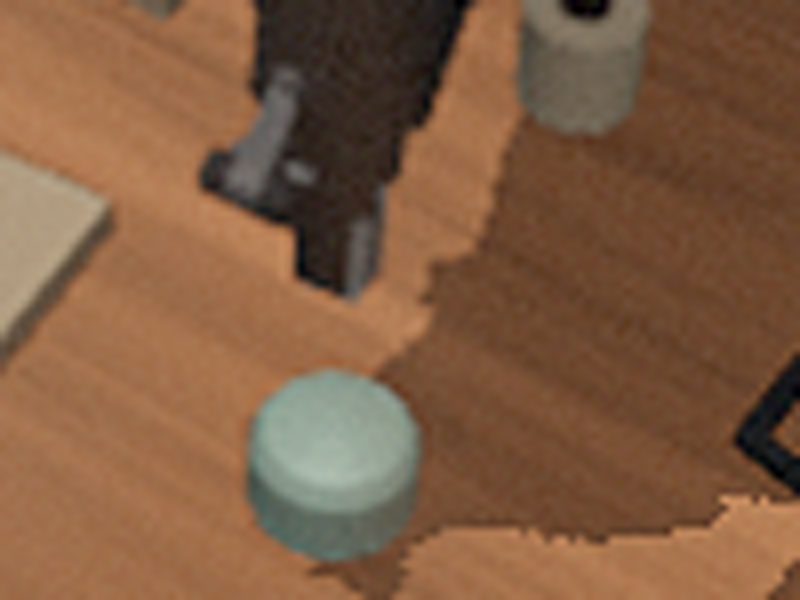

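{"method": "apply_moves", "body": {"moves": [{"tx":0,"ty":0,"tz":0,"rx":0,"ry":0,"rz":0,"fingers":0.9},{"tx":0,"ty":0,"tz":0,"rx":0,"ry":0,"rz":0,"fingers":0.9},{"tx":0,"ty":0,"tz":0,"rx":0,"ry":0,"rz":0,"fingers":0.9},{"tx":0,"ty":0,"tz":0,"rx":0,"ry":0,"rz":0,"fingers":0.9},{"tx":0,"ty":0,"tz":0,"rx":0,"ry":0,"rz":0,"fingers":0.9},{"tx":0,"ty":0,"tz":0,"rx":0,"ry":0,"rz":0,"fingers":0.9},{"tx":0,"ty":0,"tz":0,"rx":0,"ry":0,"rz":0,"fingers":0.9},{"tx":0,"ty":0,"tz":0,"rx":0,"ry":0,"rz":0,"fingers":0.9}]}}

```text
time: 13.88
ee_pos: [0.6053, 0.2958, 0.0875]
tcp_rot: [0.667, 0.745, 0.002, 0.0]
wrist_force: [0.1, -0.1, 0.4]
gripper_width: 0.0813
```

```bash
python3 -c "
from h import *
im=shot('scene','s4');go(606,296,31,6.3)
cv2.imwrite('pics/s4d.png',cv2.resize(im[225:300,240:340],(800,600),interpolation=cv2.INTER_CUBIC))
p=np.array(get_obs()['ee_pos']);a=np.radians(6.3);u=np.array([np.cos(a),np.sin(a),0])*.041
for dz in(0,-.012,-.025):
  q=proj('scene',[p+u+[0,0,dz],p-u+[0,0,dz]]);print(dz,(q-[240,225])*8)
"
```

```text
t=13.93 tcp [605.3 295.8  87.4] jaw 6.32 w 81.2 F [1.  0.6 0.4] j6 1.91
 err mm [  0.7   0.2 -56.4]  shift shares now [0.   0.02 1.88]  at goal yaw [0.   0.02 1.88]  turn shares [ 0.04 -0.03  0.01]
0 [[259.97424144 402.4754098 ]
 [396.24677698 214.56227785]]
-0.012 [[258.49374623 430.16575096]
 [393.84227759 242.28778304]]
-0.025 [[256.91386222 459.6674467 ]
 [391.27398103 271.85703967]]
```

View pics/s4d.png

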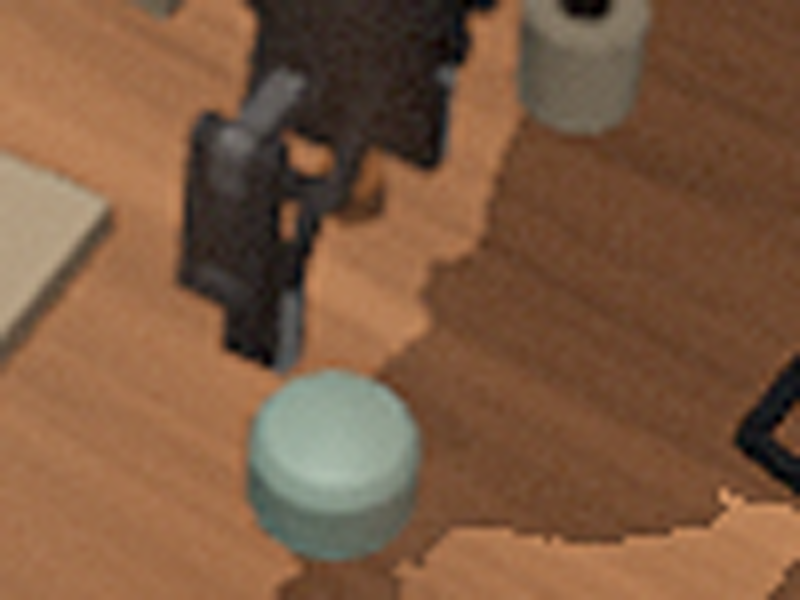

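{"method": "apply_moves", "body": {"moves": [{"tx":0,"ty":0,"tz":0.3,"rx":0.02,"ry":-0.02,"rz":0,"fingers":0.8},{"tx":0,"ty":0,"tz":0.4,"rx":0,"ry":0,"rz":0,"fingers":0.8},{"tx":0,"ty":0,"tz":0.4,"rx":0,"ry":0,"rz":0,"fingers":0.8},{"tx":0,"ty":0,"tz":0.4,"rx":0,"ry":0,"rz":0,"fingers":0.8},{"tx":0,"ty":0,"tz":0.3,"rx":0,"ry":0,"rz":0,"fingers":0.8},{"tx":0,"ty":0,"tz":0.1,"rx":0,"ry":0,"rz":0,"fingers":0.8},{"tx":0,"ty":0,"tz":0,"rx":0,"ry":0,"rz":0,"fingers":0.8},{"tx":0,"ty":0,"tz":0,"rx":0,"ry":0,"rz":0,"fingers":0.8}]}}

```text
time: 14.6
ee_pos: [0.6039, 0.2952, 0.0213]
tcp_rot: [0.667, 0.745, -0.001, -0.0]
wrist_force: [0.3, 0.3, 0.2]
gripper_width: 0.0769
```

```bash
python3 -c "
from h import *
im=shot('scene','s5');go(605,296,5,6.3)
cv2.imwrite('pics/s5d.png',cv2.resize(im[225:300,240:340],(800,600),interpolation=cv2.INTER_CUBIC))
"
```

```text
t=14.65 tcp [604.  295.2  21.5] jaw 6.32 w 76.6 F [-0.1 -0.  -0.3] j6 1.92
 err mm [  1.    0.8 -16.5]  shift shares now [0.02 0.04 0.55]  at goal yaw [0.02 0.04 0.55]  turn shares [-0.03  0.01  0.01]
```

View pics/s5d.png

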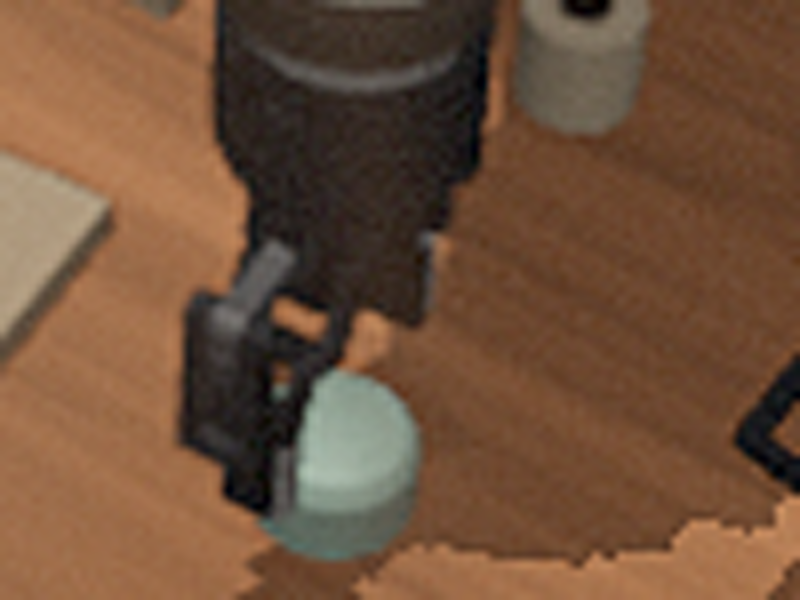

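{"method": "apply_moves", "body": {"moves": [{"tx":0.01,"ty":0.03,"tz":0.15,"rx":0,"ry":0,"rz":0,"fingers":0.8},{"tx":0,"ty":0,"tz":0.15,"rx":0,"ry":0,"rz":0,"fingers":0.8},{"tx":0,"ty":0,"tz":0.1,"rx":0,"ry":0,"rz":0,"fingers":0.8},{"tx":0,"ty":0,"tz":0.05,"rx":0,"ry":0,"rz":0,"fingers":0.8},{"tx":0,"ty":0,"tz":0,"rx":0,"ry":0,"rz":0,"fingers":0.8},{"tx":0,"ty":0,"tz":0,"rx":0,"ry":0,"rz":0,"fingers":0.8},{"tx":0,"ty":0,"tz":0,"rx":0,"ry":0,"rz":0,"fingers":0.8},{"tx":0,"ty":0,"tz":0,"rx":0,"ry":0,"rz":0,"fingers":0.8}]}}

```text
time: 15.32
ee_pos: [0.6063, 0.2963, 0.0091]
tcp_rot: [0.667, 0.745, 0.001, 0.0]
wrist_force: [-0.5, -0.2, 0.1]
gripper_width: 0.0768
```

```bash
python3 -c "
from h import *
im=shot('scene','s6');go(605,296,5,6.3)
cv2.imwrite('pics/s6d.png',cv2.resize(im[225:300,240:340],(800,600),interpolation=cv2.INTER_CUBIC))
p=np.array(get_obs()['ee_pos']);a=np.radians(6.3);u=np.array([np.cos(a),np.sin(a),0])*.041
for z in(0,.01,.02,.03):
  q=proj('scene',[[p[0]+u[0],p[1]+u[1],z]]);print(z,(q-[240,225])*8)
"
```

```text
t=15.37 tcp [606.3 296.2   9.1] jaw 6.32 w 77.0 F [-1.2 -0.9  1.2] j6 1.91
 err mm [-1.3 -0.2 -4.1]  shift shares now [-0.   -0.04  0.14]  at goal yaw [-0.   -0.04  0.14]  turn shares [ 0.02 -0.01  0.01]
0 [[248.96762351 597.4974113 ]]
0.01 [[250.09091482 576.62744937]]
0.02 [[251.22744181 555.48638294]]
0.03 [[252.37742234 534.06923762]]
```

View pics/s6d.png

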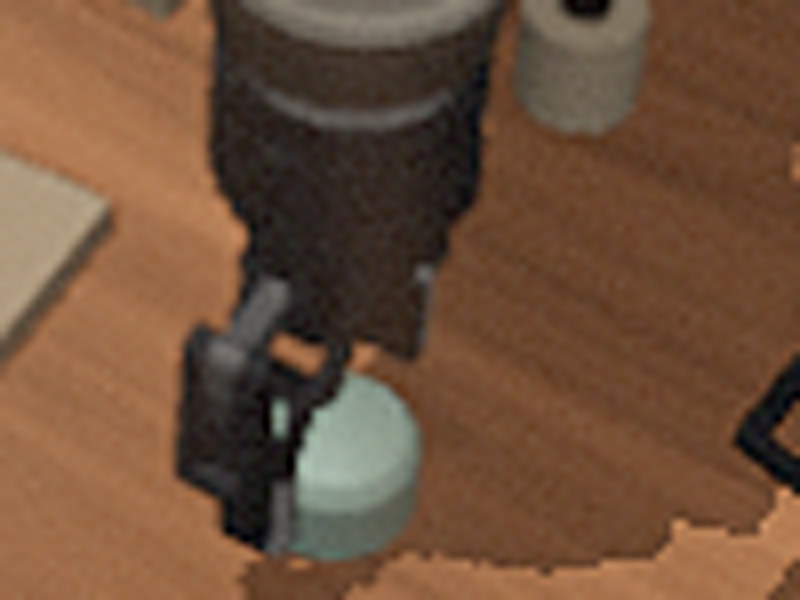

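{"method": "apply_moves", "body": {"moves": [{"tx":0,"ty":-0.02,"tz":0.1,"rx":0,"ry":0,"rz":0,"fingers":0.8},{"tx":0,"ty":0,"tz":0.08,"rx":0,"ry":0,"rz":0,"fingers":0.8},{"tx":0,"ty":0,"tz":0,"rx":0,"ry":0,"rz":0,"fingers":0.8},{"tx":0,"ty":0,"tz":0,"rx":0,"ry":0,"rz":0,"fingers":0.35},{"tx":0,"ty":0,"tz":0,"rx":0,"ry":0,"rz":0,"fingers":0.35},{"tx":0,"ty":0,"tz":0,"rx":0,"ry":0,"rz":0,"fingers":0.35},{"tx":0,"ty":0,"tz":0,"rx":0,"ry":0,"rz":0,"fingers":0.35},{"tx":0,"ty":0,"tz":0,"rx":0,"ry":0,"rz":0,"fingers":0.35}]}}

```text
time: 16.03
ee_pos: [0.6054, 0.2962, 0.0034]
tcp_rot: [0.667, 0.745, 0.001, 0.0]
wrist_force: [-0.8, 0.7, -0.5]
gripper_width: 0.0576
```

```bash
python3 -c "
from h import *
im=shot('scene','s7');go(605,296,0,6.3)
cv2.imwrite('pics/s7d.png',cv2.resize(im[225:300,240:340],(800,600),interpolation=cv2.INTER_CUBIC))
"
```

```text
t=16.08 tcp [605.4 296.2   3.4] jaw 6.33 w 57.6 F [ 0.  -0.2 -0.6] j6 1.92
 err mm [-0.4 -0.2 -3.4]  shift shares now [-0.   -0.02  0.11]  at goal yaw [-0.   -0.01  0.11]  turn shares [ 0.02 -0.01  0.01]
```

View pics/s7d.png

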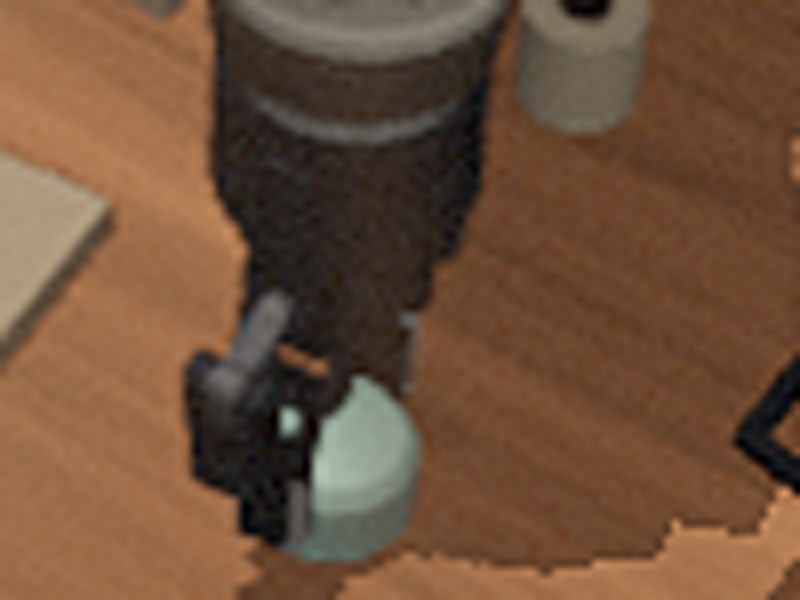

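{"method": "apply_moves", "body": {"moves": [{"tx":0,"ty":0,"tz":0,"rx":0,"ry":0,"rz":0,"fingers":-1},{"tx":0,"ty":0,"tz":0,"rx":0,"ry":0,"rz":0,"fingers":-1},{"tx":0,"ty":0,"tz":0,"rx":0,"ry":0,"rz":0,"fingers":-1},{"tx":0,"ty":0,"tz":0,"rx":0,"ry":0,"rz":0,"fingers":-1},{"tx":0,"ty":0,"tz":0,"rx":0,"ry":0,"rz":0,"fingers":-1},{"tx":0,"ty":0,"tz":0,"rx":0,"ry":0,"rz":0,"fingers":-1},{"tx":0,"ty":0,"tz":-0.1,"rx":0,"ry":0,"rz":0,"fingers":-1},{"tx":0,"ty":0,"tz":-0.2,"rx":0,"ry":0,"rz":0,"fingers":-1}]}}

```text
time: 16.75
ee_pos: [0.6048, 0.2959, 0.0116]
tcp_rot: [0.667, 0.745, -0.0, -0.0]
wrist_force: [-0.8, -0.3, -0.9]
gripper_width: 0.049
```

```bash
python3 -c "
from h import *
go(638.9,37.2,110,6.3)"
```

```text
t=16.75 tcp [604.8 295.9  11.6] jaw 6.33 w 49.0 F [-0.8 -0.3 -0.9] j6 1.92
 err mm [  34.1 -258.7   98.4]  shift shares now [-8.7   0.18 -3.28]  at goal yaw [-8.7   0.18 -3.28]  turn shares [-0.01  0.    0.01]
```

{"method": "apply_moves", "body": {"moves": [{"tx":0,"ty":0,"tz":-0.4,"rx":0,"ry":0,"rz":0,"fingers":-1},{"tx":0,"ty":0,"tz":-0.6,"rx":0,"ry":0,"rz":0,"fingers":-1},{"tx":0,"ty":0,"tz":-0.8,"rx":0,"ry":0,"rz":0,"fingers":-1},{"tx":-0.2,"ty":0,"tz":-0.8,"rx":0,"ry":0,"rz":0,"fingers":-1},{"tx":-0.5,"ty":0,"tz":-0.5,"rx":0,"ry":0,"rz":0,"fingers":-1},{"tx":-0.6,"ty":0.02,"tz":-0.2,"rx":0,"ry":0,"rz":0,"fingers":-1},{"tx":-0.6,"ty":0.02,"tz":0,"rx":0,"ry":0,"rz":0,"fingers":-1},{"tx":-0.6,"ty":0.02,"tz":0,"rx":0,"ry":0,"rz":0,"fingers":-1}]}}

```text
time: 17.42
ee_pos: [0.6148, 0.2227, 0.1236]
tcp_rot: [0.665, 0.747, 0.002, 0.001]
wrist_force: [0.1, -0.2, -2.4]
gripper_width: 0.0497
```

```bash
python3 -c "
from h import *
im=shot('scene','s8');go(638.9,37.2,115,6.3)"
```

```text
t=17.47 tcp [615.5 219.6 124.2] jaw 6.50 w 49.4 F [ 1.2 -1.5 -1.5] j6 1.80
 err mm [  23.4 -182.4   -9.2]  shift shares now [-6.13  0.09  0.31]  at goal yaw [-6.13  0.11  0.31]  turn shares [0.05 0.   0.04]
```

View pics/s8.png

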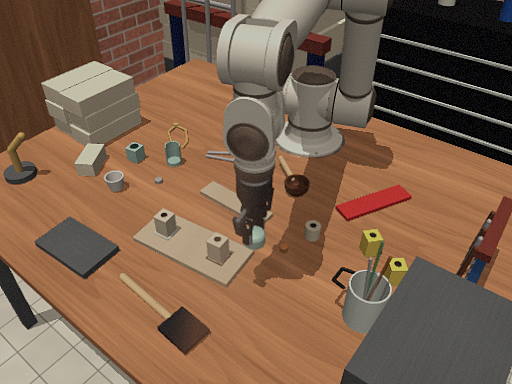

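{"method": "apply_moves", "body": {"moves": [{"tx":-0.6,"ty":0.02,"tz":0,"rx":0,"ry":0,"rz":0.02,"fingers":-1},{"tx":-0.8,"ty":0.02,"tz":0,"rx":0,"ry":0,"rz":0.02,"fingers":-1},{"tx":-0.8,"ty":0.02,"tz":0,"rx":0,"ry":0,"rz":0,"fingers":-1},{"tx":-0.8,"ty":0.02,"tz":0,"rx":0,"ry":0,"rz":0,"fingers":-1},{"tx":-0.8,"ty":0,"tz":0,"rx":0,"ry":0,"rz":0,"fingers":-1},{"tx":-0.7,"ty":0,"tz":0,"rx":0,"ry":0,"rz":0,"fingers":-1},{"tx":-0.5,"ty":0,"tz":0,"rx":0,"ry":0,"rz":0,"fingers":-1},{"tx":-0.3,"ty":0,"tz":0,"rx":0,"ry":0,"rz":0,"fingers":-1}]}}

```text
time: 18.13
ee_pos: [0.6368, 0.0556, 0.1336]
tcp_rot: [0.667, 0.745, 0.005, 0.004]
wrist_force: [0.3, 0.3, -2.0]
gripper_width: 0.0491
```

```bash
python3 -c "
from h import *
go(638.9,37.2,60,6.3)"
```

```text
t=18.13 tcp [636.8  55.6 133.6] jaw 6.36 w 49.1 F [ 0.3  0.3 -2. ] j6 1.55
 err mm [  2.1 -18.4 -73.6]  shift shares now [-0.62 -0.03  2.45]  at goal yaw [-0.62  0.    2.45]  turn shares [ 0.15 -0.01  0.01]
```

{"method": "apply_moves", "body": {"moves": [{"tx":-0.25,"ty":0,"tz":0,"rx":0.1,"ry":0,"rz":0,"fingers":-1},{"tx":-0.15,"ty":0,"tz":0.2,"rx":0,"ry":0,"rz":0,"fingers":-1},{"tx":-0.05,"ty":0,"tz":0.4,"rx":0,"ry":0,"rz":0,"fingers":-1},{"tx":0,"ty":0,"tz":0.5,"rx":0,"ry":0,"rz":0,"fingers":-1},{"tx":0,"ty":0,"tz":0.5,"rx":0,"ry":0,"rz":0,"fingers":-1},{"tx":0,"ty":0,"tz":0.3,"rx":0,"ry":0,"rz":0,"fingers":-1},{"tx":0,"ty":0,"tz":0,"rx":0,"ry":0,"rz":0,"fingers":-1},{"tx":0,"ty":0,"tz":0,"rx":0,"ry":0,"rz":0,"fingers":-1}]}}

```text
time: 18.8
ee_pos: [0.6385, 0.0431, 0.0722]
tcp_rot: [0.666, 0.746, 0.002, 0.001]
wrist_force: [0.1, -0.5, -1.4]
gripper_width: 0.0495
```

```bash
python3 -c "
from h import *
go(638.9,37.2,20,6.3)"
```

```text
t=18.80 tcp [638.5  43.1  72.2] jaw 6.42 w 49.5 F [ 0.1 -0.5 -1.4] j6 1.53
 err mm [  0.4  -5.9 -52.2]  shift shares now [-0.2  -0.01  1.74]  at goal yaw [-0.2  -0.01  1.74]  turn shares [ 0.04 -0.02  0.03]
```

{"method": "apply_moves", "body": {"moves": [{"tx":-0.12,"ty":0,"tz":0.2,"rx":0.03,"ry":0,"rz":0.02,"fingers":-1},{"tx":-0.06,"ty":0,"tz":0.3,"rx":0,"ry":0,"rz":0,"fingers":-1},{"tx":0,"ty":0,"tz":0.3,"rx":0,"ry":0,"rz":0,"fingers":-1},{"tx":0,"ty":0,"tz":0.3,"rx":0,"ry":0,"rz":0,"fingers":-1},{"tx":0,"ty":0,"tz":0.15,"rx":0,"ry":0,"rz":0,"fingers":-1},{"tx":0,"ty":0,"tz":0.1,"rx":0,"ry":0,"rz":0,"fingers":-1},{"tx":0,"ty":0,"tz":0,"rx":0,"ry":0,"rz":0,"fingers":-1},{"tx":0,"ty":0,"tz":0,"rx":0,"ry":0,"rz":0,"fingers":-1}]}}

```text
time: 19.47
ee_pos: [0.6397, 0.0381, 0.0284]
tcp_rot: [0.667, 0.745, 0.001, 0.0]
wrist_force: [0.2, 0.3, -1.3]
gripper_width: 0.0495
```

```bash
python3 -c "
from h import *
go(638.9,37.2,19,6.3)"
```

```text
t=19.47 tcp [639.7  38.1  28.4] jaw 6.38 w 49.5 F [ 0.2  0.3 -1.3] j6 1.52
 err mm [-0.8 -0.9 -9.4]  shift shares now [-0.03 -0.03  0.31]  at goal yaw [-0.03 -0.03  0.31]  turn shares [ 0.02 -0.02  0.02]
```

{"method": "apply_moves", "body": {"moves": [{"tx":-0.03,"ty":-0.02,"tz":0.1,"rx":0.01,"ry":0,"rz":0.01,"fingers":-1},{"tx":0,"ty":0,"tz":0.1,"rx":0,"ry":0,"rz":0,"fingers":-1},{"tx":0,"ty":0,"tz":0.06,"rx":0,"ry":0,"rz":0,"fingers":-1},{"tx":0,"ty":0,"tz":0,"rx":0,"ry":0,"rz":0,"fingers":-1},{"tx":0,"ty":0,"tz":0,"rx":0,"ry":0,"rz":0,"fingers":-1},{"tx":0,"ty":0,"tz":0,"rx":0,"ry":0,"rz":0,"fingers":-1},{"tx":0,"ty":0,"tz":0,"rx":0,"ry":0,"rz":0,"fingers":-1},{"tx":0,"ty":0,"tz":0,"rx":0,"ry":0,"rz":0,"fingers":-1}]}}

```text
time: 20.13
ee_pos: [0.64, 0.0371, 0.0214]
tcp_rot: [0.667, 0.745, 0.002, 0.001]
wrist_force: [0.8, -0.6, -1.1]
gripper_width: 0.049
```

```bash
python3 -c "
from h import *
go(638.9,37.2,19,6.3)"
```

```text
t=20.13 tcp [640.   37.1  21.4] jaw 6.33 w 49.0 F [ 0.8 -0.6 -1.1] j6 1.52
 err mm [-1.1  0.1 -2.4]  shift shares now [ 0.01 -0.04  0.08]  at goal yaw [ 0.01 -0.04  0.08]  turn shares [ 0.04 -0.02  0.01]
```

{"method": "apply_moves", "body": {"moves": [{"tx":0,"ty":-0.03,"tz":0.06,"rx":0.02,"ry":0,"rz":0,"fingers":-1},{"tx":0,"ty":0,"tz":0.04,"rx":0,"ry":0,"rz":0,"fingers":-1},{"tx":0,"ty":0,"tz":0,"rx":0,"ry":0,"rz":0,"fingers":-1},{"tx":0,"ty":0,"tz":0,"rx":0,"ry":0,"rz":0,"fingers":-1},{"tx":0,"ty":0,"tz":0,"rx":0,"ry":0,"rz":0,"fingers":0.5},{"tx":0,"ty":0,"tz":0,"rx":0,"ry":0,"rz":0,"fingers":0.5},{"tx":0,"ty":0,"tz":0,"rx":0,"ry":0,"rz":0,"fingers":0.7},{"tx":0,"ty":0,"tz":0,"rx":0,"ry":0,"rz":0,"fingers":0.7}]}}

```text
time: 20.8
ee_pos: [0.6398, 0.0371, 0.0194]
tcp_rot: [0.667, 0.745, 0.002, 0.001]
wrist_force: [0.1, -0.4, 0.2]
gripper_width: 0.0727
```

```bash
python3 -c "
from h import *
go(439.2,20.9,100,-1.6)"
```

```text
t=20.80 tcp [639.8  37.1  19.4] jaw 6.33 w 72.7 F [ 0.1 -0.4  0.2] j6 1.52
 err mm [-200.6  -16.2   80.6]  shift shares now [ 0.2  -6.7  -2.71]  at goal yaw [-0.73 -6.67 -2.69]  turn shares [ 0.05 -0.02  1.73]
```

Lift straight up, then swing to the bridge.

{"method": "apply_moves", "body": {"moves": [{"tx":0,"ty":0,"tz":-0.3,"rx":0.03,"ry":0,"rz":0,"fingers":0.9},{"tx":0,"ty":0,"tz":-0.7,"rx":0,"ry":0,"rz":0,"fingers":0.9},{"tx":0,"ty":0,"tz":-0.9,"rx":0,"ry":0,"rz":0,"fingers":0.9},{"tx":0,"ty":-0.3,"tz":-0.7,"rx":0,"ry":0,"rz":0.3,"fingers":0.9},{"tx":0,"ty":-0.7,"tz":-0.3,"rx":0,"ry":0,"rz":0.4,"fingers":0.9},{"tx":0,"ty":-0.9,"tz":0,"rx":0,"ry":0,"rz":0.5,"fingers":0.9},{"tx":0,"ty":-0.9,"tz":0,"rx":0,"ry":0,"rz":0.4,"fingers":0.9},{"tx":-0.1,"ty":-0.9,"tz":0,"rx":0,"ry":0,"rz":0,"fingers":0.9}]}}

```text
time: 21.47
ee_pos: [0.5289, 0.03, 0.1139]
tcp_rot: [0.715, 0.699, 0.002, 0.001]
wrist_force: [0.1, -0.2, 1.1]
gripper_width: 0.0809
```

```bash
python3 -c "
from h import *
go(439.2,20.9,60,-1.6)"
```

```text
t=21.47 tcp [528.9  30.  113.9] jaw -1.36 w 80.9 F [ 0.1 -0.2  1.1] j6 1.65
 err mm [-89.7  -9.1 -53.9]  shift shares now [-0.38 -2.99  1.78]  at goal yaw [-0.39 -2.98  1.8 ]  turn shares [ 0.04 -0.02  0.05]
```

{"method": "apply_moves", "body": {"moves": [{"tx":-0.1,"ty":-0.8,"tz":0.1,"rx":0.02,"ry":0,"rz":0,"fingers":0.9},{"tx":-0.1,"ty":-0.6,"tz":0.2,"rx":0,"ry":0,"rz":0,"fingers":0.9},{"tx":-0.1,"ty":-0.5,"tz":0.3,"rx":0,"ry":0,"rz":0,"fingers":0.9},{"tx":0,"ty":-0.3,"tz":0.3,"rx":0,"ry":0,"rz":0,"fingers":0.9},{"tx":0,"ty":-0.1,"tz":0.3,"rx":0,"ry":0,"rz":0,"fingers":0.9},{"tx":0,"ty":0,"tz":0.3,"rx":0,"ry":0,"rz":0,"fingers":0.9},{"tx":0,"ty":0,"tz":0.1,"rx":0,"ry":0,"rz":0,"fingers":0.9},{"tx":0,"ty":0,"tz":0,"rx":0,"ry":0,"rz":0,"fingers":0.9}]}}

```text
time: 22.13
ee_pos: [0.4554, 0.0224, 0.071]
tcp_rot: [0.716, 0.699, 0.005, 0.003]
wrist_force: [-0.7, 0.5, -0.6]
gripper_width: 0.0815
```

```bash
python3 -c "
from h import *
go(439.2,20.9,12,-1.6)
im=shot('top','t3');im2=shot('scene','s9')
cv2.imwrite('pics/t3c.png',np.hstack([cv2.resize(im[90:170,180:300],(400,300),interpolation=cv2.INTER_CUBIC),cv2.resize(im2[185:305,130:290],(400,300),interpolation=cv2.INTER_CUBIC)]))"
```

```text
t=22.13 tcp [455.4  22.4  71. ] jaw -1.38 w 81.5 F [-0.7  0.5 -0.6] j6 1.64
 err mm [-16.2  -1.5 -59. ]  shift shares now [-0.07 -0.56  1.96]  at goal yaw [-0.06 -0.54  1.97]  turn shares [ 0.14 -0.03  0.05]
```

View pics/t3c.png

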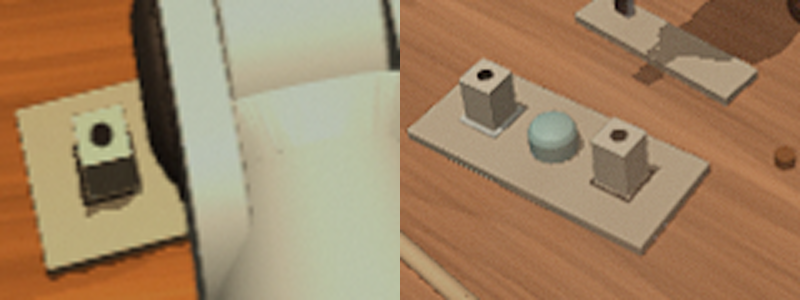

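Run:
```python
from h import *
t=cv2.imread("pics/t3.png");S=4
T=cv2.resize(t,None,fx=S,fy=S,interpolation=cv2.INTER_CUBIC);hsv=cv2.cvtColor(T,cv2.COLOR_BGR2HSV)
m=cv2.inRange(hsv,np.array((27,20,120)),np.array((100,90,255)))
w=np.zeros_like(m);w[460:560,780:880]=m[460:560,780:880]
c=max(cv2.findContours(w,0,cv2.CHAIN_APPROX_NONE)[0],key=cv2.contourArea)
print("prop top",rect("top",(c+.5)/S-.5,.075))
s=cv2.imread("pics/s9.png");Q=cv2.resize(s,None,fx=S,fy=S,interpolation=cv2.INTER_CUBIC)
def poly(X):
    q=((proj("scene",X)+.5)*S-.5).astype(np.int32);cv2.polylines(Q,[q.reshape(-1,1,2)],True,(0,0,255),1)
def box(c,w,z,a=6.3):
    a=np.radians(a);R=np.array([[np.cos(a),-np.sin(a)],[np.sin(a),np.cos(a)]])
    v=np.array([[-w,-w],[w,-w],[w,w],[-w,w]])/2@R.T+c;poly(np.c_[v,np.full(4,z)])
for c in((.6297,.1218),(.6482,-.0474)): box(c,.04,.075);box(c,.04,.015)
th=np.linspace(0,6.28,50)
for z in(.015,.039): poly(np.c_[.6389+.026*np.cos(th),.0372+.026*np.sin(th),np.full(50,z)])
cv2.imwrite("pics/s9o.png",cv2.resize(Q[200*4:275*4,150*4:250*4],(800,600)))
```

```text
prop top [629.1 120.4  39.4  40.9   6.8]
```

View pics/s9o.png

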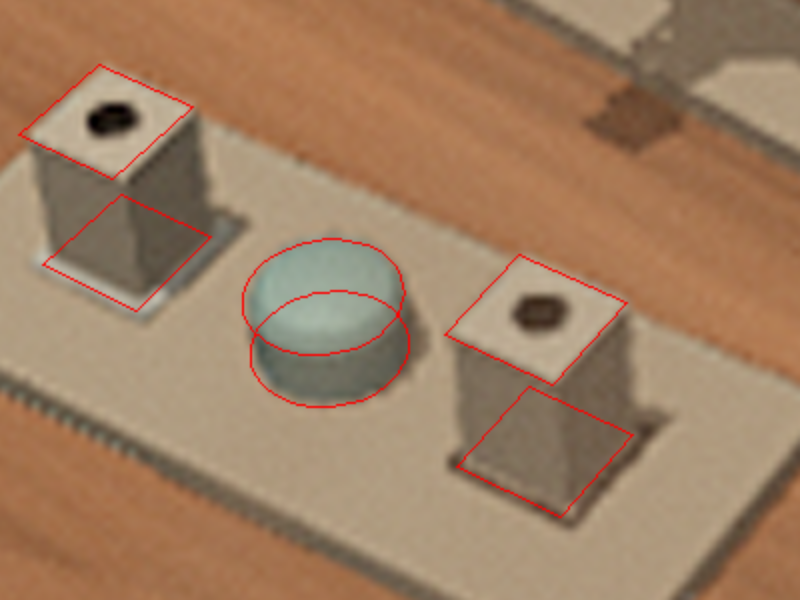

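{"method": "apply_moves", "body": {"moves": [{"tx":-0.05,"ty":-0.3,"tz":0.1,"rx":0.1,"ry":-0.02,"rz":0.03,"fingers":0.9},{"tx":0,"ty":-0.2,"tz":0.3,"rx":0.03,"ry":0,"rz":0,"fingers":0.9},{"tx":0,"ty":0,"tz":0.4,"rx":0,"ry":0,"rz":0,"fingers":0.9},{"tx":0,"ty":0,"tz":0.4,"rx":0,"ry":0,"rz":0,"fingers":0.9},{"tx":0,"ty":0,"tz":0.3,"rx":0,"ry":0,"rz":0,"fingers":0.9},{"tx":0,"ty":0,"tz":0.1,"rx":0,"ry":0,"rz":0,"fingers":0.9},{"tx":0,"ty":0,"tz":0,"rx":0,"ry":0,"rz":0,"fingers":0.9},{"tx":0,"ty":0,"tz":0,"rx":0,"ry":0,"rz":0,"fingers":0.9}]}}

```text
time: 22.9
ee_pos: [0.4394, 0.0212, 0.0174]
tcp_rot: [0.716, 0.698, -0.0, -0.001]
wrist_force: [-0.8, -0.2, 0.2]
gripper_width: 0.081
```

```bash
python3 -c "
from h import *
go(439.2,20.9,0,-1.6)
"
```

```text
t=22.90 tcp [439.4  21.2  17.4] jaw -1.53 w 81.0 F [-0.8 -0.2  0.2] j6 1.65
 err mm [ -0.2  -0.3 -17.4]  shift shares now [-0.01 -0.    0.58]  at goal yaw [-0.01 -0.01  0.58]  turn shares [-0.02 -0.01  0.02]
```

{"method": "apply_moves", "body": {"moves": [{"tx":0,"ty":0,"tz":0.15,"rx":0,"ry":0,"rz":0.02,"fingers":0.7},{"tx":0,"ty":0,"tz":0.15,"rx":0,"ry":0,"rz":0,"fingers":0.7},{"tx":0,"ty":0,"tz":0.1,"rx":0,"ry":0,"rz":0,"fingers":0.7},{"tx":0,"ty":0,"tz":0.1,"rx":0,"ry":0,"rz":0,"fingers":0.7},{"tx":0,"ty":0,"tz":0.05,"rx":0,"ry":0,"rz":0,"fingers":0.7},{"tx":0,"ty":0,"tz":0,"rx":0,"ry":0,"rz":0,"fingers":0.7},{"tx":0,"ty":0,"tz":0,"rx":0,"ry":0,"rz":0,"fingers":0.7},{"tx":0,"ty":0,"tz":0,"rx":0,"ry":0,"rz":0,"fingers":0.7}]}}

```text
time: 23.57
ee_pos: [0.4404, 0.0213, 0.0002]
tcp_rot: [0.717, 0.697, 0.0, -0.0]
wrist_force: [0.7, 0.5, 0.9]
gripper_width: 0.0724
```

```bash
python3 -c "
from h import *
go(439.2,20.9,0,-1.6)
im=shot('scene','s10')
cv2.imwrite('pics/s10d.png',cv2.resize(im[150:225,190:290],(800,600),interpolation=cv2.INTER_CUBIC))
"
```

```text
t=23.57 tcp [4.404e+02 2.130e+01 2.000e-01] jaw -1.62 w 72.4 F [0.7 0.5 0.9] j6 1.65
 err mm [-1.2 -0.4 -0.2]  shift shares now [-0.01 -0.04  0.01]  at goal yaw [-0.01 -0.04  0.01]  turn shares [ 0.   -0.01 -0.01]
```

View pics/s10d.png

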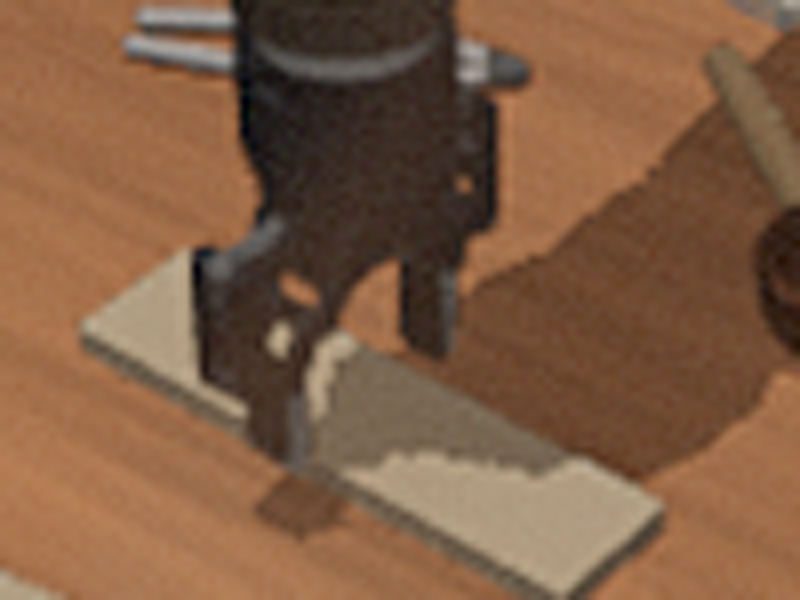

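{"method": "apply_moves", "body": {"moves": [{"tx":0,"ty":-0.03,"tz":0.1,"rx":0,"ry":0,"rz":0,"fingers":0.65},{"tx":0,"ty":0,"tz":0.08,"rx":0,"ry":0,"rz":0,"fingers":0.65},{"tx":0,"ty":0,"tz":0,"rx":0,"ry":0,"rz":0,"fingers":0.65},{"tx":0,"ty":0,"tz":0,"rx":0,"ry":0,"rz":0,"fingers":0.65},{"tx":0,"ty":0,"tz":0,"rx":0,"ry":0,"rz":0,"fingers":0.65},{"tx":0,"ty":0,"tz":0,"rx":0,"ry":0,"rz":0,"fingers":0.65},{"tx":0,"ty":0,"tz":0,"rx":0,"ry":0,"rz":0,"fingers":0.65},{"tx":0,"ty":0,"tz":0,"rx":0,"ry":0,"rz":0,"fingers":0.65}]}}

```text
time: 24.28
ee_pos: [0.4398, 0.0213, -0.0053]
tcp_rot: [0.717, 0.697, 0.001, 0.0]
wrist_force: [0.1, 1.2, 0.3]
gripper_width: 0.0701
```

```bash
python3 -c "
from h import *
go(439.2,20.9,-6,-1.6)
im=shot('scene','s11')
cv2.imwrite('pics/s11d.png',cv2.resize(im[165:225,200:280],(800,600),interpolation=cv2.INTER_CUBIC))
p=np.array(get_obs()['ee_pos'])
for z in(0,.01,.02): print(z,(proj('scene',[[p[0]+.037,p[1]+d,z] for d in(-.011,0,.011)])-[200,165])*10)
"
```

```text
t=24.28 tcp [439.8  21.3  -5.3] jaw -1.62 w 70.1 F [0.1 1.2 0.3] j6 1.65
 err mm [-0.6 -0.4 -0.7]  shift shares now [-0.01 -0.02  0.02]  at goal yaw [-0.01 -0.02  0.02]  turn shares [ 0.01 -0.01 -0.01]
0 [[231.97818883 451.61181903]
 [261.28145469 467.3703269 ]
 [290.83114394 483.25865699]]
0.01 [[230.67829119 425.75903537]
 [260.12290543 441.48920283]
 [289.81657289 457.34991145]]
0.02 [[229.36632036 399.64516847]
 [258.9535094  415.34537244]
 [288.79241996 431.17683217]]
```

View pics/s11d.png

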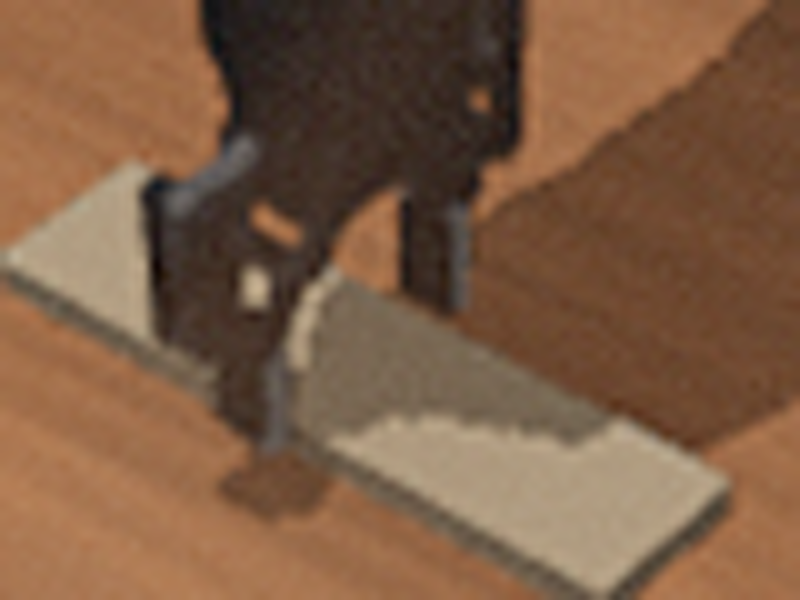

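{"method": "apply_moves", "body": {"moves": [{"tx":0,"ty":-0.02,"tz":0.08,"rx":0,"ry":0,"rz":0,"fingers":0.65},{"tx":0,"ty":0,"tz":0,"rx":0,"ry":0,"rz":0,"fingers":0.65},{"tx":0,"ty":0,"tz":0,"rx":0,"ry":0,"rz":0,"fingers":-1},{"tx":0,"ty":0,"tz":0,"rx":0,"ry":0,"rz":0,"fingers":-1},{"tx":0,"ty":0,"tz":0,"rx":0,"ry":0,"rz":0,"fingers":-1},{"tx":0,"ty":0,"tz":0,"rx":0,"ry":0,"rz":0,"fingers":-1},{"tx":0,"ty":0,"tz":0,"rx":0,"ry":0,"rz":0,"fingers":-1},{"tx":0,"ty":0,"tz":0,"rx":0,"ry":0,"rz":0,"fingers":-1}], "grip_force": 60}}

```text
time: 25.0
ee_pos: [0.4391, 0.0214, -0.0072]
tcp_rot: [0.717, 0.697, 0.001, 0.0]
wrist_force: [-0.6, -0.6, 0.6]
gripper_width: 0.0575
```

```bash
python3 -c "
from h import *
go(439.2,20.9,-6,-1.6)
"
```

```text
t=25.00 tcp [439.1  21.4  -7.2] jaw -1.62 w 57.5 F [-0.6 -0.6  0.6] j6 1.65
 err mm [ 0.1 -0.5  1.2]  shift shares now [-0.01  0.   -0.04]  at goal yaw [-0.02  0.   -0.04]  turn shares [ 0.02 -0.01 -0.  ]
```

{"method": "apply_moves", "body": {"moves": [{"tx":0,"ty":0,"tz":-0.2,"rx":0,"ry":0,"rz":0,"fingers":-1},{"tx":0,"ty":0,"tz":-0.4,"rx":0,"ry":0,"rz":0,"fingers":-1},{"tx":0,"ty":0,"tz":-0.6,"rx":0,"ry":0,"rz":0,"fingers":-1},{"tx":0,"ty":0,"tz":-0.8,"rx":0,"ry":0,"rz":0,"fingers":-1},{"tx":0,"ty":0,"tz":-0.8,"rx":0,"ry":0,"rz":0,"fingers":-1},{"tx":0,"ty":0,"tz":-0.6,"rx":0,"ry":0,"rz":0,"fingers":-1},{"tx":0,"ty":0,"tz":-0.3,"rx":0,"ry":0,"rz":0,"fingers":-1},{"tx":0,"ty":0,"tz":0,"rx":0,"ry":0,"rz":0,"fingers":-1}]}}

```text
time: 25.67
ee_pos: [0.4362, 0.0211, 0.1106]
tcp_rot: [0.717, 0.697, -0.001, -0.002]
wrist_force: [-0.2, -0.4, -3.1]
gripper_width: 0.0575
```

```bash
python3 -c "
from h import *
go(638.9,37.7,110,6.3)
im=shot('scene','s12')
"
```

```text
t=25.67 tcp [436.2  21.1 110.6] jaw -1.62 w 57.5 F [-0.2 -0.4 -3.1] j6 1.65
 err mm [202.7  16.6  -0.6]  shift shares now [ 0.74  6.74 -0.01]  at goal yaw [-0.19  6.78  0.02]  turn shares [-0.05 -0.01 -1.73]
```

View pics/s12.png

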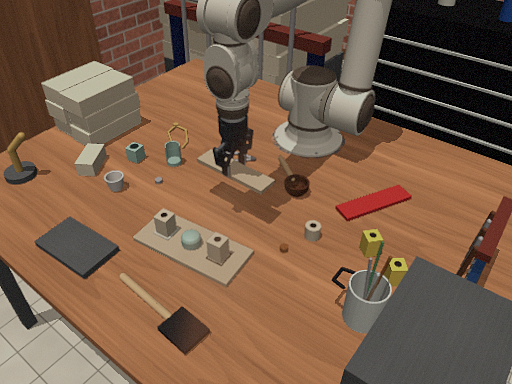

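{"method": "apply_moves", "body": {"moves": [{"tx":0,"ty":0.3,"tz":-0.1,"rx":0,"ry":0,"rz":-0.3,"fingers":-1},{"tx":0,"ty":0.5,"tz":0,"rx":0,"ry":0,"rz":-0.4,"fingers":-1},{"tx":0,"ty":0.7,"tz":0,"rx":0,"ry":0,"rz":-0.4,"fingers":-1},{"tx":0,"ty":0.7,"tz":0,"rx":0,"ry":0,"rz":-0.4,"fingers":-1},{"tx":0,"ty":0.7,"tz":0,"rx":0,"ry":0,"rz":-0.1,"fingers":-1},{"tx":0,"ty":0.7,"tz":0,"rx":0,"ry":0,"rz":0,"fingers":-1},{"tx":0,"ty":0.7,"tz":0,"rx":0,"ry":0,"rz":0,"fingers":-1},{"tx":0,"ty":0.6,"tz":0,"rx":0,"ry":0,"rz":0,"fingers":-1}]}}

```text
time: 26.38
ee_pos: [0.5817, 0.0309, 0.1011]
tcp_rot: [0.669, 0.744, -0.006, -0.007]
wrist_force: [-0.5, -0.3, -2.4]
gripper_width: 0.0579
```

```bash
python3 -c "
from h import *
go(638.9,37.7,110,6.3)
"
```

```text
t=26.38 tcp [581.7  30.9 101.1] jaw 6.07 w 57.9 F [-0.5 -0.3 -2.4] j6 1.52
 err mm [57.2  6.8  8.9]  shift shares now [ 0.03  1.92 -0.33]  at goal yaw [ 0.02  1.92 -0.3 ]  turn shares [-0.23 -0.02 -0.05]
```

{"method": "apply_moves", "body": {"moves": [{"tx":0,"ty":0.5,"tz":-0.1,"rx":-0.1,"ry":0,"rz":-0.03,"fingers":-1},{"tx":0,"ty":0.4,"tz":0,"rx":-0.1,"ry":0,"rz":-0.02,"fingers":-1},{"tx":0,"ty":0.3,"tz":0,"rx":0,"ry":0,"rz":0,"fingers":-1},{"tx":0,"ty":0.2,"tz":0,"rx":0,"ry":0,"rz":0,"fingers":-1},{"tx":0,"ty":0.1,"tz":0,"rx":0,"ry":0,"rz":0,"fingers":-1},{"tx":0,"ty":0,"tz":0,"rx":0,"ry":0,"rz":0,"fingers":-1},{"tx":0,"ty":0,"tz":0,"rx":0,"ry":0,"rz":0,"fingers":-1},{"tx":0,"ty":0,"tz":0,"rx":0,"ry":0,"rz":0,"fingers":-1}]}}

```text
time: 27.05
ee_pos: [0.6263, 0.0361, 0.09]
tcp_rot: [0.667, 0.745, -0.006, -0.007]
wrist_force: [-0.5, -0.2, -2.9]
gripper_width: 0.0577
```

```bash
python3 -c "
from h import *
go(638.9,37.7,72,6.3)
"
```

```text
t=27.05 tcp [626.3  36.1  90. ] jaw 6.32 w 57.7 F [-0.5 -0.2 -2.9] j6 1.52
 err mm [ 12.6   1.6 -18. ]  shift shares now [0.01 0.43 0.59]  at goal yaw [0.01 0.42 0.6 ]  turn shares [-0.24 -0.03  0.  ]
```

{"method": "apply_moves", "body": {"moves": [{"tx":0,"ty":0.2,"tz":0,"rx":-0.15,"ry":-0.02,"rz":0,"fingers":-1},{"tx":0,"ty":0.15,"tz":0,"rx":-0.1,"ry":0,"rz":0,"fingers":-1},{"tx":0,"ty":0.05,"tz":0,"rx":0,"ry":0,"rz":0,"fingers":-1},{"tx":0,"ty":0,"tz":0,"rx":0,"ry":0,"rz":0,"fingers":-1},{"tx":0,"ty":0,"tz":0,"rx":0,"ry":0,"rz":0,"fingers":-1},{"tx":0,"ty":0,"tz":0,"rx":0,"ry":0,"rz":0,"fingers":-1},{"tx":0,"ty":0,"tz":0,"rx":0,"ry":0,"rz":0,"fingers":-1},{"tx":0,"ty":0,"tz":0,"rx":0,"ry":0,"rz":0,"fingers":-1}]}}

```text
time: 27.72
ee_pos: [0.6387, 0.0373, 0.0913]
tcp_rot: [0.667, 0.745, 0.002, 0.001]
wrist_force: [0.2, -0.6, -3.7]
gripper_width: 0.0577
```

```bash
python3 -c "
from h import *
go(638.9,37.7,72,6.3)
"
```

```text
t=27.72 tcp [638.7  37.3  91.3] jaw 6.31 w 57.7 F [ 0.2 -0.6 -3.7] j6 1.52
 err mm [  0.2   0.4 -19.3]  shift shares now [0.01 0.01 0.64]  at goal yaw [0.01 0.01 0.64]  turn shares [ 0.06 -0.01  0.  ]
```

{"method": "apply_moves", "body": {"moves": [{"tx":0.01,"ty":0,"tz":0.15,"rx":0.04,"ry":0,"rz":0,"fingers":-1},{"tx":0,"ty":0,"tz":0.2,"rx":0,"ry":0,"rz":0,"fingers":-1},{"tx":0,"ty":0,"tz":0.15,"rx":0,"ry":0,"rz":0,"fingers":-1},{"tx":0,"ty":0,"tz":0.05,"rx":0,"ry":0,"rz":0,"fingers":-1},{"tx":0,"ty":0,"tz":0,"rx":0,"ry":0,"rz":0,"fingers":-1},{"tx":0,"ty":0,"tz":0,"rx":0,"ry":0,"rz":0,"fingers":-1},{"tx":0,"ty":0,"tz":0,"rx":0,"ry":0,"rz":0,"fingers":-1},{"tx":0,"ty":0,"tz":0,"rx":0,"ry":0,"rz":0,"fingers":-1}]}}

```text
time: 28.38
ee_pos: [0.6381, 0.0377, 0.072]
tcp_rot: [0.667, 0.745, 0.0, -0.001]
wrist_force: [0.2, 0.2, -3.5]
gripper_width: 0.0574
```

```bash
python3 -c "
from h import *
go(638.9,37.7,68,6.3)
im=shot('scene','s13')
cv2.imwrite('pics/s13d.png',cv2.resize(im[165:285,130:290],(800,600),interpolation=cv2.INTER_CUBIC))
"
```

```text
t=28.38 tcp [638.1  37.7  72. ] jaw 6.31 w 57.4 F [ 0.2  0.2 -3.5] j6 1.52
 err mm [ 0.8  0.  -4. ]  shift shares now [-0.    0.03  0.13]  at goal yaw [-0.    0.03  0.13]  turn shares [-0.01 -0.01  0.  ]
```

View pics/s13d.png

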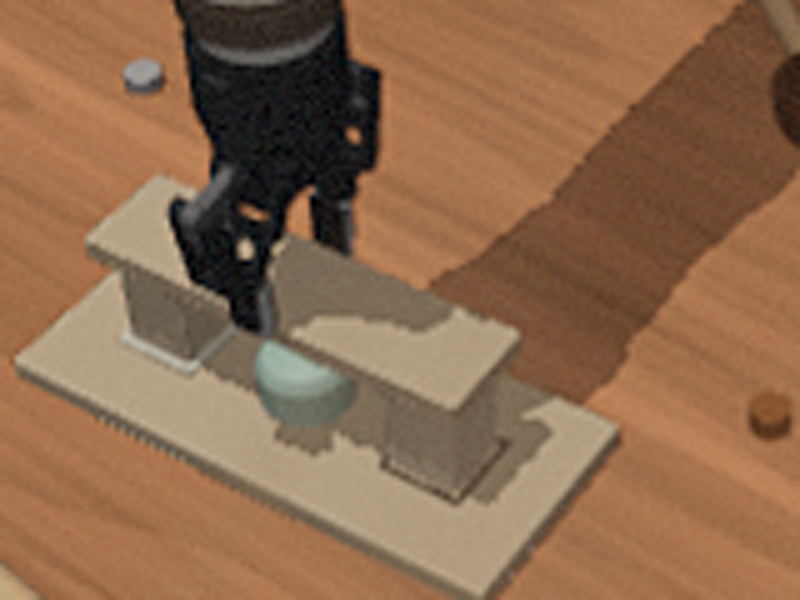

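Aligned over both props. Lower until contact.

{"method": "apply_moves", "body": {"moves": [{"tx":0,"ty":0.02,"tz":0.06,"rx":0,"ry":0,"rz":0,"fingers":-1},{"tx":0,"ty":0,"tz":0.05,"rx":0,"ry":0,"rz":0,"fingers":-1},{"tx":0,"ty":0,"tz":0,"rx":0,"ry":0,"rz":0,"fingers":-1},{"tx":0,"ty":0,"tz":0,"rx":0,"ry":0,"rz":0,"fingers":-1},{"tx":0,"ty":0,"tz":0,"rx":0,"ry":0,"rz":0,"fingers":-1},{"tx":0,"ty":0,"tz":0,"rx":0,"ry":0,"rz":0,"fingers":-1},{"tx":0,"ty":0,"tz":0,"rx":0,"ry":0,"rz":0,"fingers":-1},{"tx":0,"ty":0,"tz":0,"rx":0,"ry":0,"rz":0,"fingers":-1}]}}

```text
time: 29.1
ee_pos: [0.6392, 0.0378, 0.0691]
tcp_rot: [0.667, 0.745, 0.0, -0.0]
wrist_force: [-0.6, -0.7, -3.8]
gripper_width: 0.0574
```

```bash
python3 -c "
from h import *
go(638.9,37.7,68,6.3)
"
```

```text
t=29.10 tcp [639.2  37.8  69.1] jaw 6.31 w 57.4 F [-0.6 -0.7 -3.8] j6 1.52
 err mm [-0.3 -0.1 -1.1]  shift shares now [-0.   -0.01  0.04]  at goal yaw [-0.   -0.01  0.04]  turn shares [ 0.01 -0.01  0.  ]
```

{"method": "apply_moves", "body": {"moves": [{"tx":0,"ty":0,"tz":0.05,"rx":0,"ry":0,"rz":0,"fingers":-1},{"tx":0,"ty":0,"tz":0.01,"rx":0,"ry":0,"rz":0,"fingers":-1},{"tx":0,"ty":0,"tz":0,"rx":0,"ry":0,"rz":0,"fingers":-1},{"tx":0,"ty":0,"tz":0,"rx":0,"ry":0,"rz":0,"fingers":-1},{"tx":0,"ty":0,"tz":0,"rx":0,"ry":0,"rz":0,"fingers":-1},{"tx":0,"ty":0,"tz":0,"rx":0,"ry":0,"rz":0,"fingers":-1},{"tx":0,"ty":0,"tz":0,"rx":0,"ry":0,"rz":0,"fingers":-1},{"tx":0,"ty":0,"tz":0,"rx":0,"ry":0,"rz":0,"fingers":-1}]}}

```text
time: 29.77
ee_pos: [0.6394, 0.0378, 0.0679]
tcp_rot: [0.667, 0.745, 0.001, 0.0]
wrist_force: [-1.0, -0.5, -2.3]
gripper_width: 0.0581
```

```bash
python3 -c "
from h import *
go(638.9,37.7,68,6.3)
"
```

```text
t=29.77 tcp [639.4  37.8  67.9] jaw 6.31 w 58.1 F [-1.  -0.5 -2.3] j6 1.52
 err mm [-0.5 -0.1  0.1]  shift shares now [-0.   -0.02 -0.  ]  at goal yaw [-0.   -0.02 -0.  ]  turn shares [ 0.02 -0.01  0.  ]
```

{"method": "apply_moves", "body": {"moves": [{"tx":0,"ty":0,"tz":0.02,"rx":0,"ry":0,"rz":0,"fingers":-1},{"tx":0,"ty":0,"tz":0,"rx":0,"ry":0,"rz":0,"fingers":-1},{"tx":0,"ty":0,"tz":0,"rx":0,"ry":0,"rz":0,"fingers":0.45},{"tx":0,"ty":0,"tz":0,"rx":0,"ry":0,"rz":0,"fingers":0.6},{"tx":0,"ty":0,"tz":0,"rx":0,"ry":0,"rz":0,"fingers":0.8},{"tx":0,"ty":0,"tz":0,"rx":0,"ry":0,"rz":0,"fingers":0.9},{"tx":0,"ty":0,"tz":0,"rx":0,"ry":0,"rz":0,"fingers":0.9},{"tx":0,"ty":0,"tz":0,"rx":0,"ry":0,"rz":0,"fingers":0.9}]}}

```text
time: 30.43
ee_pos: [0.6405, 0.0378, 0.0689]
tcp_rot: [0.667, 0.745, 0.002, 0.001]
wrist_force: [0.0, 0.9, -0.4]
gripper_width: 0.0808
```

```bash
python3 -c "
from h import *
go(400,-273,180,-30)
"
```

```text
t=30.43 tcp [640.5  37.8  68.9] jaw 6.31 w 80.8 F [ 0.   0.9 -0.4] j6 1.52
 err mm [-240.5 -310.8  111.1]  shift shares now [-9.41 -9.09 -3.75]  at goal yaw [-12.98  -1.76  -3.7 ]  turn shares [ 0.05 -0.03  7.92]
```

```bash
python3 -c "
from h import *
print(ray('top',[(348,163),(388,222),(410,238),(355,236)],0.0)*1000)
"
```

```text
[[ 503.59934114 -239.56032574]
 [ 328.55332923 -312.71012607]
 [ 279.30024396 -360.85142431]
 [ 303.91077419 -218.36851288]]
```

{"method": "apply_moves", "body": {"moves": [{"tx":0,"ty":0,"tz":-0.3,"rx":0.03,"ry":0,"rz":0,"fingers":0.9},{"tx":0,"ty":0,"tz":-0.6,"rx":0,"ry":0,"rz":0,"fingers":0.9},{"tx":0,"ty":0,"tz":-0.9,"rx":0,"ry":0,"rz":0,"fingers":0.9},{"tx":0,"ty":0,"tz":-0.9,"rx":0,"ry":0,"rz":0,"fingers":0.9},{"tx":-0.3,"ty":-0.3,"tz":-0.7,"rx":0,"ry":0,"rz":0,"fingers":0.9},{"tx":-0.6,"ty":-0.6,"tz":-0.2,"rx":0,"ry":0,"rz":0,"fingers":0.9},{"tx":-0.7,"ty":-0.7,"tz":0,"rx":0,"ry":0,"rz":0,"fingers":0.9},{"tx":-0.7,"ty":-0.7,"tz":0,"rx":0,"ry":0,"rz":0,"fingers":0.9}]}}

```text
time: 31.1
ee_pos: [0.5792, -0.0368, 0.1845]
tcp_rot: [0.665, 0.747, 0.001, 0.0]
wrist_force: [1.0, -0.7, 0.2]
gripper_width: 0.0812
```

```bash
python3 -c "
from h import *
go(400,-273,150,6.3)
"
```

```text
t=31.10 tcp [579.2 -36.8 184.5] jaw 6.66 w 81.2 F [ 1.  -0.7  0.2] j6 1.39
 err mm [-179.2 -236.2  -34.5]  shift shares now [-7.13 -6.85  1.14]  at goal yaw [-7.17 -6.8   1.15]  turn shares [ 0.02 -0.01  0.08]
```

{"method": "apply_moves", "body": {"moves": [{"tx":-0.85,"ty":-0.82,"tz":0,"rx":0,"ry":0,"rz":0,"fingers":0.9},{"tx":-0.85,"ty":-0.82,"tz":0,"rx":0,"ry":0,"rz":0,"fingers":0.9},{"tx":-0.85,"ty":-0.82,"tz":0,"rx":0,"ry":0,"rz":0,"fingers":0.9},{"tx":-0.85,"ty":-0.82,"tz":0,"rx":0,"ry":0,"rz":0,"fingers":0.9},{"tx":-0.85,"ty":-0.82,"tz":0,"rx":0,"ry":0,"rz":0,"fingers":0.9},{"tx":-0.8,"ty":-0.75,"tz":0,"rx":0,"ry":0,"rz":0,"fingers":0.9},{"tx":-0.6,"ty":-0.6,"tz":0,"rx":0,"ry":0,"rz":0,"fingers":0.9},{"tx":-0.4,"ty":-0.4,"tz":0,"rx":0,"ry":0,"rz":0,"fingers":0.9}]}}

```text
time: 31.77
ee_pos: [0.4174, -0.2462, 0.1923]
tcp_rot: [0.664, 0.748, 0.002, 0.005]
wrist_force: [-0.1, 0.2, 0.3]
gripper_width: 0.0811
```

```bash
python3 -c "
from h import *
go(400,-273,110,6.3)
im=shot('top','t4');shot('scene','s14')
cv2.imwrite('pics/t4c.png',cv2.resize(im[80:200,150:310],(800,600),interpolation=cv2.INTER_CUBIC))
"
```

```text
t=31.77 tcp [ 417.4 -246.2  192.3] jaw 6.76 w 81.1 F [-0.1  0.2  0.3] j6 0.92
 err mm [-17.4 -26.8 -82.3]  shift shares now [-0.81 -0.71  2.74]  at goal yaw [-0.82 -0.67  2.74]  turn shares [0.12 0.05 0.1 ]
```

View pics/t4c.png

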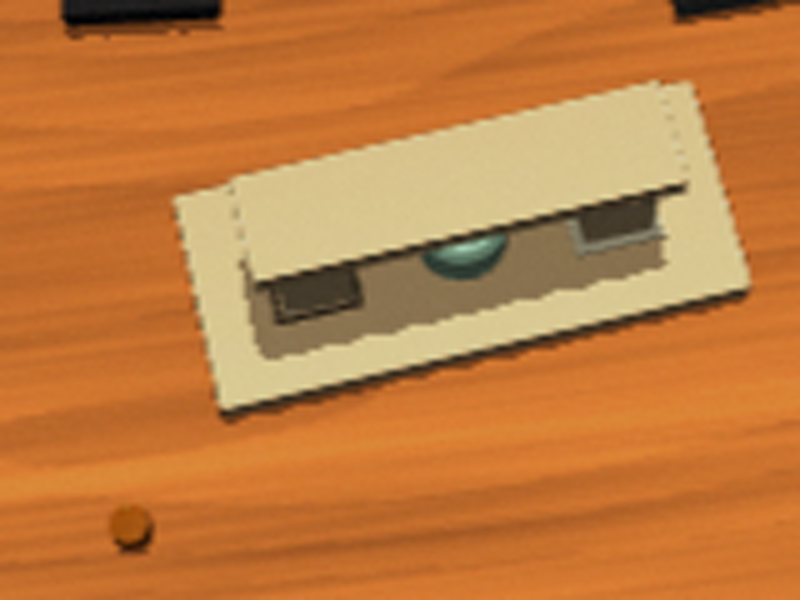

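Run:
```python
from h import *
c=(np.array([[235,180],[658,81],[687,185],[259,281]])+.5)/5-.5+[150,80]
p=ray("top",c,.089)*1000;print(p.round(1),p.mean(0).round(1))
for i in range(4): 
    d=p[(i+1)%4]-p[i];print(np.hypot(*d).round(1),np.degrees(np.arctan2(d[1],d[0])).round(2))
```

```text
[[655.3 151. ]
 [682.  -73.4]
 [621.9 -79.1]
 [598.4 144.4]] [639.4  35.7]
225.9 -83.22
60.4 -174.58
224.7 95.99
57.3 6.54
```

{"method": "apply_moves", "body": {"moves": [{"tx":-0.35,"ty":-0.3,"tz":0.1,"rx":0.08,"ry":0.03,"rz":0.08,"fingers":0.9},{"tx":-0.3,"ty":-0.25,"tz":0.2,"rx":0.03,"ry":0,"rz":0,"fingers":0.9},{"tx":-0.1,"ty":-0.1,"tz":0.4,"rx":0,"ry":0,"rz":0,"fingers":0.9},{"tx":0,"ty":0,"tz":0.5,"rx":0,"ry":0,"rz":0,"fingers":0.9},{"tx":0,"ty":0,"tz":0.5,"rx":0,"ry":0,"rz":0,"fingers":0.9},{"tx":0,"ty":0,"tz":0.4,"rx":0,"ry":0,"rz":0,"fingers":0.9},{"tx":0,"ty":0,"tz":0.2,"rx":0,"ry":0,"rz":0,"fingers":0.9},{"tx":0,"ty":0,"tz":0,"rx":0,"ry":0,"rz":0,"fingers":0.9}]}}

```text
time: 32.53
ee_pos: [0.4016, -0.2708, 0.1194]
tcp_rot: [0.667, 0.745, 0.001, 0.002]
wrist_force: [0.2, 0.4, -0.5]
gripper_width: 0.0809
```

```bash
python3 -c "
from h import *
go(400,-273,60,6.3)
im=shot('scene','s15')
cv2.imwrite('pics/s15d.png',cv2.resize(im[105:180,125:225],(800,600),interpolation=cv2.INTER_CUBIC))
"
```

```text
t=32.53 tcp [ 401.6 -270.8  119.4] jaw 6.34 w 80.9 F [ 0.2  0.4 -0.5] j6 0.87
 err mm [ -1.6  -2.2 -59.4]  shift shares now [-0.06 -0.07  1.98]  at goal yaw [-0.07 -0.06  1.98]  turn shares [0.05 0.02 0.01]
```

View pics/s15d.png

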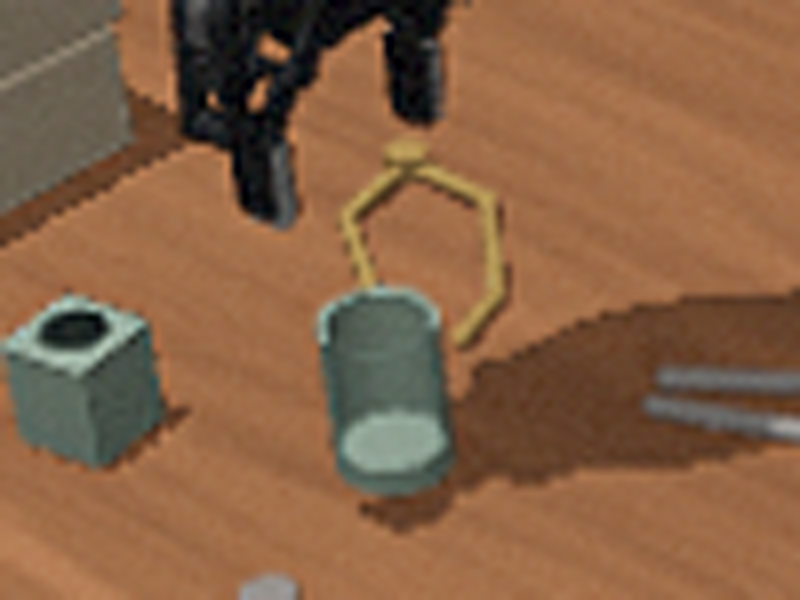

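Run:
```python
from h import *
p=np.array(get_obs()['ee_pos']);a=np.radians(6.3);u=np.array([np.cos(a),np.sin(a),0]);v=np.array([-u[1],u[0],0])
f=lambda X:((proj('scene',X)-[125,105])*8).round(0).tolist()
z=np.array([0,0,.013])
for s in(1,-1):
    for w in(.0405,.05):
        print(s,w,f([p+z+s*w*u+d*v for d in(-.011,.011)]))
print("rim",f([[.4,-.273,.07]]),"foot",f([[.4,-.273,0]]))
# where scene thinks tumbler is
for uv,zz in(((379/8+125,323/8+105),.07),((393/8+125,462/8+105),0.0)): print(ray('scene',[uv],zz)*1000)
q=(np.array([[6,347],[75,292],[153,322],[82,378]])/8+[125,105]);b=ray('scene',q,.05)*1000;print('block',b.round(1),b.mean(0))
```

```text
1 0.0405 [[255.0, 227.0], [299.0, 243.0]]
1 0.05 [[239.0, 238.0], [283.0, 254.0]]
-1 0.0405 [[388.0, 132.0], [432.0, 147.0]]
-1 0.05 [[403.0, 122.0], [447.0, 137.0]]
rim [[362.0, 318.0]] foot [[381.0, 459.0]]
[[ 398.49570335 -264.88017287]]
[[ 398.252381  -267.6548894]]
block [[ 483.6 -397.4]
 [ 439.3 -406. ]
 [ 434.7 -362.9]
 [ 479.5 -355.4]] [ 459.26387972 -380.44330663]
```

{"method": "apply_moves", "body": {"moves": [{"tx":0,"ty":-0.04,"tz":0.3,"rx":0.04,"ry":0.02,"rz":0,"fingers":0.9},{"tx":0,"ty":0,"tz":0.5,"rx":0,"ry":0,"rz":0,"fingers":0.9},{"tx":0,"ty":0,"tz":0.6,"rx":0,"ry":0,"rz":0,"fingers":0.9},{"tx":0,"ty":0,"tz":0.5,"rx":0,"ry":0,"rz":0,"fingers":0.9},{"tx":0,"ty":0,"tz":0.3,"rx":0,"ry":0,"rz":0,"fingers":0.9},{"tx":0,"ty":0,"tz":0.2,"rx":0,"ry":0,"rz":0,"fingers":0.9},{"tx":0,"ty":0,"tz":0,"rx":0,"ry":0,"rz":0,"fingers":0.9},{"tx":0,"ty":0,"tz":0,"rx":0,"ry":0,"rz":0,"fingers":0.9}]}}

```text
time: 33.25
ee_pos: [0.403, -0.2715, 0.0471]
tcp_rot: [0.666, 0.746, 0.0, 0.003]
wrist_force: [0.7, 0.1, -0.6]
gripper_width: 0.0811
```

```bash
python3 -c "
from h import *
go(400,-271,18,6.3)
im=shot('scene','s16');t=shot('top','t5')
cv2.imwrite('pics/s16d.png',np.hstack([cv2.resize(im[105:180,125:225],(400,300),interpolation=cv2.INTER_CUBIC),cv2.resize(t[150:240,310:430],(400,300),interpolation=cv2.INTER_CUBIC)]))
"
```

```text
t=33.25 tcp [ 403.  -271.5   47.1] jaw 6.46 w 81.1 F [ 0.7  0.1 -0.6] j6 0.87
 err mm [ -3.    0.5 -29.1]  shift shares now [ 0.03 -0.1   0.97]  at goal yaw [ 0.03 -0.1   0.97]  turn shares [0.06 0.05 0.03]
```

View pics/s16d.png

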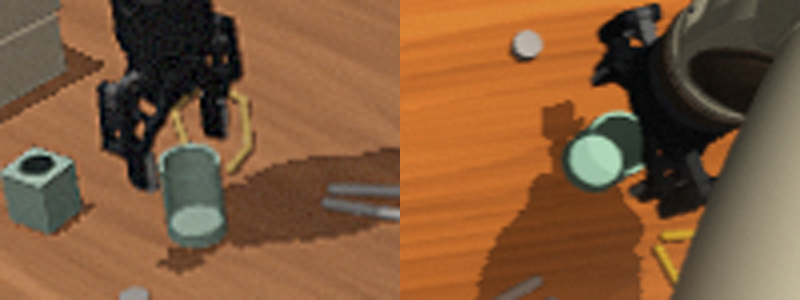

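{"method": "apply_moves", "body": {"moves": [{"tx":0.05,"ty":-0.08,"tz":0.2,"rx":0.05,"ry":0.04,"rz":0.02,"fingers":0.9},{"tx":0,"ty":0,"tz":0.3,"rx":0,"ry":0,"rz":0,"fingers":0.9},{"tx":0,"ty":0,"tz":0.2,"rx":0,"ry":0,"rz":0,"fingers":0.9},{"tx":0,"ty":0,"tz":0.1,"rx":0,"ry":0,"rz":0,"fingers":0.9},{"tx":0,"ty":0,"tz":0.05,"rx":0,"ry":0,"rz":0,"fingers":0.9},{"tx":0,"ty":0,"tz":0,"rx":0,"ry":0,"rz":0,"fingers":0.9},{"tx":0,"ty":0,"tz":0,"rx":0,"ry":0,"rz":0,"fingers":0.9},{"tx":0,"ty":0,"tz":0,"rx":0,"ry":0,"rz":0,"fingers":0.9}]}}

```text
time: 34.02
ee_pos: [0.4012, -0.271, 0.0209]
tcp_rot: [0.667, 0.745, 0.0, 0.002]
wrist_force: [0.0, -0.5, 0.0]
gripper_width: 0.0811
```

```bash
python3 -c "
from h import *
go(400,-270,18,6.3)
im=shot('scene','s17')
cv2.imwrite('pics/s17d.png',cv2.resize(im[120:180,140:220],(800,600),interpolation=cv2.INTER_CUBIC))
"
```

```text
t=34.02 tcp [ 401.2 -271.    20.9] jaw 6.35 w 81.1 F [ 0.  -0.5  0. ] j6 0.87
 err mm [-1.2  1.  -2.9]  shift shares now [ 0.04 -0.04  0.1 ]  at goal yaw [ 0.04 -0.04  0.1 ]  turn shares [0.03 0.03 0.01]
```

View pics/s17d.png

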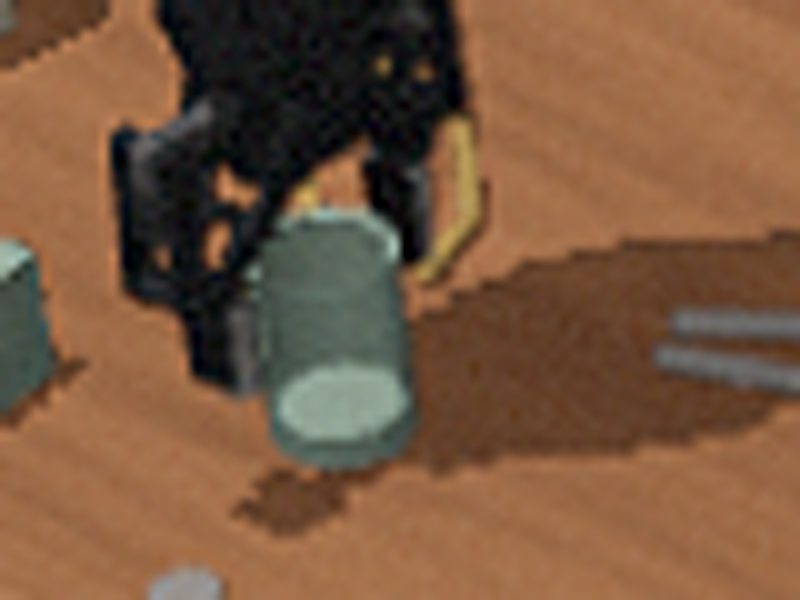

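{"method": "apply_moves", "body": {"moves": [{"tx":0.08,"ty":-0.03,"tz":0,"rx":0.03,"ry":0.02,"rz":0,"fingers":0.9},{"tx":0,"ty":0,"tz":0,"rx":0,"ry":0,"rz":0,"fingers":0.9},{"tx":0,"ty":0,"tz":0,"rx":0,"ry":0,"rz":0,"fingers":-1},{"tx":0,"ty":0,"tz":0,"rx":0,"ry":0,"rz":0,"fingers":-1},{"tx":0,"ty":0,"tz":0,"rx":0,"ry":0,"rz":0,"fingers":-1},{"tx":0,"ty":0,"tz":0,"rx":0,"ry":0,"rz":0,"fingers":-1},{"tx":0,"ty":0,"tz":0,"rx":0,"ry":0,"rz":0,"fingers":-1},{"tx":0,"ty":0,"tz":0,"rx":0,"ry":0,"rz":0,"fingers":-1}], "grip_force": 35}}

```text
time: 34.73
ee_pos: [0.4005, -0.2688, 0.0221]
tcp_rot: [0.667, 0.745, -0.0, 0.001]
wrist_force: [0.3, -0.1, 0.8]
gripper_width: 0.0489
```

```bash
python3 -c "
from h import *
go(400,-270,18,6.3)
im=shot('scene','s18')
cv2.imwrite('pics/s18d.png',cv2.resize(im[120:180,140:220],(800,600),interpolation=cv2.INTER_CUBIC))
"
```

```text
t=34.73 tcp [ 400.5 -268.8   22.1] jaw 6.34 w 48.9 F [ 0.3 -0.1  0.8] j6 0.87
 err mm [-0.5 -1.2 -4.1]  shift shares now [-0.04 -0.02  0.14]  at goal yaw [-0.04 -0.02  0.14]  turn shares [0.02 0.03 0.01]
```

View pics/s18d.png

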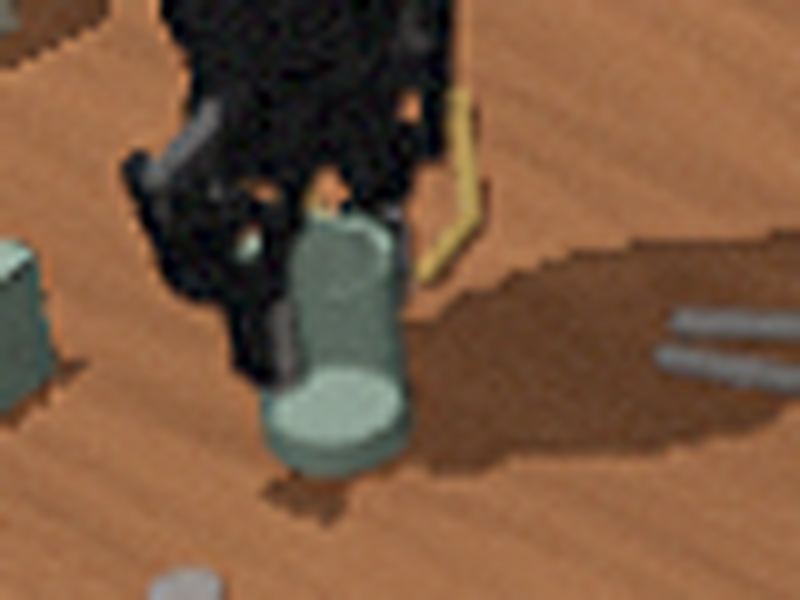

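{"method": "apply_moves", "body": {"moves": [{"tx":0,"ty":0,"tz":-0.3,"rx":0,"ry":0,"rz":0,"fingers":-1},{"tx":0,"ty":0,"tz":-0.6,"rx":0,"ry":0,"rz":0,"fingers":-1},{"tx":0,"ty":0,"tz":-0.9,"rx":0,"ry":0,"rz":0,"fingers":-1},{"tx":0,"ty":0,"tz":-0.9,"rx":0,"ry":0,"rz":0,"fingers":-1},{"tx":0,"ty":0,"tz":-0.9,"rx":0,"ry":0,"rz":0,"fingers":-1},{"tx":0.1,"ty":0.1,"tz":-0.7,"rx":0,"ry":0,"rz":0,"fingers":-1},{"tx":0.3,"ty":0.3,"tz":-0.3,"rx":0,"ry":0,"rz":0,"fingers":-1},{"tx":0.5,"ty":0.5,"tz":0,"rx":0,"ry":0,"rz":0,"fingers":-1}]}}

```text
time: 35.45
ee_pos: [0.4212, -0.2385, 0.1681]
tcp_rot: [0.668, 0.744, -0.001, -0.001]
wrist_force: [0.6, -0.4, -2.0]
gripper_width: 0.0493
```

```bash
python3 -c "
from h import *
go(648.2,-48,150,6.3)
im=shot('scene','s19')
"
```

```text
t=35.45 tcp [ 421.2 -238.5  168.1] jaw 6.14 w 49.3 F [ 0.6 -0.4 -2. ] j6 0.95
 err mm [227.  190.5 -18.1]  shift shares now [5.5  8.2  0.59]  at goal yaw [5.48 8.22 0.6 ]  turn shares [-0.03 -0.01 -0.04]
```

View pics/s19.png

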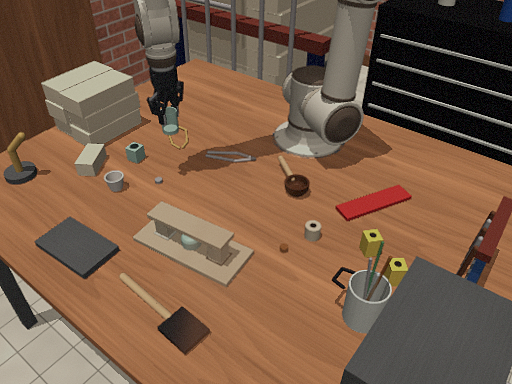

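Tumbler held upright. Travel on.

{"method": "apply_moves", "body": {"moves": [{"tx":0.5,"ty":0.8,"tz":0,"rx":0,"ry":0,"rz":0,"fingers":-1},{"tx":0.6,"ty":0.9,"tz":0,"rx":0,"ry":0,"rz":0,"fingers":-1},{"tx":0.6,"ty":0.9,"tz":0,"rx":0,"ry":0,"rz":0,"fingers":-1},{"tx":0.6,"ty":0.9,"tz":0,"rx":0,"ry":0,"rz":0,"fingers":-1},{"tx":0.6,"ty":0.9,"tz":0,"rx":0,"ry":0,"rz":0,"fingers":-1},{"tx":0.6,"ty":0.9,"tz":0,"rx":0,"ry":0,"rz":0,"fingers":-1},{"tx":0.5,"ty":0.7,"tz":0,"rx":0,"ry":0,"rz":0,"fingers":-1},{"tx":0.3,"ty":0.5,"tz":0,"rx":0,"ry":0,"rz":0,"fingers":-1}]}}

```text
time: 36.17
ee_pos: [0.6087, -0.08, 0.1717]
tcp_rot: [0.669, 0.743, 0.0, -0.0]
wrist_force: [0.3, -0.6, -1.8]
gripper_width: 0.0494
```

```bash
python3 -c "
from h import *
go(648.2,-49,150,6.3)
"
```

```text
t=36.17 tcp [608.7 -80.  171.7] jaw 6.06 w 49.4 F [ 0.3 -0.6 -1.8] j6 1.33
 err mm [ 39.5  31.  -21.7]  shift shares now [0.89 1.42 0.72]  at goal yaw [0.88 1.42 0.72]  turn shares [ 0.   -0.01 -0.05]
```

{"method": "apply_moves", "body": {"moves": [{"tx":0.3,"ty":0.4,"tz":0.1,"rx":0,"ry":0,"rz":-0.03,"fingers":-1},{"tx":0.25,"ty":0.4,"tz":0.1,"rx":0,"ry":0,"rz":-0.02,"fingers":-1},{"tx":0.15,"ty":0.2,"tz":0.1,"rx":0,"ry":0,"rz":0,"fingers":-1},{"tx":0.1,"ty":0.15,"tz":0.1,"rx":0,"ry":0,"rz":0,"fingers":-1},{"tx":0,"ty":0,"tz":0.1,"rx":0,"ry":0,"rz":0,"fingers":-1},{"tx":0,"ty":0,"tz":0,"rx":0,"ry":0,"rz":0,"fingers":-1},{"tx":0,"ty":0,"tz":0,"rx":0,"ry":0,"rz":0,"fingers":-1},{"tx":0,"ty":0,"tz":0,"rx":0,"ry":0,"rz":0,"fingers":-1}]}}

```text
time: 36.83
ee_pos: [0.6424, -0.0486, 0.1548]
tcp_rot: [0.666, 0.746, -0.001, -0.002]
wrist_force: [0.1, 0.4, -1.5]
gripper_width: 0.0491
```

```bash
python3 -c "
from h import *
go(648.2,-49,120,6.3)
im=shot('scene','s20');t=shot('top','t6')
cv2.imwrite('pics/s20d.png',np.hstack([cv2.resize(im[165:285,120:280],(400,300),interpolation=cv2.INTER_CUBIC),cv2.resize(t[80:200,150:310],(400,300),interpolation=cv2.INTER_CUBIC)]))
"
```

```text
t=36.83 tcp [642.4 -48.6 154.8] jaw 6.52 w 49.1 F [ 0.1  0.4 -1.5] j6 1.38
 err mm [  5.8  -0.4 -34.8]  shift shares now [-0.04  0.2   1.16]  at goal yaw [-0.04  0.19  1.16]  turn shares [-0.05 -0.02  0.05]
```

View pics/s20d.png

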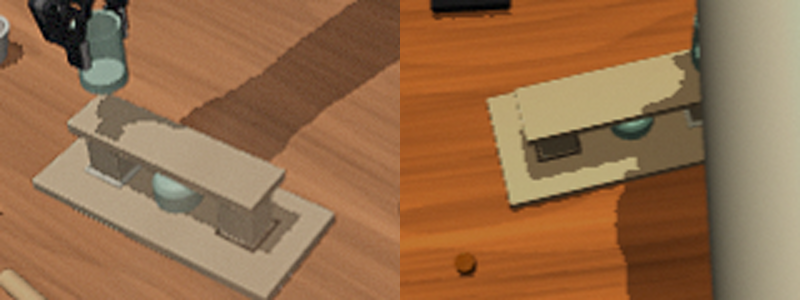

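Run:
```python
from h import *
im=cv2.imread('pics/s20.png');S=10
c=cv2.resize(im[160:210,135:195],(600,500),interpolation=cv2.INTER_CUBIC)
th=np.linspace(0,6.28,60)
for z in(.1327,.2027):
  q=proj('scene',np.c_[.6424+.025*np.cos(th),-.0486+.025*np.sin(th),np.full(60,z)])
  cv2.polylines(c,[((q-[135,160]+.5)*10).astype(np.int32).reshape(-1,1,2)],True,(0,0,255),1)
cv2.imwrite('pics/s20e.png',c)
```

```text
(no output)
```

View pics/s20e.png

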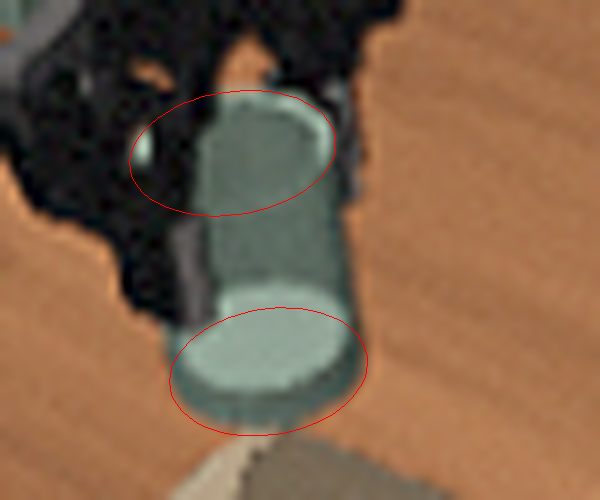

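{"method": "apply_moves", "body": {"moves": [{"tx":0.02,"ty":0.14,"tz":0.15,"rx":-0.03,"ry":0,"rz":0.04,"fingers":-1},{"tx":0,"ty":0.02,"tz":0.25,"rx":0,"ry":0,"rz":0,"fingers":-1},{"tx":0,"ty":0,"tz":0.25,"rx":0,"ry":0,"rz":0,"fingers":-1},{"tx":0,"ty":0,"tz":0.2,"rx":0,"ry":0,"rz":0,"fingers":-1},{"tx":0,"ty":0,"tz":0.1,"rx":0,"ry":0,"rz":0,"fingers":-1},{"tx":0,"ty":0,"tz":0,"rx":0,"ry":0,"rz":0,"fingers":-1},{"tx":0,"ty":0,"tz":0,"rx":0,"ry":0,"rz":0,"fingers":-1},{"tx":0,"ty":0,"tz":0,"rx":0,"ry":0,"rz":0,"fingers":-1}]}}

```text
time: 37.6
ee_pos: [0.6468, -0.0483, 0.1232]
tcp_rot: [0.668, 0.744, 0.0, -0.001]
wrist_force: [-0.4, -0.6, -1.1]
gripper_width: 0.0487
```

```bash
python3 -c "
from h import *
go(648.2,-47.4,111.3,6.3)
"
```

```text
t=37.60 tcp [646.8 -48.3 123.2] jaw 6.23 w 48.7 F [-0.4 -0.6 -1.1] j6 1.39
 err mm [  1.4   0.9 -11.9]  shift shares now [0.02 0.05 0.4 ]  at goal yaw [0.02 0.05 0.4 ]  turn shares [-0.01 -0.02 -0.02]
```

{"method": "apply_moves", "body": {"moves": [{"tx":0.02,"ty":0.04,"tz":0.1,"rx":0,"ry":-0.01,"rz":-0.01,"fingers":-1},{"tx":0,"ty":0,"tz":0.12,"rx":0,"ry":0,"rz":0,"fingers":-1},{"tx":0,"ty":0,"tz":0.08,"rx":0,"ry":0,"rz":0,"fingers":-1},{"tx":0,"ty":0,"tz":0.03,"rx":0,"ry":0,"rz":0,"fingers":-1},{"tx":0,"ty":0,"tz":0,"rx":0,"ry":0,"rz":0,"fingers":-1},{"tx":0,"ty":0,"tz":0,"rx":0,"ry":0,"rz":0,"fingers":-1},{"tx":0,"ty":0,"tz":0,"rx":0,"ry":0,"rz":0,"fingers":-1},{"tx":0,"ty":0,"tz":0,"rx":0,"ry":0,"rz":0,"fingers":-1}]}}

```text
time: 38.27
ee_pos: [0.6485, -0.0474, 0.1131]
tcp_rot: [0.667, 0.745, 0.0, -0.0]
wrist_force: [-0.1, -0.4, -1.6]
gripper_width: 0.0492
```

```bash
python3 -c "
from h import *
go(648.2,-47.4,111.3,6.3)
"
```

```text
t=38.27 tcp [648.5 -47.4 113.1] jaw 6.29 w 49.2 F [-0.1 -0.4 -1.6] j6 1.39
 err mm [-0.3 -0.  -1.8]  shift shares now [-0.   -0.01  0.06]  at goal yaw [-0.   -0.01  0.06]  turn shares [ 0.   -0.01 -0.  ]
```

{"method": "apply_moves", "body": {"moves": [{"tx":0,"ty":0,"tz":0.05,"rx":0,"ry":0,"rz":0,"fingers":-1},{"tx":0,"ty":0,"tz":0.03,"rx":0,"ry":0,"rz":0,"fingers":-1},{"tx":0,"ty":0,"tz":0,"rx":0,"ry":0,"rz":0,"fingers":-1},{"tx":0,"ty":0,"tz":0,"rx":0,"ry":0,"rz":0,"fingers":-1},{"tx":0,"ty":0,"tz":0,"rx":0,"ry":0,"rz":0,"fingers":-1},{"tx":0,"ty":0,"tz":0,"rx":0,"ry":0,"rz":0,"fingers":-1},{"tx":0,"ty":0,"tz":0,"rx":0,"ry":0,"rz":0,"fingers":-1},{"tx":0,"ty":0,"tz":0,"rx":0,"ry":0,"rz":0,"fingers":-1}]}}

```text
time: 38.93
ee_pos: [0.6487, -0.0474, 0.1112]
tcp_rot: [0.667, 0.745, 0.001, 0.0]
wrist_force: [-0.1, 0.8, -1.9]
gripper_width: 0.0494
```

```bash
python3 -c "
from h import *
go(648.2,-47.4,111.3,6.3)
"
```

```text
t=38.93 tcp [648.7 -47.4 111.2] jaw 6.29 w 49.4 F [-0.1  0.8 -1.9] j6 1.39
 err mm [-0.5 -0.   0.1]  shift shares now [ 0.   -0.02 -0.  ]  at goal yaw [ 0.   -0.02 -0.  ]  turn shares [ 0.02 -0.01 -0.  ]
```

{"method": "apply_moves", "body": {"moves": [{"tx":0,"ty":0,"tz":0.03,"rx":0,"ry":0,"rz":0,"fingers":-1},{"tx":0,"ty":0,"tz":0.0,"rx":0,"ry":0,"rz":0,"fingers":-1},{"tx":0,"ty":0,"tz":0,"rx":0,"ry":0,"rz":0,"fingers":-1},{"tx":0,"ty":0,"tz":0,"rx":0,"ry":0,"rz":0,"fingers":0.25},{"tx":0,"ty":0,"tz":0,"rx":0,"ry":0,"rz":0,"fingers":0.35},{"tx":0,"ty":0,"tz":0,"rx":0,"ry":0,"rz":0,"fingers":0.5},{"tx":0,"ty":0,"tz":0,"rx":0,"ry":0,"rz":0,"fingers":0.7},{"tx":0,"ty":0,"tz":0,"rx":0,"ry":0,"rz":0,"fingers":0.9}]}}

```text
time: 39.6
ee_pos: [0.6492, -0.0474, 0.1117]
tcp_rot: [0.667, 0.745, 0.001, 0.001]
wrist_force: [0.2, -0.1, -0.3]
gripper_width: 0.0808
```

```bash
python3 -c "
from h import *
go(458.8,-384,200,8.8)
im=shot('scene','s21')
cv2.imwrite('pics/s21d.png',cv2.resize(im[145:265,120:280],(800,600),interpolation=cv2.INTER_CUBIC))
"
```

```text
t=39.60 tcp [649.2 -47.4 111.7] jaw 6.29 w 80.8 F [ 0.2 -0.1 -0.3] j6 1.39
 err mm [-190.4 -336.6   88.3]  shift shares now [-10.46  -7.53  -2.97]  at goal yaw [-10.12  -7.99  -2.94]  turn shares [ 0.04 -0.   -0.55]
```

View pics/s21d.png

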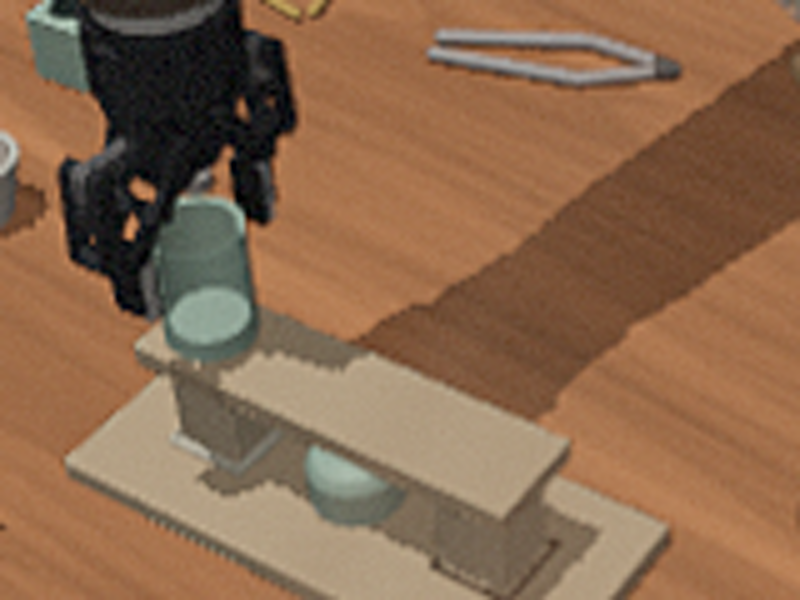

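{"method": "apply_moves", "body": {"moves": [{"tx":0,"ty":0,"tz":-0.2,"rx":0.02,"ry":0,"rz":0,"fingers":0.9},{"tx":0,"ty":0,"tz":-0.5,"rx":0,"ry":0,"rz":0,"fingers":0.9},{"tx":0,"ty":0,"tz":-0.8,"rx":0,"ry":0,"rz":0,"fingers":0.9},{"tx":0,"ty":0,"tz":-0.9,"rx":0,"ry":0,"rz":0,"fingers":0.9},{"tx":0,"ty":0,"tz":-0.6,"rx":0,"ry":0,"rz":0,"fingers":0.9},{"tx":-0.3,"ty":-0.2,"tz":-0.3,"rx":0,"ry":0,"rz":0,"fingers":0.9},{"tx":-0.7,"ty":-0.5,"tz":0,"rx":0,"ry":0,"rz":0,"fingers":0.9},{"tx":-0.9,"ty":-0.65,"tz":0,"rx":0,"ry":0,"rz":0,"fingers":0.9}]}}

```text
time: 40.32
ee_pos: [0.6149, -0.1065, 0.2152]
tcp_rot: [0.665, 0.747, 0.0, -0.001]
wrist_force: [0.3, -0.2, 0.9]
gripper_width: 0.081
```

```bash
python3 -c "
from h import *
go(459,-384,200,8.8)
"
```

```text
t=40.32 tcp [ 614.9 -106.5  215.2] jaw 6.67 w 81.0 F [ 0.3 -0.2  0.9] j6 1.28
 err mm [-155.9 -277.5  -15.2]  shift shares now [-8.58 -6.24  0.5 ]  at goal yaw [-8.35 -6.55  0.51]  turn shares [-0.01 -0.01 -0.47]
```

{"method": "apply_moves", "body": {"moves": [{"tx":-0.8,"ty":-0.6,"tz":0,"rx":0,"ry":0,"rz":-0.8,"fingers":0.7},{"tx":-0.75,"ty":-0.65,"tz":0,"rx":0,"ry":0,"rz":-1,"fingers":0.7},{"tx":-0.7,"ty":-0.7,"tz":0,"rx":0,"ry":0,"rz":-1,"fingers":0.7},{"tx":-0.65,"ty":-0.75,"tz":0,"rx":0,"ry":0,"rz":-1,"fingers":0.7},{"tx":-0.6,"ty":-0.8,"tz":0,"rx":0,"ry":0,"rz":-1,"fingers":0.7},{"tx":-0.5,"ty":-0.85,"tz":0,"rx":0,"ry":0,"rz":-1,"fingers":0.7},{"tx":-0.45,"ty":-0.9,"tz":0,"rx":0,"ry":0,"rz":-1,"fingers":0.7},{"tx":-0.35,"ty":-0.9,"tz":0,"rx":0,"ry":0,"rz":-1,"fingers":0.7}]}}

```text
time: 40.98
ee_pos: [0.4864, -0.3257, 0.2157]
tcp_rot: [0.391, 0.92, -0.0, -0.0]
wrist_force: [0.6, -0.3, 0.1]
gripper_width: 0.0723
```

```bash
python3 -c "
from h import *
go(459,-384,180,98.8)
"
```

```text
t=40.98 tcp [ 486.4 -325.7  215.7] jaw 43.99 w 72.3 F [ 0.6 -0.3  0.1] j6 0.21
 err mm [-27.4 -58.3 -35.7]  shift shares now [-0.76 -2.01  1.19]  at goal yaw [ 1.2  -1.78  1.19]  turn shares [-1.000e-02 -1.000e-02 -1.196e+01]
```

{"method": "apply_moves", "body": {"moves": [{"tx":-0.25,"ty":-0.7,"tz":0,"rx":0,"ry":0,"rz":-1,"fingers":0.7},{"tx":-0.1,"ty":-0.5,"tz":0.1,"rx":0,"ry":0,"rz":-1,"fingers":0.7},{"tx":0,"ty":-0.3,"tz":0.1,"rx":0,"ry":0,"rz":-1,"fingers":0.7},{"tx":0,"ty":-0.1,"tz":0,"rx":0,"ry":0,"rz":-1,"fingers":0.7},{"tx":0,"ty":0,"tz":0,"rx":0,"ry":0,"rz":-1,"fingers":0.7},{"tx":0,"ty":0,"tz":0,"rx":0,"ry":0,"rz":-1,"fingers":0.7},{"tx":0,"ty":0,"tz":0,"rx":0,"ry":0,"rz":-1,"fingers":0.7},{"tx":0,"ty":0,"tz":0,"rx":0,"ry":0,"rz":-1,"fingers":0.7}]}}

```text
time: 41.65
ee_pos: [0.4496, -0.3803, 0.2084]
tcp_rot: [0.071, 0.997, -0.001, -0.002]
wrist_force: [0.5, -0.1, 0.6]
gripper_width: 0.0726
```

```bash
python3 -c "
from h import *
go(459,-384,130,98.8)
im=shot('top','t7');im2=shot('scene','s22')
cv2.imwrite('pics/t7c.png',np.hstack([cv2.resize(im[85:175,180:300],(400,300),interpolation=cv2.INTER_CUBIC),cv2.resize(im2[165:255,125:245],(400,300),interpolation=cv2.INTER_CUBIC)]))
"
```

```text
t=41.65 tcp [ 449.6 -380.3  208.4] jaw 81.89 w 72.6 F [ 0.5 -0.1  0.6] j6 -0.56
 err mm [  9.4  -3.7 -78.4]  shift shares now [-0.34 -0.07  2.61]  at goal yaw [-0.29 -0.17  2.61]  turn shares [-0.01 -0.05 -3.69]
```

View pics/t7c.png

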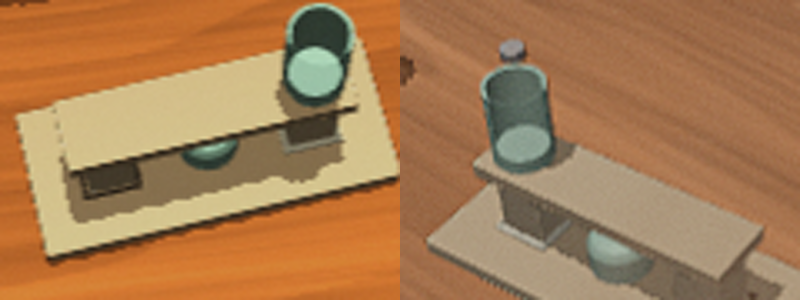

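Run:
```python
from h import *
t=cv2.imread("pics/t7.png");S=4
T=cv2.resize(t,None,fx=S,fy=S,interpolation=cv2.INTER_CUBIC);hsv=cv2.cvtColor(T,cv2.COLOR_BGR2HSV)
m=cv2.inRange(hsv,np.array((50,20,140)),np.array((95,140,255)))
w=np.zeros_like(m);w[360:480,1040:1160]=m[360:480,1040:1160]
for c in cv2.findContours(w,0,cv2.CHAIN_APPROX_NONE)[0]:
    if cv2.contourArea(c)>400: print(cv2.boundingRect(c),rect("top",(c+.5)/S-.5,.093),[np.round(np.array(a)*1000,1) for a in cv2.minEnclosingCircle(ray("top",(c+.5)/S-.5,.093).astype(np.float32))])
cv2.imwrite("pics/t7e.png",T[352:480,1040:1180].repeat(4,0).repeat(4,1))
```

```text
(1066, 396, 65, 60) [653.5 -49.9  40.4  40.7  57.3] [array([653.8, -49.8]), np.float64(21.2)]
```

View pics/t7e.png

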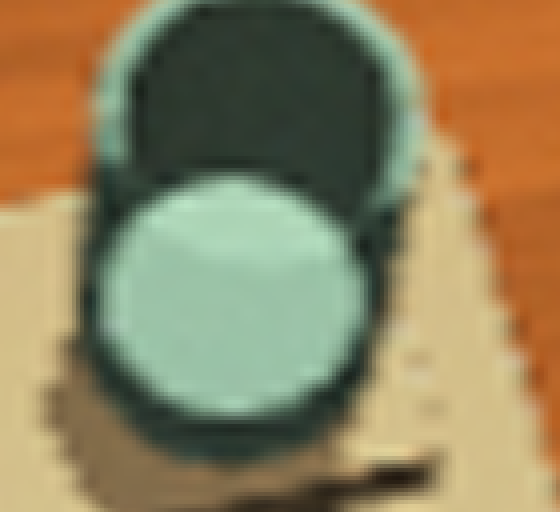

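Run:
```python
from h import *
th=np.linspace(0,6.28,90)
for c in((.6487,-.0474),(.6535,-.0499)):
  for z in(.089,.159):
    q=proj("top",np.c_[c[0]+.025*np.cos(th),c[1]+.025*np.sin(th),np.full(90,z)]);print(c,z,"L,T",q.min(0).round(2),"R,B",q.max(0).round(2))
print("obs foot: L 264.5 R 283.5 B 116.4 ; rim: L",260+92/16-.4,"R",260+428/16-.4)
# bridge cross-edges in t7
im=cv2.imread('pics/t7.png');cv2.imwrite('pics/t7f.png',cv2.resize(im[85:145,190:290],(800,480),interpolation=cv2.INTER_CUBIC))
```

```text
(0.6487, -0.0474) 0.089 L,T [263.6   99.78] R,B [282.93 117.52]
(0.6487, -0.0474) 0.159 L,T [264.84  85.88] R,B [285.67 104.81]
(0.6535, -0.0499) 0.089 L,T [264.29  98.  ] R,B [283.6 115.7]
(0.6535, -0.0499) 0.159 L,T [265.58  83.99] R,B [286.38 102.86]
obs foot: L 264.5 R 283.5 B 116.4 ; rim: L 265.35 R 286.35
```

View pics/t7f.png

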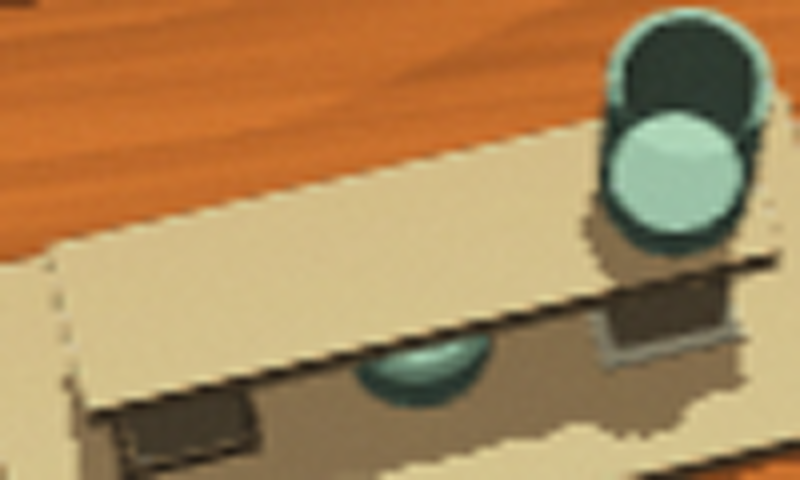

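{"method": "apply_moves", "body": {"moves": [{"tx":0,"ty":0,"tz":0.2,"rx":0,"ry":0,"rz":-0.9,"fingers":0.7},{"tx":0,"ty":0,"tz":0.3,"rx":0,"ry":-0.03,"rz":-0.9,"fingers":0.7},{"tx":-0.05,"ty":0,"tz":0.4,"rx":0,"ry":0,"rz":-0.8,"fingers":0.7},{"tx":-0.1,"ty":-0.05,"tz":0.4,"rx":0,"ry":0,"rz":-0.5,"fingers":0.7},{"tx":-0.1,"ty":-0.05,"tz":0.4,"rx":0,"ry":0,"rz":0,"fingers":0.7},{"tx":0,"ty":0,"tz":0.3,"rx":0,"ry":0,"rz":0,"fingers":0.7},{"tx":0,"ty":0,"tz":0.1,"rx":0,"ry":0,"rz":0,"fingers":0.7},{"tx":0,"ty":0,"tz":0,"rx":0,"ry":0,"rz":0,"fingers":0.7}]}}

```text
time: 42.42
ee_pos: [0.4553, -0.3842, 0.1427]
tcp_rot: [-0.045, 0.999, -0.001, -0.001]
wrist_force: [-0.7, 0.1, -0.1]
gripper_width: 0.0726
```

```bash
python3 -c "
from h import *
go(459,-383.5,60,98.8)
im=shot('scene','s23')
cv2.imwrite('pics/s23d.png',cv2.resize(im[105:180,85:185],(800,600),interpolation=cv2.INTER_CUBIC))
"
```

```text
t=42.42 tcp [ 455.3 -384.2  142.7] jaw 95.13 w 72.6 F [-0.7  0.1 -0.1] j6 -0.79
 err mm [  3.7   0.7 -82.7]  shift shares now [-0.13  0.02  2.76]  at goal yaw [-0.13  0.    2.76]  turn shares [-0.03 -0.02 -0.8 ]
```

View pics/s23d.png

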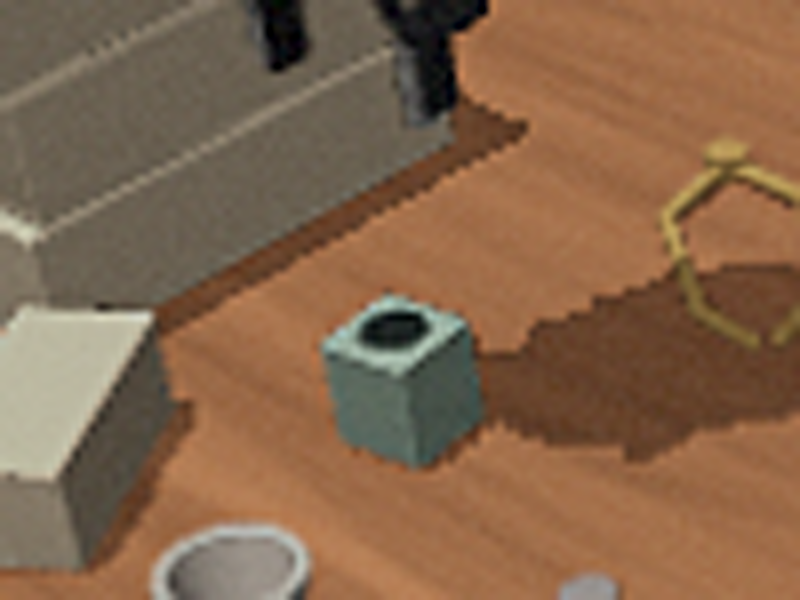

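{"method": "apply_moves", "body": {"moves": [{"tx":-0.1,"ty":0,"tz":0.3,"rx":-0.02,"ry":-0.02,"rz":-0.5,"fingers":0.7},{"tx":-0.03,"ty":0,"tz":0.5,"rx":0,"ry":0,"rz":-0.2,"fingers":0.7},{"tx":0,"ty":0,"tz":0.5,"rx":0,"ry":0,"rz":0,"fingers":0.7},{"tx":0,"ty":0,"tz":0.5,"rx":0,"ry":0,"rz":0,"fingers":0.7},{"tx":0,"ty":0,"tz":0.3,"rx":0,"ry":0,"rz":0,"fingers":0.7},{"tx":0,"ty":0,"tz":0.1,"rx":0,"ry":0,"rz":0,"fingers":0.7},{"tx":0,"ty":0,"tz":0,"rx":0,"ry":0,"rz":0,"fingers":0.7},{"tx":0,"ty":0,"tz":0,"rx":0,"ry":0,"rz":0,"fingers":0.7}]}}

```text
time: 43.13
ee_pos: [0.4611, -0.3856, 0.0809]
tcp_rot: [-0.071, 0.997, -0.003, 0.003]
wrist_force: [-0.1, 0.3, 0.1]
gripper_width: 0.0729
```

```bash
python3 -c "
from h import *
go(459,-383.5,12,98.8)
im=shot('scene','s24')
cv2.imwrite('pics/s24d.png',cv2.resize(im[105:180,85:185],(800,600),interpolation=cv2.INTER_CUBIC))
"
```

```text
t=43.13 tcp [ 461.1 -385.6   80.9] jaw 98.11 w 72.9 F [-0.1  0.3  0.1] j6 -0.84
 err mm [ -2.1   2.1 -68.9]  shift shares now [0.07 0.1  2.29]  at goal yaw [0.06 0.08 2.3 ]  turn shares [-0.08  0.07 -0.15]
```

View pics/s24d.png

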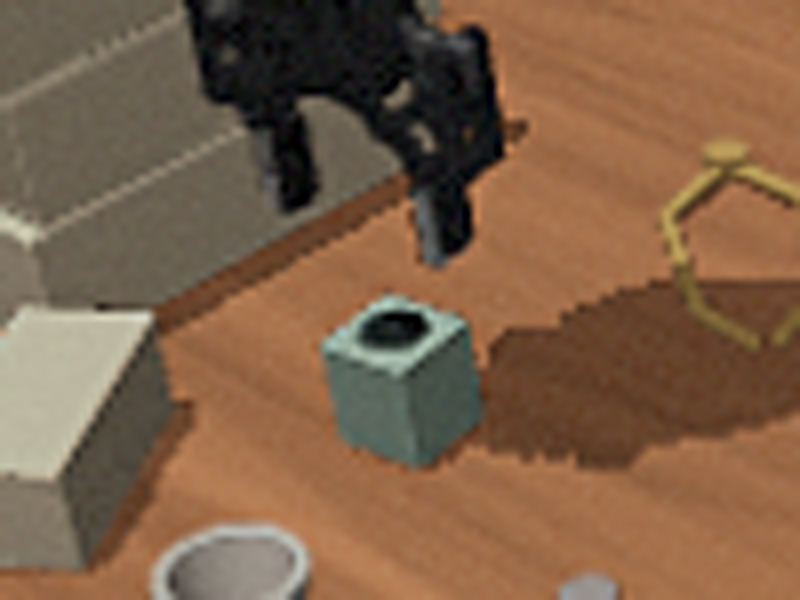

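{"method": "apply_moves", "body": {"moves": [{"tx":0.06,"ty":0.1,"tz":0.2,"rx":-0.06,"ry":0.06,"rz":-0.12,"fingers":0.8},{"tx":0,"ty":0,"tz":0.4,"rx":0,"ry":0,"rz":0,"fingers":0.8},{"tx":0,"ty":0,"tz":0.5,"rx":0,"ry":0,"rz":0,"fingers":0.8},{"tx":0,"ty":0,"tz":0.4,"rx":0,"ry":0,"rz":0,"fingers":0.8},{"tx":0,"ty":0,"tz":0.2,"rx":0,"ry":0,"rz":0,"fingers":0.8},{"tx":0,"ty":0,"tz":0.1,"rx":0,"ry":0,"rz":0,"fingers":0.8},{"tx":0,"ty":0,"tz":0,"rx":0,"ry":0,"rz":0,"fingers":0.8},{"tx":0,"ty":0,"tz":0,"rx":0,"ry":0,"rz":0,"fingers":0.8}]}}

```text
time: 43.85
ee_pos: [0.4597, -0.3836, 0.0245]
tcp_rot: [-0.076, 0.997, -0.002, 0.002]
wrist_force: [-0.6, -0.7, 0.1]
gripper_width: 0.0769
```

```bash
python3 -c "
from h import *
go(459,-382.5,12,98.8)
im=shot('scene','s25')
cv2.imwrite('pics/s25d.png',cv2.resize(im[105:180,85:185],(800,600),interpolation=cv2.INTER_CUBIC))
"
```

```text
t=43.85 tcp [ 459.7 -383.6   24.5] jaw 98.72 w 76.9 F [-0.6 -0.7  0.1] j6 -0.85
 err mm [ -0.7   1.1 -12.5]  shift shares now [0.02 0.04 0.42]  at goal yaw [0.02 0.04 0.42]  turn shares [-0.05  0.03 -0.02]
```

View pics/s25d.png

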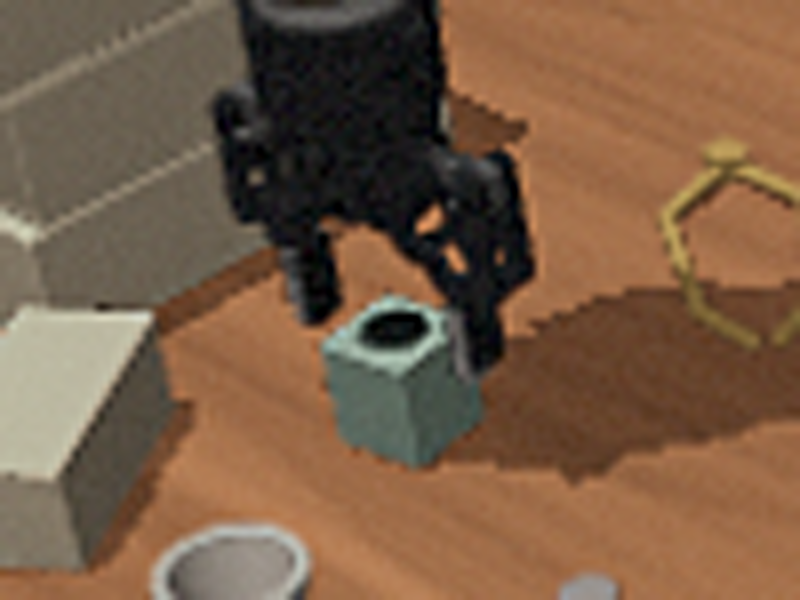

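{"method": "apply_moves", "body": {"moves": [{"tx":0.02,"ty":0.04,"tz":0.15,"rx":-0.05,"ry":0.03,"rz":-0.02,"fingers":0.8},{"tx":0,"ty":0,"tz":0.15,"rx":0,"ry":0,"rz":0,"fingers":0.8},{"tx":0,"ty":0,"tz":0.08,"rx":0,"ry":0,"rz":0,"fingers":0.8},{"tx":0,"ty":0,"tz":0,"rx":0,"ry":0,"rz":0,"fingers":0.8},{"tx":0,"ty":0,"tz":0,"rx":0,"ry":0,"rz":0,"fingers":0.8},{"tx":0,"ty":0,"tz":0,"rx":0,"ry":0,"rz":0,"fingers":0.8},{"tx":0,"ty":0,"tz":0,"rx":0,"ry":0,"rz":0,"fingers":0.2},{"tx":0,"ty":0,"tz":0,"rx":0,"ry":0,"rz":0,"fingers":0.2}]}}

```text
time: 44.57
ee_pos: [0.4599, -0.3832, 0.014]
tcp_rot: [-0.077, 0.997, -0.001, 0.001]
wrist_force: [-0.8, -0.7, 0.8]
gripper_width: 0.0545
```

```bash
python3 -c "
from h import *
go(459,-382.5,12,98.8)
"
```

```text
t=44.57 tcp [ 459.9 -383.2   14. ] jaw 98.82 w 54.5 F [-0.8 -0.7  0.8] j6 -0.85
 err mm [-0.9  0.7 -2. ]  shift shares now [0.03 0.03 0.07]  at goal yaw [0.03 0.03 0.07]  turn shares [-0.03  0.03  0.  ]
```

{"method": "apply_moves", "body": {"moves": [{"tx":0,"ty":0,"tz":0,"rx":0,"ry":0,"rz":0,"fingers":-1},{"tx":0,"ty":0,"tz":0,"rx":0,"ry":0,"rz":0,"fingers":-1},{"tx":0,"ty":0,"tz":0,"rx":0,"ry":0,"rz":0,"fingers":-1},{"tx":0,"ty":0,"tz":0,"rx":0,"ry":0,"rz":0,"fingers":-1},{"tx":0,"ty":0,"tz":0,"rx":0,"ry":0,"rz":0,"fingers":-1},{"tx":0,"ty":0,"tz":0,"rx":0,"ry":0,"rz":0,"fingers":-1},{"tx":0,"ty":0,"tz":0,"rx":0,"ry":0,"rz":0,"fingers":-1},{"tx":0,"ty":0,"tz":0,"rx":0,"ry":0,"rz":0,"fingers":-1}], "grip_force": 50}}

```text
time: 45.23
ee_pos: [0.46, -0.3835, 0.0146]
tcp_rot: [-0.077, 0.997, -0.001, 0.001]
wrist_force: [-0.7, -1.0, 0.7]
gripper_width: 0.0429
```

```bash
python3 -c "
from h import *
go(459,-382.5,12,98.8)
im=shot('scene','s26')
cv2.imwrite('pics/s26d.png',cv2.resize(im[105:180,85:185],(800,600),interpolation=cv2.INTER_CUBIC))
"
```

```text
t=45.23 tcp [ 460.  -383.5   14.6] jaw 98.81 w 42.9 F [-0.7 -1.   0.7] j6 -0.85
 err mm [-1.   1.  -2.6]  shift shares now [0.03 0.04 0.08]  at goal yaw [0.03 0.04 0.09]  turn shares [-0.04  0.03  0.  ]
```

View pics/s26d.png

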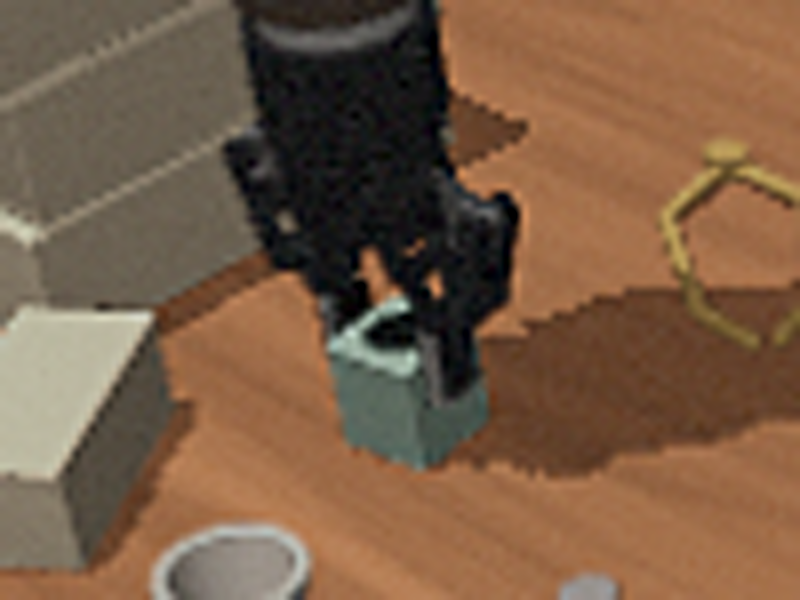

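{"method": "apply_moves", "body": {"moves": [{"tx":0,"ty":0,"tz":-0.3,"rx":-0.03,"ry":0.02,"rz":0,"fingers":-1},{"tx":0,"ty":0,"tz":-0.6,"rx":0,"ry":0,"rz":0,"fingers":-1},{"tx":0,"ty":0,"tz":-0.9,"rx":0,"ry":0,"rz":0,"fingers":-1},{"tx":0,"ty":0,"tz":-1,"rx":0,"ry":0,"rz":0,"fingers":-1},{"tx":0,"ty":0,"tz":-1,"rx":0,"ry":0,"rz":0,"fingers":-1},{"tx":0,"ty":0,"tz":-1,"rx":0,"ry":0,"rz":0,"fingers":-1},{"tx":0,"ty":0.2,"tz":-1,"rx":0,"ry":0,"rz":0,"fingers":-1},{"tx":0,"ty":0.5,"tz":-0.6,"rx":0,"ry":0,"rz":0,"fingers":-1}]}}

```text
time: 45.95
ee_pos: [0.4532, -0.361, 0.2104]
tcp_rot: [-0.076, 0.997, 0.005, -0.005]
wrist_force: [1.4, -0.4, -2.2]
gripper_width: 0.0432
```

```bash
python3 -c "
from h import *
go(629.7,121.8,215,96.3)
"
```

```text
t=45.95 tcp [ 453.2 -361.   210.4] jaw 98.73 w 43.2 F [ 1.4 -0.4 -2.2] j6 -0.83
 err mm [176.5 482.8   4.6]  shift shares now [-8.26 15.02 -0.07]  at goal yaw [-7.61 15.35 -0.15]  turn shares [ 0.13 -0.11  0.53]
```

{"method": "apply_moves", "body": {"moves": [{"tx":-0.4,"ty":0.8,"tz":-0.1,"rx":0.05,"ry":-0.05,"rz":0.05,"fingers":-1},{"tx":-0.45,"ty":0.85,"tz":0,"rx":0.05,"ry":-0.05,"rz":0.05,"fingers":-1},{"tx":-0.45,"ty":0.85,"tz":0,"rx":0,"ry":0,"rz":0.05,"fingers":-1},{"tx":-0.45,"ty":0.85,"tz":0,"rx":0,"ry":0,"rz":0.05,"fingers":-1},{"tx":-0.45,"ty":0.85,"tz":0,"rx":0,"ry":0,"rz":0.05,"fingers":-1},{"tx":-0.45,"ty":0.85,"tz":0,"rx":0,"ry":0,"rz":0.05,"fingers":-1},{"tx":-0.45,"ty":0.85,"tz":0,"rx":0,"ry":0,"rz":0.05,"fingers":-1},{"tx":-0.45,"ty":0.85,"tz":0,"rx":0,"ry":0,"rz":0.05,"fingers":-1}]}}

```text
time: 46.62
ee_pos: [0.5322, -0.1406, 0.2263]
tcp_rot: [-0.056, 0.998, -0.002, 0.004]
wrist_force: [0.4, -0.2, -2.4]
gripper_width: 0.0428
```

```bash
python3 -c "
from h import *
go(629.7,121.8,215,96.3)
"
```

```text
t=46.62 tcp [ 532.2 -140.6  226.3] jaw 96.37 w 42.8 F [ 0.4 -0.2 -2.4] j6 -0.37
 err mm [ 97.5 262.4 -11.3]  shift shares now [-4.2   8.33  0.37]  at goal yaw [-4.19  8.34  0.38]  turn shares [-0.07  0.1   0.02]
```

{"method": "apply_moves", "body": {"moves": [{"tx":-0.45,"ty":0.9,"tz":0,"rx":-0.03,"ry":0.04,"rz":0,"fingers":-1},{"tx":-0.45,"ty":0.9,"tz":0,"rx":0,"ry":0,"rz":0,"fingers":-1},{"tx":-0.45,"ty":0.9,"tz":0,"rx":0,"ry":0,"rz":0,"fingers":-1},{"tx":-0.45,"ty":0.9,"tz":0,"rx":0,"ry":0,"rz":0,"fingers":-1},{"tx":-0.45,"ty":0.9,"tz":0,"rx":0,"ry":0,"rz":0,"fingers":-1},{"tx":-0.45,"ty":0.9,"tz":0,"rx":0,"ry":0,"rz":0,"fingers":-1},{"tx":-0.4,"ty":0.8,"tz":0,"rx":0,"ry":0,"rz":0,"fingers":-1},{"tx":-0.3,"ty":0.6,"tz":0,"rx":0,"ry":0,"rz":0,"fingers":-1}]}}

```text
time: 47.28
ee_pos: [0.6118, 0.0868, 0.231]
tcp_rot: [-0.056, 0.998, -0.001, 0.003]
wrist_force: [0.2, -0.4, -1.8]
gripper_width: 0.043
```

```bash
python3 -c "
from h import *
go(629.7,121.8,200,96.3)
"
```

```text
t=47.28 tcp [611.8  86.8 231. ] jaw 96.43 w 43.0 F [ 0.2 -0.4 -1.8] j6 0.03
 err mm [ 17.9  35.  -31. ]  shift shares now [-0.72  1.1   1.03]  at goal yaw [-0.72  1.09  1.03]  turn shares [-0.03  0.07  0.03]
```

{"method": "apply_moves", "body": {"moves": [{"tx":-0.25,"ty":0.35,"tz":0.1,"rx":0,"ry":0.04,"rz":0.02,"fingers":-1},{"tx":-0.2,"ty":0.25,"tz":0.2,"rx":0,"ry":0.02,"rz":0,"fingers":-1},{"tx":-0.1,"ty":0.1,"tz":0.4,"rx":0,"ry":0,"rz":0,"fingers":-1},{"tx":0,"ty":0,"tz":0.5,"rx":0,"ry":0,"rz":0,"fingers":-1},{"tx":0,"ty":0,"tz":0.5,"rx":0,"ry":0,"rz":0,"fingers":-1},{"tx":0,"ty":0,"tz":0.4,"rx":0,"ry":0,"rz":0,"fingers":-1},{"tx":0,"ty":0,"tz":0.2,"rx":0,"ry":0,"rz":0,"fingers":-1},{"tx":0,"ty":0,"tz":0,"rx":0,"ry":0,"rz":0,"fingers":-1}]}}

```text
time: 47.95
ee_pos: [0.6266, 0.1107, 0.154]
tcp_rot: [-0.056, 0.998, -0.002, -0.002]
wrist_force: [0.7, 0.3, -1.1]
gripper_width: 0.0431
```

```bash
python3 -c "
from h import *
go(629.7,121.8,115,96.3)
"
```

```text
t=47.95 tcp [626.6 110.7 154. ] jaw 96.40 w 43.1 F [ 0.7  0.3 -1.1] j6 0.06
 err mm [  3.1  11.1 -39. ]  shift shares now [-0.15  0.36  1.3 ]  at goal yaw [-0.14  0.36  1.3 ]  turn shares [-0.04 -0.05  0.02]
```

{"method": "apply_moves", "body": {"moves": [{"tx":-0.08,"ty":0.17,"tz":0.1,"rx":-0.03,"ry":-0.03,"rz":0.02,"fingers":-1},{"tx":-0.04,"ty":0.12,"tz":0.2,"rx":0,"ry":0,"rz":0,"fingers":-1},{"tx":0,"ty":0.03,"tz":0.25,"rx":0,"ry":0,"rz":0,"fingers":-1},{"tx":0,"ty":0,"tz":0.25,"rx":0,"ry":0,"rz":0,"fingers":-1},{"tx":0,"ty":0,"tz":0.15,"rx":0,"ry":0,"rz":0,"fingers":-1},{"tx":0,"ty":0,"tz":0.05,"rx":0,"ry":0,"rz":0,"fingers":-1},{"tx":0,"ty":0,"tz":0,"rx":0,"ry":0,"rz":0,"fingers":-1},{"tx":0,"ty":0,"tz":0,"rx":0,"ry":0,"rz":0,"fingers":-1}]}}

```text
time: 48.62
ee_pos: [0.6297, 0.1201, 0.122]
tcp_rot: [-0.054, 0.999, -0.0, -0.0]
wrist_force: [0.3, 0.4, -1.8]
gripper_width: 0.043
```

```bash
python3 -c "
from h import *
go(629.7,121.8,104,96.3)
im=shot('scene','s27')
cv2.imwrite('pics/s27d.png',cv2.resize(im[165:285,130:290],(800,600),interpolation=cv2.INTER_CUBIC))
"
```

```text
t=48.62 tcp [629.7 120.1 122. ] jaw 96.20 w 43.0 F [ 0.3  0.4 -1.8] j6 0.08
 err mm [  0.    1.7 -18. ]  shift shares now [-0.01  0.06  0.6 ]  at goal yaw [-0.01  0.05  0.6 ]  turn shares [-0.01 -0.   -0.02]
```

View pics/s27d.png

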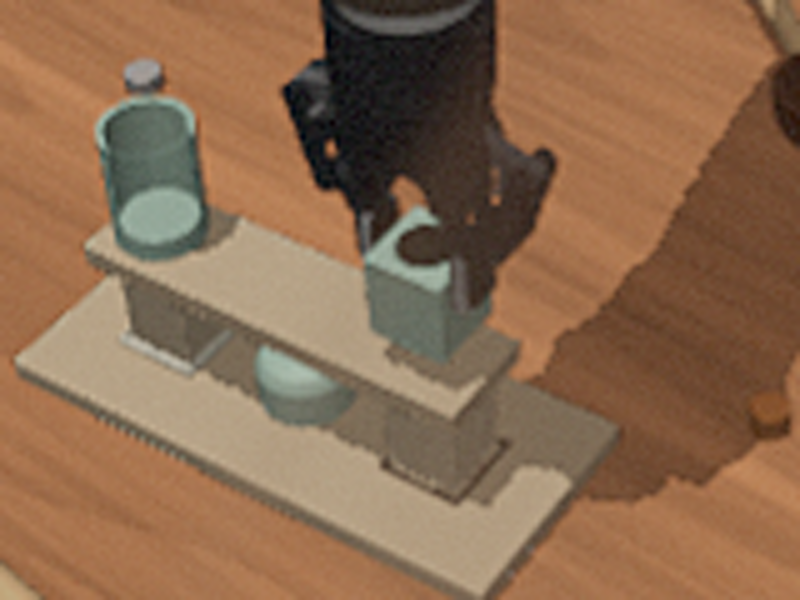

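Block is above the loose prop; lower it.

{"method": "apply_moves", "body": {"moves": [{"tx":0,"ty":0.04,"tz":0.15,"rx":0,"ry":0,"rz":-0.01,"fingers":-1},{"tx":0,"ty":0,"tz":0.18,"rx":0,"ry":0,"rz":0,"fingers":-1},{"tx":0,"ty":0,"tz":0.12,"rx":0,"ry":0,"rz":0,"fingers":-1},{"tx":0,"ty":0,"tz":0.05,"rx":0,"ry":0,"rz":0,"fingers":-1},{"tx":0,"ty":0,"tz":0,"rx":0,"ry":0,"rz":0,"fingers":-1},{"tx":0,"ty":0,"tz":0,"rx":0,"ry":0,"rz":0,"fingers":-1},{"tx":0,"ty":0,"tz":0,"rx":0,"ry":0,"rz":0,"fingers":-1},{"tx":0,"ty":0,"tz":0,"rx":0,"ry":0,"rz":0,"fingers":-1}]}}

```text
time: 49.33
ee_pos: [0.6299, 0.1215, 0.1063]
tcp_rot: [-0.054, 0.999, -0.0, 0.001]
wrist_force: [0.3, 0.2, -2.8]
gripper_width: 0.043
```

```bash
python3 -c "
from h import *
go(629.7,121.8,103.6,96.3)
"
```

```text
t=49.33 tcp [629.9 121.5 106.3] jaw 96.25 w 43.0 F [ 0.3  0.2 -2.8] j6 0.08
 err mm [-0.2  0.3 -2.7]  shift shares now [0.01 0.01 0.09]  at goal yaw [0.01 0.01 0.09]  turn shares [-0.01  0.01 -0.01]
```

{"method": "apply_moves", "body": {"moves": [{"tx":0,"ty":0,"tz":0.05,"rx":0,"ry":0,"rz":0,"fingers":-1},{"tx":0,"ty":0,"tz":0.04,"rx":0,"ry":0,"rz":0,"fingers":-1},{"tx":0,"ty":0,"tz":0,"rx":0,"ry":0,"rz":0,"fingers":-1},{"tx":0,"ty":0,"tz":0,"rx":0,"ry":0,"rz":0,"fingers":-1},{"tx":0,"ty":0,"tz":0,"rx":0,"ry":0,"rz":0,"fingers":-1},{"tx":0,"ty":0,"tz":0,"rx":0,"ry":0,"rz":0,"fingers":-1},{"tx":0,"ty":0,"tz":0,"rx":0,"ry":0,"rz":0,"fingers":-1},{"tx":0,"ty":0,"tz":0,"rx":0,"ry":0,"rz":0,"fingers":-1}]}}

```text
time: 50.0
ee_pos: [0.6302, 0.1215, 0.1039]
tcp_rot: [-0.054, 0.999, -0.0, 0.001]
wrist_force: [-0.1, -0.0, -2.1]
gripper_width: 0.0431
```

```bash
python3 -c "
from h import *
go(629.7,121.8,103.6,96.3)
"
```

```text
t=50.00 tcp [630.2 121.5 103.9] jaw 96.24 w 43.1 F [-0.1 -0.  -2.1] j6 0.08
 err mm [-0.5  0.3 -0.3]  shift shares now [0.02 0.01 0.01]  at goal yaw [0.02 0.01 0.01]  turn shares [-0.01  0.03 -0.01]
```

{"method": "apply_moves", "body": {"moves": [{"tx":0.01,"ty":0,"tz":0.03,"rx":0,"ry":0,"rz":0,"fingers":-1},{"tx":0,"ty":0,"tz":0,"rx":0,"ry":0,"rz":0,"fingers":-1},{"tx":0,"ty":0,"tz":0,"rx":0,"ry":0,"rz":0,"fingers":-1},{"tx":0,"ty":0,"tz":0,"rx":0,"ry":0,"rz":0,"fingers":0.1},{"tx":0,"ty":0,"tz":0,"rx":0,"ry":0,"rz":0,"fingers":0.2},{"tx":0,"ty":0,"tz":0,"rx":0,"ry":0,"rz":0,"fingers":0.35},{"tx":0,"ty":0,"tz":0,"rx":0,"ry":0,"rz":0,"fingers":0.5},{"tx":0,"ty":0,"tz":0,"rx":0,"ry":0,"rz":0,"fingers":0.7}]}}

```text
time: 50.67
ee_pos: [0.6306, 0.1216, 0.1044]
tcp_rot: [-0.054, 0.999, -0.0, 0.002]
wrist_force: [-0.2, -0.6, -0.7]
gripper_width: 0.072
```

{"method": "apply_moves", "body": {"moves": [{"tx":0,"ty":0,"tz":0,"rx":0,"ry":0,"rz":0,"fingers":0.7},{"tx":0,"ty":0,"tz":-0.2,"rx":0,"ry":0,"rz":0,"fingers":0.7},{"tx":0,"ty":0,"tz":-0.5,"rx":0,"ry":0,"rz":0,"fingers":0.7},{"tx":0,"ty":0,"tz":-0.8,"rx":0,"ry":0,"rz":0,"fingers":0.7},{"tx":0,"ty":0,"tz":-0.9,"rx":0,"ry":0,"rz":0,"fingers":0.7},{"tx":0,"ty":0,"tz":-0.8,"rx":0,"ry":0,"rz":0,"fingers":0.7},{"tx":0.2,"ty":0,"tz":-0.5,"rx":0,"ry":0,"rz":0,"fingers":0.7},{"tx":0.6,"ty":0.3,"tz":-0.2,"rx":0,"ry":0,"rz":0,"fingers":0.7}]}}

```text
time: 51.33
ee_pos: [0.6048, 0.1267, 0.2248]
tcp_rot: [-0.054, 0.999, -0.001, -0.0]
wrist_force: [0.6, 0.0, -0.5]
gripper_width: 0.0727
```

{"method": "apply_moves", "body": {"moves": [{"tx":0.8,"ty":0.5,"tz":0,"rx":0,"ry":0,"rz":0,"fingers":0.7},{"tx":0.8,"ty":0.6,"tz":0,"rx":0,"ry":0,"rz":0,"fingers":0.7},{"tx":0.8,"ty":0.6,"tz":0,"rx":0,"ry":0,"rz":0,"fingers":0.7},{"tx":0.8,"ty":0.6,"tz":0,"rx":0,"ry":0,"rz":0,"fingers":0.7},{"tx":0.8,"ty":0.6,"tz":0,"rx":0,"ry":0,"rz":0,"fingers":0.7},{"tx":0.6,"ty":0.5,"tz":0,"rx":0,"ry":0,"rz":0,"fingers":0.7},{"tx":0.4,"ty":0.3,"tz":0,"rx":0,"ry":0,"rz":0,"fingers":0.7},{"tx":0,"ty":0,"tz":0,"rx":0,"ry":0,"rz":0,"fingers":0.7}]}}

```text
time: 52.0
ee_pos: [0.4361, 0.2243, 0.2322]
tcp_rot: [-0.053, 0.999, 0.001, 0.005]
wrist_force: [-0.5, -0.0, -0.0]
gripper_width: 0.0723
```

```bash
python3 -c "
from h import *
go(629.7,121.8,103.6,96.3)
im=shot('scene','s28');t=shot('top','t8')
a=cv2.resize(im[165:285,130:290],(400,300),interpolation=cv2.INTER_CUBIC);b=cv2.resize(t[80:170,180:300],(400,300),interpolation=cv2.INTER_CUBIC)
cv2.imwrite('pics/f.png',np.vstack([np.hstack([a,b]),np.hstack([cv2.resize(im,(400,300)),cv2.resize(t,(400,300))])]))
"
```

```text
t=52.00 tcp [436.1 224.3 232.2] jaw 96.05 w 72.3 F [-0.5 -0.  -0. ] j6 0.37
 err mm [ 193.6 -102.5 -128.6]  shift shares now [-6.02 -4.09  4.34]  at goal yaw [-6.04 -4.1   4.29]  turn shares [ 0.03  0.12 -0.06]
```

View pics/f.png

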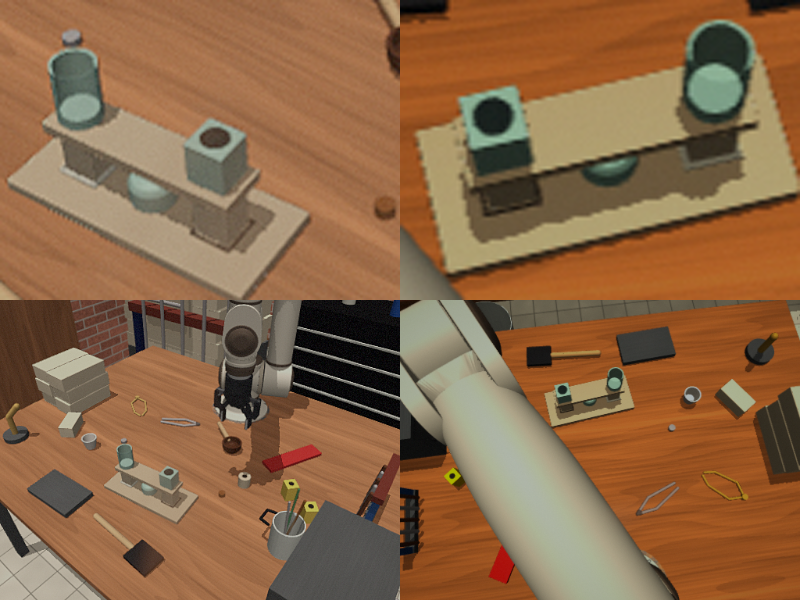

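Run:
```python
from h import *
t=cv2.imread("pics/t8.png");S=4
T=cv2.resize(t,None,fx=S,fy=S,interpolation=cv2.INTER_CUBIC);hsv=cv2.cvtColor(T,cv2.COLOR_BGR2HSV)
m=cv2.inRange(hsv,np.array((50,20,115)),np.array((95,140,255)))
for (x0,x1,y0,y1,z,n) in((790,890,410,550,.139,"block"),(1040,1170,390,480,.093,"tumbler floor")):
    w=np.zeros_like(m);w[y0:y1,x0:x1]=m[y0:y1,x0:x1]
    for c in cv2.findContours(w,0,cv2.CHAIN_APPROX_NONE)[0]:
        if cv2.contourArea(c)>400: print(n,rect("top",(c+.5)/S-.5,z))
# scene: tumbler foot & bridge overlay
s=cv2.imread("pics/s28.png");Q=cv2.resize(s,None,fx=S,fy=S,interpolation=cv2.INTER_CUBIC)
def poly(X):
    q=((proj("scene",X)+[1,-.7]+.5)*S-.5).astype(np.int32);cv2.polylines(Q,[q.reshape(-1,1,2)],True,(0,0,255),1)
a=np.radians(6.3);R=np.array([[np.cos(a),-np.sin(a)],[np.sin(a),np.cos(a)]])
def box(c,w,h,z):
    v=np.array([[-w,-h],[w,-h],[w,h],[-w,h]])/2@R.T+c;poly(np.c_[v,np.full(4,z)])
box((.6389,.0372),.06,.23,.089);box((.6297,.1218),.044,.044,.139);box((.6389,.0372),.13,.3,.015)
th=np.linspace(0,6.28,60)
for z in(.089,.159): poly(np.c_[.6482+.025*np.cos(th),-.0474+.025*np.sin(th),np.full(60,z)])
cv2.imwrite("pics/s28o.png",cv2.resize(Q[170*4:285*4,130*4:284*4],(800,598)))
```

```text
block [629.2 120.   42.1  42.9   5.6]
tumbler floor [653.6 -49.8  40.2  40.6  56.7]
```

View pics/s28o.png

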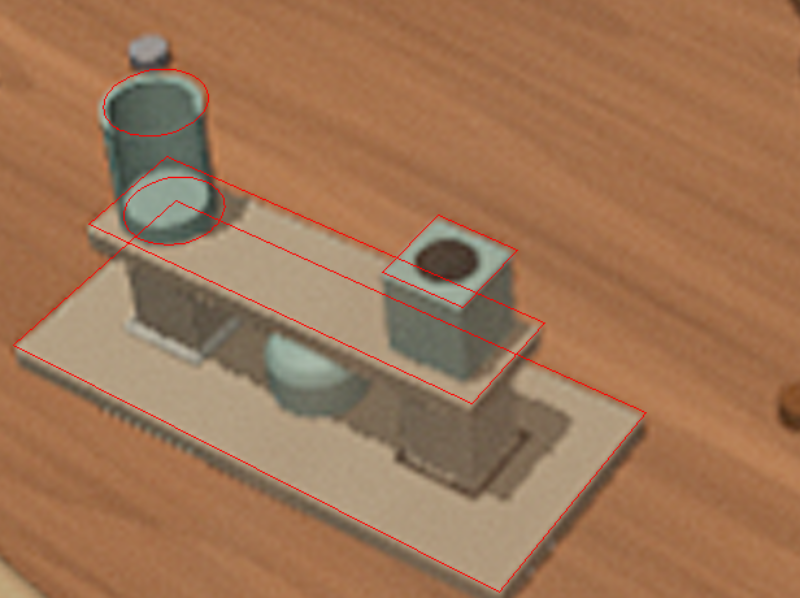

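```bash
python3 -c "
from h import *
print(get_obs()['time'],job.finish_job())"
```

```text
the job is handed in; nothing more can be done
52.1 None
```

The kiln shelf is loaded in the order asked, everything is released, and I handed the job in at 52 s of the 131 s allowed. No verdict came back.

**What I did:**
1. Stood the loose prop on the pencilled square.
2. Set the domed paperweight midway between the two props.
3. Laid the bridge slab across both props.
4. Stood the tumbler above the cemented prop.
5. Stood the glass block above the loose prop.

The round prop was not touched, and the gripper ended clear of everything.

**What the last checks showed:**

| Item | Measured (mm, top view) | Target (mm) | Difference |
|---|---|---|---|
| Loose prop | (629.1, 120.4) | (629.7, 121.8) | about 1.5 mm |
| Bridge | (639.4, 35.7), turned about 6.4° | (638.9, 37.2), turned 6.3° | about 1.5 mm |
| Block | (629.2, 120.0) | (629.7, 121.8) | about 2 mm |
| Tumbler | (653.6, −49.8) | (648.2, −47.4) | about 6 mm |

- **Tumbler:** the readings disagree. The top view taken from its floor gives the 6 mm above, while its rim and foot edges and the scene view suggest 2 to 3 mm. I left it there.
- **Paperweight:** I checked it only by an outline overlay in the scene view, where it matched. The measurement was not repeated once the bridge was on.

**What went wrong or disagreed:**
- **First grasp of the paperweight:** it failed. The fingers closed over the dome because the fingertips looked about 25 mm shorter than the stated overhang. The paperweight did not visibly move, and I re-grasped it lower by eye.
- **Cameras:** the two views differed by up to about 5 mm around the tumbler and block.

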